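# Fetch the red-capped spice jar from the sliding-lid box under the hanging rail

## Task

The ham needs its pink pepper: open the spice box under the hanging rail by lifting the pull end of its sliding lid over the stop lip and drawing the lid out of its grooves without forcing it, and lay the lid flat on the bare table with its pull upward. Then take the red-capped jar out of the box and stand it upright on the cutting board, beside the ham. Set both down, do not drop them, and leave the other jars and everything else where they are.

Things in the scene. Friction and masses are not known exactly. Their poses are not given: they have to be found in the camera images.
- spice_box: Pale wooden spice box, fixed, 106 (x) by 264 (y) by 85.5 mm high; origin under its middle (outside from y = -131 to +133), x away from the robot, z up. The lid's underside rests at z = 70 on ledges, between side cheeks 94 mm apart and 76 high; it slides out towards -y. Inside 80 mm wide, floor at z = 10, compartments centred at y = -72, 0, +72 with 4 mm dividers up to z = 25.
- lip (a point): Top middle of the brass stop plate at the box's -y end at its middle setting (x = 0, y = -127.5, z = 76 mm in the box's frame). The plate, from y = -131 to -124, is screwed on through slots and set differently each time: its true top stands 4 to 8.2 mm above the lid's underside (z = 74 to 78.2), not told; feel for it.
- groove_mouth (a point): Where the grooves begin (x = 0, y = +29, z = 79.5 mm in the box's frame). From here to the far end, strips lie over the lid's long edges (|x| from 40 to 53 mm, z from 79.5 to 85.5), which leaves the 6 mm lid 3.5 mm of play: its pull end can be tipped up about 9 mm (2 degrees, about the tail end) before it binds. Between here and the lip nothing lies over the lid.
- lid: Brown wooden sliding lid, about 0.12 kg, 91 (x) by 240 (y) by 6 mm thick; origin at the middle of its underside, z up. Shut, its origin is at about (0, +2, 70) mm in the box's frame, with 4 mm of play to +y and 6 to the lip. Its pull end must tip up 4 to 8.2 mm about its tail to pass the lip, and more as it is drawn, the tail nearing the lip; it is clear of the strips once drawn 95 mm or more.
- lid_pull (a point): Middle of the top of the lid's pull: a dark bar 12 mm wide (y), 50 mm long (x), standing 22 mm above the lid's top face, at y = -86, its top at z = 28 mm in the lid's frame. Pinch it across its 12 mm.
- lid_end (a point): Middle of the lower edge of the lid's pull end (y = -120, z = 0 mm in the lid's frame).
- lid_tail (a point): Middle of the upper edge of the lid's other end (y = +120, z = 6 mm in the lid's frame).
- jar_red: Clear spice jar with a RED cap and pink-red contents, 40 mm diameter, 54 mm high (cap: the top 14 mm), about 0.11 kg; origin at the centre of its underside, z up. It stands in one of the box's three compartments, any of them.
- jar_black: The same jar with a black cap, in another compartment; must stay there.
- jar_green: The same jar with a green cap, in another compartment; must stay there.
- rail: Fixed steel hanging rail over the box; origin on the table within 6 mm of the box's origin, turned like it. Its bar, 16 mm thick, runs along y from -245 to +235 at x = 0, z = 260 mm above lid and jars: the tool must come in under it, leaning back to the robot (-x). Uprights at x = +100, y = -215 and +215, arms from their tops to the bar. A sausage hangs from the bar at y = +190 down to z = 129.
- board: Wooden cutting board, fixed, 280 (x) by 220 (y) by 20 mm; origin under its middle, top at z = 20. A dark ham 82 mm thick lies across it at x = +75, from y = -45 to +63; flat slices, up to 31 mm above the table, lie from x = -21 to +55, y = -11 to +111.
- board_free (a point): Point on the board's top in its bare part, at x = -70, y = -45, z = 20 mm in the board's frame.
- knife: Bystander: kitchen knife with a wooden handle, 225 mm long, lying on the table to the right.
- jar_pickles: Bystander: jar of pickles with a cloth-coloured cover, 84 mm diameter, 145 mm high.
- jar_mushrooms: Bystander: small jar of mushrooms, 64 mm diameter, 95 mm high.
- mill: Bystander: dark wooden pepper mill, 54 mm diameter, 148 mm high.
- garlic: Bystander: garlic bulb, 54 mm diameter.

How it is judged (in metres and radians):
On the way, in this order (a step that is already met when the one before it is completed fails the run):
1. the lid's pull end has been lifted over the stop lip and out beyond it, its tail still in the grooves (y of lid_end in the frame of spice_box below -0.132 m and z of lid_end in the frame of spice_box above 0.0725 m and y of lid_tail in the frame of spice_box above 0.029 m and z of lid_tail in the frame of spice_box below 0.0815 m), for 0.1 s.
2. the lid lies flat on the table, pull upward, clear of the box (height (world z) of lid below 0.006 m and angle between lid's own z axis and vertical below 0.06 rad and linear speed of lid below 0.03 m/s), for 0.2 s.
At the end, for the whole second after the job is handed in: The lid lies flat on the table with its pull upward (underside within 6 mm of the table, within 3.4 degrees of level), and the red-capped jar stands upright (within 5.7 degrees) on the wood of the cutting board (its underside within 6 mm of the board's top), both released and still (height (world z) of lid below 0.006 m and angle between lid's own z axis and vertical below 0.06 rad and linear speed of each of lid, jar_red below 0.02 m/s and x of jar_red in the frame of board between -0.14 and 0.14 m and y of jar_red in the frame of board between -0.11 and 0.11 m and z of jar_red in the frame of board between 0.015 and 0.026 m and angle between jar_red's own z axis and vertical below 0.1 rad); the robot touches nothing.
It fails at once if the lid is forced: lid and box press on each other with more than 40 N (contact force between lid and spice_box above 40 N).
It fails at once if the lid is dropped (faster than 0.45 m/s while out of the fingers) (linear speed of lid above 0.45 m/s and contact force between the fingers and lid below 0.05 N).
It fails at once if the red-capped jar is dropped (faster than 0.45 m/s while out of the fingers) (linear speed of jar_red above 0.45 m/s and contact force between the fingers and jar_red below 0.05 N).
It fails at once if another spice jar is knocked over or moved more than 30 mm (distance of any of jar_black, jar_green from where it was at the start of the episode above 0.03 m or angle between any of jar_black, jar_green's own z axis and vertical above 0.4 rad).
It fails at once if a bystander is moved more than 30 mm (distance of any of knife, jar_pickles, jar_mushrooms, mill, garlic from where it was at the start of the episode above 0.03 m).
It also fails if it takes over 61 s, if anything falls off the work surface, if the arm or the gripper's body presses on something with over 40 N, if the wrist force passes 120 N, or if a joint passes its speed limit or range.

## Robot

A 7-joint arm with a two-finger parallel gripper is mounted at the origin on the work surface. World frame = base frame: x ahead of the robot, y to its left, z up, the work surface at z = 0. Lengths are in mm, angles in rad, forces in N, time in s.
With the tool pointing down it reaches from about 350 to 900 mm from the base axis. Payload 19.9 kg.
Tool frame: the origin (TCP) lies midway between the tips of the shut fingers; the grasp point (between the pads) lies 19 mm behind it; z points along the fingers, y is the line along which they close (so a half turn about z gives the same grasp; the last joint's range is limited). The gripper opens to 85 mm and grips with 20 to 120 N. Pads are 22 mm wide; open, the fingers measure 114 mm over their backs; the gripper's body (76 mm by 85 mm) begins 54 mm behind the grasp point. The pads swing forward as they close: fully open they stand 13 mm farther back than shut.
Start: joints at [-1.361, 0.417, -0.01, 1.614, 0.005, 1.111, -0.053], TCP at [155.102, 605.429, 231.26] pointing down, gripper open.
Joint ranges: [-2.81, 2.81], [-0.39, 2.02], [-1.27, 1.25], [0.06, 2.57], [-1.19, 4.33], [0.19, 2], [-2.82, 2.82]. Speed limits (rad/s): [1.89, 1.89, 2.39, 2.39, 3.01, 3.01, 3.01].

## Interface

Orientations are given as a rotation vector (axis times angle).
In Python, from station import arm gives the robot as it stands.
- The arm moves only by the tool drive_tool, never from a script. Its argument "commands" is a list of rows, each a list of 6 numbers: the shift along the tool's x, y, z in units of 40 mm (1.0 is 40 mm), then the turn, a rotation vector about the tool's x, y, z in units of 5 degrees (1.0 is 5 degrees). A call has 1 to 5 rows; each row shifts and turns the commanded pose from where the row before left it, along the tool's axes as they then stand; what a row does not reach is not made up. A row lasts 1/12 s, in which the tool goes at most 41.7 mm and 7.16 degrees, less where a joint would pass 70% of its speed; a pose out of reach is approached as far as the arm can. A call is refused whole if a number of a shift passes 1 or a number of a turn 1, either way. A call with a gripper value outside its range is refused whole. "hand" is the closure, from 0 (fully open) to 1 (shut), set as the call begins (left out, the last holds). The fingers move at their own pace and stop on an object; the grip force is fixed at half the most. Time passes only in rows, so rows that do not move let the fingers close. It gives the time, the measured TCP pose, the force, the opening and the grip force at its end, in the units of the state.
- arm.get_state(): the state, without advancing time (a new reading comes with each control period).
- arm.snapshot(name): name is "scene" or "top" or "wrist"; returns a dict with "img" (384x512x3 uint8, red, green, blue), "depth" (384x512 float32, mm along the optical axis (not along the pixel's ray), 0 where there is no reading), "camera_matrix" (3x3 intrinsics, pixels), "world_from_camera" (4x4, takes a point from camera to world coordinates). Camera axes: x right, y down, z forward; pixel columns grow to the right and rows downward; lengths in mm; the calibration is good to about 2 mm. The wrist camera is an equidistant fisheye: a pixel r from the principal point sees the ray r / f radians off the axis. A picture is of the moment at which its call begins.
- arm.job_done(): hands the job in; it is judged then, once.
The state is a dict: "time": time; "joint_positions": joint angles; "joint_vel": joint speeds; "tau": joint torques, N m; "eef_pos": TCP position; "orientation": TCP orientation; "contact_force": force on the tool from outside, world axes, zero at the start; "torque": the same for the moment, N m; "width": finger opening in mm; "finger_force": force on a finger pad.
Only numpy, scipy, OpenCV 4.12 (cv2) and the standard library are available. Lean on these libraries where they do the work, as an engineer would, in place of code of your own. Each camera call takes 0.05 s, during which the arm holds its last target. There are 200 camera calls.

## Working session

There is one attempt and no reset: what is moved stays moved. The work goes in short steps, Python scripts to look and compute and a tool call to move; the robot and the scene stay as the last step left them, time stands still between calls to the robot, and variables do not carry over. Pictures are saved under pics/ and viewed, at most 10 in all, crops included, and the job is handed in when it is done.

Besides the shell and the picture viewer there is one more tool, called after "Call:" by a JSON object that holds its "api" and its "payload". drive_tool: Moves the arm, as the interface text tells. Its arguments: {"type":"object","properties":{"commands":{"type":"array"},"hand":{"type":"number"}},"required":["commands"]}

```bash
ls; mkdir -p pics
python3 - <<'E'
from station import arm
import cv2,numpy as np
s=arm.get_state();print(s)
for n in("scene","top"):
    d=arm.snapshot(n);np.savez(f"{n}.npz",**d);cv2.imwrite(f"pics/{n}0.png",d["img"][...,::-1]);print(n,d["camera_matrix"],d["world_from_camera"])
E
```

```text
pics
{'time': 0.0, 'joint_positions': array([-1.36148097,  0.41796596, -0.01033443,  1.6141903 ,  0.00470875,
        1.11069818, -0.05298717]), 'joint_vel': array([-0.00053219,  0.00024   ,  0.00087083, -0.0013008 , -0.00042846,
       -0.00073639,  0.00029807]), 'tau': array([-1.16900144e-03, -8.64463449e+01,  6.78231083e-01, -4.34927201e+01,
        1.91042922e-02,  7.23730845e-03,  1.01205649e-04]), 'eef_pos': array([155.02774145, 605.10009631, 230.65834885]), 'orientation': array([-3.92855618e-01, -3.11686367e+00,  1.94136618e-03]), 'contact_force': array([-0.10445444, -0.95653142, -0.05842615]), 'torque': array([ 0.04192825, -0.0252949 ,  0.05043197]), 'finger_force': 0.0, 'width': 85.23952410277458}
scene [[347.30383611   0.         253.94740183]
 [  0.         347.30383611 188.99918648]
 [  0.           0.           1.        ]] [[-2.63176158e-01  6.03110301e-01 -7.52991550e-01  1.48231247e+03]
 [ 9.64636764e-01  1.52663944e-01 -2.14871203e-01  2.11790494e+02]
 [-1.46363763e-02 -7.82912310e-01 -6.21959879e-01  8.52540487e+02]
 [ 0.00000000e+00  0.00000000e+00  0.00000000e+00  1.00000000e+00]]
top [[350.91168908   0.         253.94686011]
 [  0.         350.91168908 196.45658049]
 [  0.           0.           1.        ]] [[ 2.49757834e-03 -9.93835649e-01  1.10835309e-01  4.66566277e+02]
 [-9.99882665e-01 -8.06786326e-04  1.52972216e-02 -3.94590884e+01]
 [-1.51135037e-02 -1.10860510e-01 -9.93721052e-01  1.01420951e+03]
 [ 0.00000000e+00  0.00000000e+00  0.00000000e+00  1.00000000e+00]]
```

View pics/scene0.png

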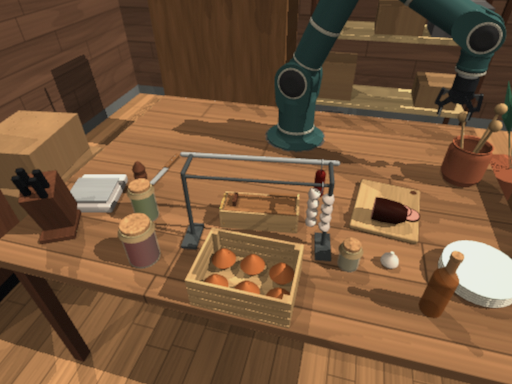

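View pics/top0.png

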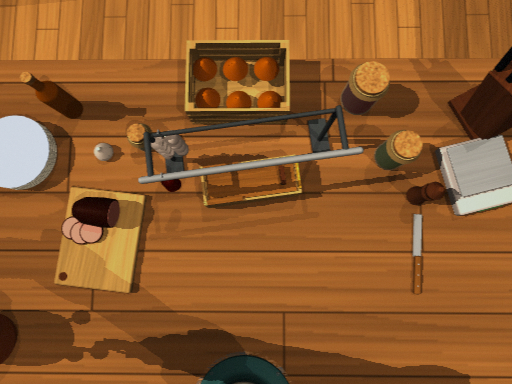

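The box is at about (250,182) in the top view, with its pull at (290,173) toward -y. The board is at (100,240), and the rail bar runs from (140,180) to (362,150). Next I fit poses from the depth.

```bash
cat > h.py <<'E'
import numpy as np,cv2
from scipy.spatial.transform import Rotation as R
def cloud(d):
    K=d["camera_matrix"];Z=d["depth"].astype(float);v,u=np.mgrid[:Z.shape[0],:Z.shape[1]]
    P=np.stack([(u-K[0,2])/K[0,0]*Z,(v-K[1,2])/K[1,1]*Z,Z],-1)
    T=d["world_from_camera"];W=P@T[:3,:3].T+T[:3,3];W[Z==0]=np.nan;return W
E
python3 - <<'E'
from h import *
for n in("top","scene"):
    d=np.load(n+".npz");W=cloud(d);x,y,z=W[...,0],W[...,1],W[...,2]
    m=(z>240)&(z<285)&(x>350)&(x<800)&(abs(y)<450)
    if n=="top":
        mm=np.zeros_like(m);mm[145:190,135:370]=1;m&=mm
    pts=W[m];print(n,"rail pts",len(pts),pts.min(0),pts.max(0))
    # box region
    m=(z>66)&(z<95)&(x>480)&(x<640)&(y>-190)&(y<160)
    p=W[m][:,:2].astype(np.float32);print(len(p),cv2.minAreaRect(p),np.percentile(W[m][:,2],[5,25,50,75,95]))
    m=(z>13)&(z<27)&(x>250)&(x<650)&(y>200)&(y<620)
    p=W[m][:,:2].astype(np.float32);print("board",len(p),cv2.minAreaRect(p),np.median(W[m][:,2]))
d=np.load("top.npz");im=d["img"][130:215,190:310,::-1];cv2.imwrite("pics/boxcrop.png",cv2.resize(im,None,fx=5,fy=5,interpolation=2))
d=np.load("top.npz");W=cloud(d);print(np.round(W[150:200:3,250]).tolist());
E
```

```text
top rail pts 1886 [ 579.32985106 -262.70942081  257.30871424] [664.64935924 224.16441018 271.7419269 ]
2634 ((605.3850708007812, -16.129409790039062), (83.82398223876953, 264.2160949707031), 7.655697822570801) [72.4383073  75.05705473 76.46162671 77.87172761 85.98236283]
board 5873 ((479.14678955078125, 419.50653076171875), (340.37933349609375, 399.3734130859375), 0.04815850779414177) 20.221604869911175
scene rail pts 1585 [ 580.3347998  -265.86984452  240.25501014] [752.73965787 222.12850725 272.82038964]
1134 ((594.9116821289062, -19.6373291015625), (95.38365936279297, 268.4736022949219), 1.27592933177948) [75.35758448 77.36532237 78.53501361 79.97697939 88.11325744]
board 2442 ((485.99029541015625, 367.93634033203125), (297.4762878417969, 358.2783508300781), 83.23167419433594) 22.13359072858134
[[719.0, -12.0, -5.0], [709.0, -12.0, 0.0], [699.0, -12.0, 4.0], [691.0, -12.0, 0.0], [625.0, -19.0, 267.0], [618.0, -19.0, 269.0], [613.0, -19.0, 263.0], [641.0, -14.0, 74.0], [632.0, -14.0, 77.0], [624.0, -14.0, 76.0], [616.0, -14.0, 77.0], [608.0, -14.0, 73.0], [599.0, -14.0, 78.0], [591.0, -14.0, 76.0], [583.0, -14.0, 75.0], [575.0, -14.0, 77.0], [567.0, -14.0, 74.0]]
```

View pics/boxcrop.png

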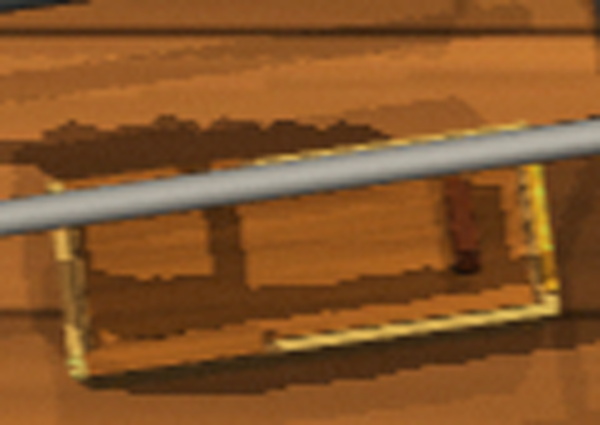

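The crop shows the lid's outline: the near edge runs from (80,378) to (558,312), the pull is at (462,225) and the brass lip at (540,225). I'll pin down the yaw from the rail line and the origin from corner rays.

```bash
cat >> h.py <<'E'
def ray(d,u,v,z):
    K=d["camera_matrix"];T=d["world_from_camera"]
    r=T[:3,:3]@np.array([(u-K[0,2])/K[0,0],(v-K[1,2])/K[1,1],1]);o=T[:3,3]
    return o+r*(z-o[2])/r[2]
E
python3 - <<'E'
from h import *
t=np.load("top.npz");im=t["img"].astype(int);W=cloud(t)
# rail bar: grey bright pixels, ray at z~264
g=(abs(im[...,0]-im[...,2])<30)&(im.min(-1)>115)&(W[...,2]>235)
g[:140]=0;g[190:]=0;g[:,:138]=0;g[:,368:]=0
v,u=np.nonzero(g);P=np.array([ray(t,a+.0,b+.0,264) for a,b in zip(u,v)])
l=cv2.fitLine(P[:,:2].astype(np.float32),cv2.DIST_HUBER,0,.01,.01).ravel()
yaw=np.arctan2(-l[0]*np.sign(l[1]),abs(l[1]));
c=np.array([np.cos(yaw),np.sin(yaw)]);e=np.array([-np.sin(yaw),np.cos(yaw)])
s=P[:,:2]@e;print("rail yaw",yaw,"y ext",s.min(),s.max(),"x",l[2:]@c, "origin",e*((s.min()+245+s.max()-235)/2)+c*(l[2:]@c))
for n,(a,b),z,q in [("FL",(80,376),85.5,(-53,133)),("FR",(558,315),76,(-53,-131)),("BL",(55,183),85.5,(53,133)),("BR",(528,126),76,(53,-131)),("pull",(462,232),98,(0,-84)),]:
    p=ray(t,190+a/5-.4,130+b/5-.4,z)[:2];print(n,p,"-> origin",p-c*q[0]-e*q[1])
# depth based: scene cloud in box coords
for n in("top","scene"):
    W=cloud(np.load(n+".npz")).reshape(-1,3);m=(W[:,2]>60)&(W[:,2]<92);q=W[m];
    X=q[:,:2]@c-l[2:]@c;Y=q[:,:2]@e;k=(abs(X)<90)&(abs(Y)<200);print(n,np.percentile(X[k],[.5,2,98,99.5]),np.percentile(Y[k],[.5,2,98,99.5]))
    m=(W[:,2]>90)&(W[:,2]<106);q=W[m];X=q[:,:2]@c-l[2:]@c;Y=q[:,:2]@e;k=(abs(X)<60)&(Y<-60)&(Y>-190);print("pull",k.sum(),np.percentile(X[k],[3,50,97]),np.percentile(Y[k],[3,50,97]),np.median(q[k,2]))
# board corners by colour+height
W=cloud(t);m=((W[...,2]>12)&(W[...,2]<120)&(W[...,0]>280)&(W[...,0]<620)&(W[...,1]>230)&(W[...,1]<560)).astype(np.uint8)
m=cv2.morphologyEx(m,cv2.MORPH_OPEN,np.ones((5,5)));cs=max(cv2.findContours(m,0,1)[0],key=cv2.contourArea)
ap=cv2.approxPolyDP(cs,8,True).reshape(-1,2);print(ap.tolist())
for a in ap: print(ray(t,*a,20))
E
```

```text
rail yaw 0.1385922 y ext -350.4524529810287 139.1863746119948 x 612.05786 origin [620.0914965  -15.11296241]
FL [547.69976837 103.48612811] -> origin [618.56538422 -20.91670916]
FR [ 581.74520715 -152.03647691] -> origin [616.13949998 -14.97068626]
BL [652.09435727 118.85241325] -> origin [617.97636105 -20.19421237]
BR [ 685.38119872 -137.02332018] -> origin [614.79187949 -14.60131786]
pull [623.18559766 -99.32750581] -> origin [611.5810864  -16.13294099]
top [-55.78763079 -55.49178316  48.79872919  50.06767457] [-198.86965819 -195.49978157   28.03375716   31.81192747]
pull 83 [-27.3971393   -3.46837628  19.79972986] [-189.21230051 -184.0444125  -178.65607824] 98.31295432029856
scene [-60.10209005 -57.43952196  47.48502694  48.08341475] [-198.25214688 -191.23245878   24.52621079   27.71647851]
pull 38 [-30.61695438  -3.54336901  41.82703718] [-189.4668995  -185.0166237   -64.00595411] 98.69665847623713
[[71, 187], [54, 283], [130, 292], [144, 195]]
[604.45688422 503.34565189  20.        ]
[333.31897158 534.82830802  20.        ]
[309.76727718 319.98472215  20.        ]
[581.40082501 291.0117882   20.        ]
```

Box origin is about (616.5,-17) with yaw about 0.135. The board centre is about (457,412) with yaw about -0.112. I'll write a helper that turns a target into rows in the move units.

```bash
cat >> h.py <<'E'
O=np.array([616.5,-17.0,0]);YAW=.135
def pose(th,yaw=YAW,tip=0): # lean th, tip = pull end (-y) up, about box x, rad
    s,c=np.sin(th),np.cos(th)
    return R.from_euler('z',yaw)*R.from_rotvec([-tip,0,0])*R.from_matrix(np.array([[-c,0,s],[0,1,0],[-s,0,-c]]))
def box(p): return O+R.from_euler('z',YAW).apply(p)
def plan(p0,R0,p1,R1,n):
    """n equal rows: even turn, straight line"""
    w=(R0.inv()*R1).as_rotvec();D=(p1-p0)/n
    for i in range(n):
        Ri=R0*R.from_rotvec(w*i/n);print(np.round(np.r_[Ri.inv().apply(D)/40,np.degrees(w)/n/5],3).tolist())
def cur():
    from station import arm
    s=arm.get_state();p=s["eef_pos"];r=R.from_rotvec(s["orientation"])
    b=R.from_euler('z',-YAW).apply(p-O);print("t",round(s["time"],2),"world",p.round(1),"box",b.round(1),"F",s["contact_force"].round(1),"w",round(s["width"],1),"ff",round(s["finger_force"],1),"q",s["joint_positions"].round(2))
    return p,r
E
python3 - <<'E'
from h import *
p,r=cur();plan(p,r,box([-130,-84,170]),pose(np.radians(40)),25)
E
```

```text
t 0.1 world [155.1 605.1 230.7] box [-373.5  678.6  230.7] F [0.  0.5 0. ] w 85.4 ff 0.0 q [-1.36  0.42 -0.01  1.61  0.    1.11 -0.05]
[-0.513, -0.615, 0.061, -0.062, -0.316, -0.169]
[-0.502, -0.623, 0.072, -0.062, -0.316, -0.169]
[-0.49, -0.63, 0.082, -0.062, -0.316, -0.169]
[-0.478, -0.638, 0.092, -0.062, -0.316, -0.169]
[-0.466, -0.646, 0.102, -0.062, -0.316, -0.169]
[-0.454, -0.653, 0.111, -0.062, -0.316, -0.169]
[-0.441, -0.66, 0.12, -0.062, -0.316, -0.169]
[-0.428, -0.667, 0.128, -0.062, -0.316, -0.169]
[-0.414, -0.674, 0.136, -0.062, -0.316, -0.169]
[-0.4, -0.681, 0.144, -0.062, -0.316, -0.169]
[-0.386, -0.688, 0.151, -0.062, -0.316, -0.169]
[-0.372, -0.694, 0.157, -0.062, -0.316, -0.169]
[-0.357, -0.7, 0.164, -0.062, -0.316, -0.169]
[-0.342, -0.706, 0.17, -0.062, -0.316, -0.169]
[-0.327, -0.712, 0.175, -0.062, -0.316, -0.169]
[-0.311, -0.718, 0.18, -0.062, -0.316, -0.169]
[-0.295, -0.723, 0.184, -0.062, -0.316, -0.169]
[-0.28, -0.729, 0.188, -0.062, -0.316, -0.169]
[-0.263, -0.734, 0.192, -0.062, -0.316, -0.169]
[-0.247, -0.739, 0.195, -0.062, -0.316, -0.169]
[-0.231, -0.743, 0.197, -0.062, -0.316, -0.169]
[-0.214, -0.747, 0.199, -0.062, -0.316, -0.169]
[-0.198, -0.752, 0.201, -0.062, -0.316, -0.169]
[-0.181, -0.756, 0.202, -0.062, -0.316, -0.169]
[-0.164, -0.759, 0.203, -0.062, -0.316, -0.169]
```

Call:
{"api": "drive_tool", "payload": {"commands": [[-0.5,-0.62,0.06,-0.06,-0.32,-0.17],[-0.5,-0.62,0.07,-0.06,-0.32,-0.17],[-0.49,-0.63,0.08,-0.06,-0.32,-0.17],[-0.48,-0.64,0.09,-0.06,-0.32,-0.17],[-0.47,-0.65,0.1,-0.06,-0.32,-0.17]], "hand": 0.5}}

```text
time: 0.52
eef_pos: [223.9, 459.0, 219.1]
orientation: [0.263, 2.987, 0.012]
contact_force: [2.0, 1.2, 0.7]
width: 42.7
finger_force: 0.0
```

Call:
{"api": "drive_tool", "payload": {"commands": [[-0.45,-0.65,0.11,-0.06,-0.32,-0.17],[-0.44,-0.66,0.12,-0.06,-0.32,-0.17],[-0.43,-0.67,0.13,-0.06,-0.32,-0.17],[-0.41,-0.67,0.14,-0.06,-0.32,-0.17],[-0.4,-0.68,0.14,-0.06,-0.32,-0.17]]}}

```text
time: 0.93
eef_pos: [292.4, 314.8, 207.2]
orientation: [0.143, 2.854, 0.024]
contact_force: [1.8, 0.3, -0.3]
width: 42.6
finger_force: 0.0
```

Call:
{"api": "drive_tool", "payload": {"commands": [[-0.39,-0.69,0.15,-0.06,-0.32,-0.17],[-0.37,-0.69,0.16,-0.06,-0.32,-0.17],[-0.36,-0.7,0.16,-0.06,-0.32,-0.17],[-0.34,-0.71,0.17,-0.06,-0.32,-0.17],[-0.33,-0.71,0.18,-0.06,-0.32,-0.17]]}}

```text
time: 1.35
eef_pos: [361.4, 170.3, 195.8]
orientation: [0.032, 2.715, 0.035]
contact_force: [1.0, 1.0, 0.7]
width: 42.7
finger_force: 0.0
```

Call:
{"api": "drive_tool", "payload": {"commands": [[-0.31,-0.72,0.18,-0.06,-0.32,-0.17],[-0.3,-0.72,0.18,-0.06,-0.32,-0.17],[-0.28,-0.73,0.19,-0.06,-0.32,-0.17],[-0.26,-0.73,0.19,-0.06,-0.32,-0.17],[-0.25,-0.74,0.2,-0.06,-0.32,-0.17]]}}

```text
time: 1.77
eef_pos: [430.5, 25.6, 184.7]
orientation: [-0.07, 2.573, 0.045]
contact_force: [1.2, 1.1, 0.3]
width: 42.9
finger_force: 0.0
```

Run:
```python
from h import *
p,r=cur();plan(p,r,box([-110,-84,150]),pose(np.radians(40)),8)
```

```text
t 1.77 world [430.5  25.6 184.7] box [-178.6   67.3  184.7] F [1.2 1.1 0.3] w 42.9 ff 0.0 q [-0.88 -0.19  0.67  2.52  0.72  0.26  0.79]
[-0.156, -0.457, 0.219, -0.044, -0.185, -0.102]
[-0.148, -0.459, 0.22, -0.044, -0.185, -0.102]
[-0.141, -0.461, 0.22, -0.044, -0.185, -0.102]
[-0.133, -0.463, 0.221, -0.044, -0.185, -0.102]
[-0.125, -0.465, 0.221, -0.044, -0.185, -0.102]
[-0.118, -0.467, 0.221, -0.044, -0.185, -0.102]
[-0.11, -0.469, 0.221, -0.044, -0.185, -0.102]
[-0.102, -0.471, 0.221, -0.044, -0.185, -0.102]
```

Call:
{"api": "drive_tool", "payload": {"commands": [[-0.16,-0.46,0.22,-0.04,-0.18,-0.1],[-0.15,-0.46,0.22,-0.04,-0.18,-0.1],[-0.14,-0.46,0.22,-0.04,-0.18,-0.1],[-0.13,-0.46,0.22,-0.04,-0.18,-0.1]]}}

```text
time: 2.1
eef_pos: [460.3, -22.0, 177.5]
orientation: [-0.1, 2.525, 0.045]
contact_force: [-0.2, -0.6, 1.0]
width: 42.6
finger_force: 0.0
```

Call:
{"api": "drive_tool", "payload": {"commands": [[-0.12,-0.46,0.22,-0.04,-0.18,-0.1],[-0.12,-0.47,0.22,-0.04,-0.18,-0.1],[-0.11,-0.47,0.22,-0.04,-0.18,-0.1],[-0.1,-0.47,0.22,-0.04,-0.18,-0.1]]}}

```text
time: 2.43
eef_pos: [471.9, -81.9, 200.7]
orientation: [-0.143, 2.463, 0.036]
contact_force: [-0.3, 0.2, 0.3]
width: 42.5
finger_force: 0.0
```

Run:
```python
from h import *
from station import arm
p,r=cur();plan(p,r,box([5,-84,86]),pose(np.radians(40)),8)
d=arm.snapshot("wrist");np.savez("w1.npz",**d);cv2.imwrite("pics/w1.png",d["img"][...,::-1])
print(d["camera_matrix"],d["world_from_camera"])
```

```text
t 2.43 world [471.9 -81.9 200.7] box [-152.   -44.8  200.7] F [-0.3  0.2  0.3] w 42.5 ff 0.0 q [-1.14 -0.36  1.25  2.47  0.91  0.19  1.04]
[-0.16, -0.108, 0.589, -0.032, -0.033, -0.016]
[-0.158, -0.109, 0.589, -0.032, -0.033, -0.016]
[-0.157, -0.111, 0.589, -0.032, -0.033, -0.016]
[-0.155, -0.113, 0.59, -0.032, -0.033, -0.016]
[-0.153, -0.115, 0.59, -0.032, -0.033, -0.016]
[-0.151, -0.117, 0.59, -0.032, -0.033, -0.016]
[-0.149, -0.119, 0.59, -0.032, -0.033, -0.016]
[-0.147, -0.121, 0.59, -0.032, -0.033, -0.016]
[[297.31863964   0.         255.11408527]
 [  0.         297.31863964 192.32744328]
 [  0.           0.           1.        ]] [[-1.12027882e-01  5.84192642e-01  8.03846199e-01  3.33213436e+02]
 [ 9.93654617e-01  7.40081353e-02  8.46953238e-02 -9.72376712e+01]
 [-1.00127733e-02  8.08233724e-01 -5.88776690e-01  2.70220268e+02]
 [ 0.00000000e+00  0.00000000e+00  0.00000000e+00  1.00000000e+00]]
```

View pics/w1.png

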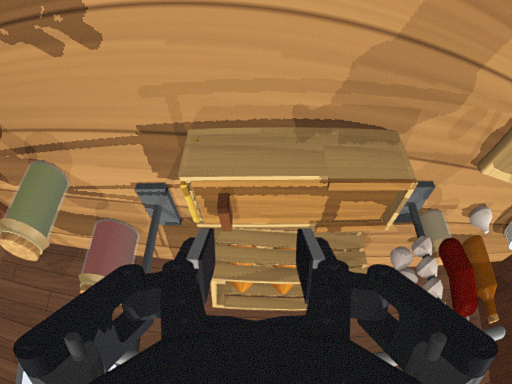

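The wrist view shows the box ahead with its pull at (224,210) and the lip on the left at (190,195). However, joints 3 and 6 have run to their limits, so the elbow has swung out. I'll fit a kinematic model from the recorded states to choose a sound posture.

```bash
cat > fit.py <<'E'
from h import *
from scipy.optimize import least_squares
from station import arm
import itertools
s=arm.get_state()
D=[([-1.36148097,0.41796596,-0.01033443,1.6141903,0.00470875,1.11069818,-0.05298717],[155.03,605.1,230.66],[-.392855,-3.116864,.00194]),
([-0.88,-0.19,0.67,2.52,0.72,0.26,0.79],[430.5,25.6,184.7],[-.07,2.573,.045]),
(s["joint_positions"],s["eef_pos"],s["orientation"])]
def fk(q,sg,L):
    g=lambda ax,a:R.from_euler(ax,a)
    r=g('z',sg[0]*q[0]);p=np.array([0,0,L[0]])
    r=r*g('y',q[1]);p=p+r.apply([0,0,L[1]])
    r=r*g('z',sg[1]*q[2]);p=p+r.apply([L[4],0,0])
    r=r*g('y',q[3]);p=p+r.apply([L[5],0,L[2]])
    r=r*g('z',sg[2]*q[4])*g('y',q[5]);p=p+r.apply([L[6],0,0]);r=r*g('z',sg[3]*q[6]);p=p+r.apply([0,0,L[3]])
    return p,r
if __name__=="__main__":
  out=[]
  for sg in itertools.product([1,-1],repeat=4):
    def f(x):
        e=[]
        for q,p,o in D:
            a,b=fk(q,sg,x[:7]);b=b*R.from_euler('z',x[7]);e+=list((a-p)/10)+list((b.inv()*R.from_rotvec(o)).as_rotvec()*20)
        return np.array(e+list(x[4:7]/500))
    for z0 in (0,np.pi/2,np.pi,-np.pi/2):
        z=least_squares(f,[300,400,400,300,0,0,0,z0]);out.append((z.cost,sg,z.x))
  out.sort(key=lambda a:a[0])
  for o in out[:3]:print(round(o[0],4),o[1],o[2].round(2))
E
python3 fit.py
```

```text
4.7856 (-1, -1, -1, -1) [325.46 545.35 491.49 360.33   3.01  14.25  33.75  -4.71]
4.7856 (-1, -1, -1, -1) [325.46 545.35 491.49 360.33   3.01  14.25  33.75   1.57]
4.7856 (-1, -1, -1, -1) [325.46 545.35 491.49 360.33   3.01  14.25  33.75   1.57]
```

```bash
cat > ik.py <<'E'
from fit import *
sg=(-1,)*4;L=[325.46,545.35,491.49,360.33,3.01,14.25,33.75]
lo=np.array([-2.81,-.39,-1.27,.06,-1.19,.19,-2.82])+.03;hi=np.array([2.81,2.02,1.25,2.57,4.33,2,2.82])-.03
def ik(p,r,q0,w=.02):
    def f(q):
        a,b=fk(q,sg,L);b=b*R.from_euler('z',1.57);return np.r_[(a-p)/10,(b.inv()*r).as_rotvec()*20,w*(q-q0)]
    z=least_squares(f,np.clip(q0,lo,hi),bounds=(lo,hi));e=f(z.x);return z.x.round(2),(np.linalg.norm(e[:3])*10).round(1),np.degrees(np.linalg.norm(e[3:6])/20).round(1)
E
python3 - <<'E'
from ik import *
for th in (25,30,35,40,45):
  for b in ([5,-84,86],[-100,-84,150],[0,72,60]):
    for q0 in ([.15,.3,0,1.8,0,.6,0],[.15,.3,0,1.8,3.14,.6,0]):
        print(th,b,*ik(box(b),pose(np.radians(th)),np.array(q0)))
E
```

```text
25 [5, -84, 86] [ 0.77  0.52 -0.7   2.05  0.63  0.31  1.35] 0.0 0.0
25 [5, -84, 86] [ 1.09  0.8  -1.21  2.08  1.31  0.63  0.8 ] 0.0 0.0
25 [-100, -84, 150] [ 1.26  0.36 -1.1   2.21  0.44  0.38  1.58] 0.0 0.0
25 [-100, -84, 150] [ 1.34  0.43 -1.24  2.21  0.67  0.43  1.35] 0.0 0.0
25 [0, 72, 60] [ 0.25  0.46 -0.45  2.17  1.06  0.22  0.57] 0.0 0.0
25 [0, 72, 60] [ 0.53  0.57 -0.82  2.18  1.4   0.4   0.3 ] 0.0 0.0
30 [5, -84, 86] [ 0.86  0.54 -0.8   2.13  1.11  0.22  0.9 ] 0.0 0.0
30 [5, -84, 86] [ 1.03  0.67 -1.05  2.15  1.41  0.39  0.66] 0.0 0.0
30 [-100, -84, 150] [ 1.38  0.39 -1.23  2.27  0.65  0.28  1.39] 0.0 0.0
30 [-100, -84, 150] [ 1.39  0.4  -1.24  2.28  0.67  0.29  1.37] 0.0 0.0
30 [0, 72, 60] [ 0.49  0.55 -0.75  2.28  1.89  0.36 -0.19] 0.0 0.0
30 [0, 72, 60] [ 0.25  0.47 -0.46  2.3   2.13  0.22 -0.49] 0.0 0.0
35 [5, -84, 86] [ 1.02  0.64 -0.99  2.24  1.91  0.29  0.16] 0.0 0.0
35 [5, -84, 86] [ 0.94  0.58 -0.87  2.25  2.06  0.22 -0.01] 0.0 0.0
35 [-100, -84, 150] [ 1.18  0.26 -0.79  2.3  -0.68  0.22  2.79] 2.7 2.1
35 [-100, -84, 150] [ 1.42  0.4  -1.24  2.3   0.65  0.22  1.41] 
[... 270 characters left out ...]
0.0 0.0
40 [-100, -84, 150] [ 1.35  0.31 -0.95  2.3  -0.63  0.22  2.79] 7.6 6.1
40 [-100, -84, 150] [ 1.46  0.46 -1.24  2.52  2.65  0.22 -0.52] 1.9 1.2
40 [0, 72, 60] [ 0.74  0.83 -1.07  2.4   2.33  0.76 -0.43] 0.0 0.0
40 [0, 72, 60] [ 0.38  0.58 -0.55  2.43  2.75  0.54 -1.01] 0.0 0.0
45 [5, -84, 86] [ 1.24  0.97 -1.24  2.36  2.37  0.61 -0.03] 0.0 0.0
45 [5, -84, 86] [ 0.98  0.66 -0.78  2.38  3.07  0.44 -0.89] 0.0 0.0
45 [-100, -84, 150] [ 1.49  0.39 -1.07  2.3  -0.57  0.22  2.79] 12.3 9.9
45 [-100, -84, 150] [ 1.51  0.54 -1.24  2.54  2.87  0.28 -0.65] 1.9 0.8
45 [0, 72, 60] [ 0.76  0.93 -1.07  2.45  2.51  0.91 -0.51] 0.0 0.0
45 [0, 72, 60] [ 0.4   0.65 -0.56  2.47  2.86  0.72 -1.07] 0.0 0.0
```

```bash
cat > sim.py <<'E'
from ik import *
R90=R.from_euler('z',1.57)
def FK(q):
    p,r=fk(q,sg,L);return p,r*R90
def track(q,targets,k=0.0,qn=None,lim=.7*np.array([1.89,1.89,2.39,2.39,3.01,3.01,3.01])/12):
    q=np.array(q,float);H=[]
    for p,r in targets:
        q0=q.copy()
        for it in range(6):
            a,b=FK(q);e=np.r_[(p-a)/300,(r*b.inv()).as_rotvec()]
            J=np.zeros((6,7))
            for i in range(7):
                d=q.copy();d[i]+=1e-5;a2,b2=FK(d);J[:,i]=np.r_[(a2-a)/300,(b2*b.inv()).as_rotvec()]/1e-5
            Ji=J.T@np.linalg.inv(J@J.T+1e-4*np.eye(6));dq=Ji@e
            if qn is not None:dq+=k*(np.eye(7)-Ji@J)@(qn-q)
            q=np.clip(q+dq,lo-.03,hi+.03);q=q0+np.clip(q-q0,-lim,lim)
        H.append(q.copy())
    return q,H
def path(p0,r0,p1,r1,n):
    w=(r0.inv()*r1).as_rotvec();return [(p0+(p1-p0)*i/n,r0*R.from_rotvec(w*i/n)) for i in range(1,n+1)]
qs=[-1.36148097,0.41796596,-0.01033443,1.6141903,0.00470875,1.11069818,-0.05298717]
E
python3 - <<'E'
from sim import *
p,r=FK(qs);t=path(p,r,box([-130,-84,170]),pose(np.radians(40)),25)
print("want [-.88 -.19 .67 2.52 .72 .26 .79]")
for k,qn in ((0,None),(.02,np.array(qs)),(.1,np.array(qs)),(.05,(lo+hi)/2)):
    q,H=track(qs,t[:20],k,qn);print(k,q.round(2));
E
```

```text
want [-.88 -.19 .67 2.52 .72 .26 .79]
0 [-0.94 -0.2   0.72  2.52  0.74  0.27  0.77]
0.02 [-0.94 -0.2   0.72  2.52  0.73  0.27  0.77]
0.1 [-0.94 -0.2   0.72  2.52  0.74  0.27  0.77]
0.05 [-0.65 -0.16  0.41  2.51  0.45  0.23  1.07]
```

The minimum-norm model reproduces the controller's behaviour, so I can use it to choose waypoints and a laying spot.

```bash
cat > s1.py <<'E'
from sim import *
t=np.load("top.npz");W=cloud(t)
for n,(u0,v0,u1,v1),zz in (("pickles",(380,130,425,172),(120,155)),("mill",(404,178,450,210),(30,160)),("knife",(405,205,430,300),(4,40)),("upright base",(300,115,340,160),(5,60))):
    w=W[v0:v1,u0:u1].reshape(-1,3);w=w[(w[:,2]>zz[0])&(w[:,2]<zz[1])];print(n,np.percentile(w,3,0).round(),np.percentile(w,97,0).round())
for th in (30,35,40):
  for yaw in (.135,-.1,-.3,-.6):
    for xy in ((500,-300),(540,-250),(540,-320),(580,-280),(600,-300)):
      b=min((ik(np.array([*xy,20]),pose(np.radians(th),yaw),np.array(q0)) for q0 in ([.9,.6,-.8,2.3,2.2,.3,0],[.5,.6,-.3,2.3,2.2,.3,0])),key=lambda a:a[1]+3*a[2])
      if b[1]+b[2]<.5: print(th,yaw,xy,*b)
E
python3 s1.py
```

```text
pickles [ 660. -442.  121.] [ 730. -375.  148.]
mill [ 561. -500.   33.] [ 603. -465.  148.]
knife [ 316. -495.    4.] [ 526. -468.   16.]
upright base [ 712. -237.    8.] [ 805. -185.   30.]
30 0.135 (500, -300) [ 1.64  0.96 -1.19  2.19  1.43  0.45  1.21] 0.0 0.0
30 0.135 (540, -250) [ 1.39  0.81 -1.02  2.21  1.51  0.29  0.94] 0.0 0.0
30 0.135 (540, -320) [ 1.6   1.04 -1.22  2.09  1.39  0.53  1.28] 0.0 0.0
30 0.135 (580, -280) [ 1.44  0.97 -1.15  2.09  1.43  0.46  1.11] 0.0 0.0
30 0.135 (600, -300) [ 1.45  1.03 -1.19  2.02  1.4   0.53  1.2 ] 0.0 0.0
30 -0.1 (500, -300) [ 1.36  0.69 -0.85  2.31  2.1   0.22  0.15] 0.0 0.0
30 -0.1 (540, -250) [ 1.17  0.67 -0.8   2.31  2.21  0.27 -0.09] 0.0 0.0
30 -0.1 (540, -320) [ 1.31  0.72 -0.85  2.19  1.73  0.22  0.51] 0.0 0.0
30 -0.1 (580, -280) [ 1.13  0.69 -0.76  2.18  1.89  0.22  0.24] 0.0 0.0
30 -0.1 (600, -300) [ 1.14  0.72 -0.77  2.1   1.62  0.22  0.53] 0.0 0.0
30 -0.3 (500, -300) [ 1.27  0.68 -0.83  2.34  2.23  0.37 -0.22] 0.0 0.0
30 -0.3 (540, -250) [ 1.11  0.69 -0.82  2.32  2.16  0.43 -0.28] 0.0 0.0
30 -0.3 (540, -320) [ 1.17  0.67 -0.73 
[... 2726 characters left out ...]
 [ 1.47  0.93 -1.    2.45  2.6   0.67 -0.35] 0.0 0.0
40 -0.3 (540, -250) [ 1.27  0.91 -0.98  2.43  2.54  0.76 -0.46] 0.0 0.0
40 -0.3 (540, -320) [ 1.42  0.91 -0.98  2.35  2.54  0.61 -0.32] 0.0 0.0
40 -0.3 (580, -280) [ 1.26  0.91 -0.95  2.33  2.49  0.67 -0.4 ] 0.0 0.0
40 -0.3 (600, -300) [ 1.25  0.9  -0.94  2.27  2.47  0.61 -0.35] 0.0 0.0
40 -0.6 (500, -300) [ 1.2   0.87 -0.9   2.45  2.45  0.91 -0.71] 0.0 0.0
40 -0.6 (540, -250) [ 1.    0.86 -0.87  2.41  2.35  0.95 -0.78] 0.0 0.0
40 -0.6 (540, -320) [ 1.17  0.86 -0.88  2.36  2.41  0.83 -0.65] 0.0 0.0
40 -0.6 (580, -280) [ 1.01  0.85 -0.85  2.31  2.32  0.86 -0.69] 0.0 0.0
40 -0.6 (600, -300) [ 1.02  0.85 -0.84  2.26  2.3   0.81 -0.64] 0.0 0.0
```

```bash
cat > s2.py <<'E'
from sim import *
from station import arm
q=arm.get_state()["joint_positions"];res=[]
th=np.radians(35)
for x,y,z in itertools.product((420,480,540),(-50,-150),(260,330)):
  for side in (0,20,40):
   for yw in (-.4,.135,.6):
    p,r=FK(q);P=np.array([x,y,z]);V=R.from_euler('z',yw)*R.from_rotvec([-np.radians(side),0,0])*pose(0,0)
    q1,H1=track(q,path(p,r,P,V,20))
    p,r=FK(q1);q2,H2=track(q1,path(p,r,box([-45,-84,140]),pose(th),15))
    p,r=FK(q2);q3,H3=track(q2,path(p,r,box([0,-84,86]),pose(th),6))
    a,b=FK(q3);e=np.linalg.norm(a-box([0,-84,86]))+100*(b.inv()*pose(th)).magnitude()
    a,b=FK(q2);e2=np.linalg.norm(a-box([-45,-84,140]))+100*(b.inv()*pose(th)).magnitude()
    m=np.minimum(q3-lo,hi-q3).min();res.append((e+e2*.3-20*m,e,e2,(x,y,z),side,yw,q1.round(2),q3.round(2)))
res.sort(key=lambda a:a[0])
for o in res[:8]:print(*o)
E
python3 s2.py
```

```text
119.33243954834826 89.7124015754283 96.73345990973323 (420, -150, 260) 0 0.6 [-1.04  0.08  1.25  2.   -0.23  1.12  2.7 ] [ 0.89  0.5  -0.65  2.19 -0.75  0.19  2.82]
143.30196807479652 119.19326619548386 78.36233959770885 (420, -150, 260) 0 -0.4 [-0.73  0.24  1.24  1.98 -0.25  1.1   1.79] [ 0.73  0.48 -0.53  2.2  -0.88  0.19  2.82]
144.72023303745968 120.46056459248172 78.86556148325994 (480, -150, 260) 0 -0.4 [-0.65  0.41  1.24  1.86 -0.42  1.17  1.9 ] [ 0.7   0.48 -0.5   2.2  -0.92  0.19  2.82]
145.79882564521998 121.2055487087864 79.97758978811196 (540, -150, 260) 0 -0.4 [-0.59  0.56  1.24  1.74 -0.56  1.25  1.96] [ 0.66  0.48 -0.45  2.2  -1.01  0.19  2.82]
146.75883329685874 122.8095909394596 77.83080785799721 (420, -150, 260) 0 0.135 [-0.77  0.25  1.25  1.98 -0.26  1.1   2.34] [ 0.74  0.48 -0.55  2.2  -0.85  0.19  2.82]
148.44808547622185 123.68750368199929 80.53527264740858 (540, -150, 330) 0 -0.4 [-0.61  0.47  1.24  1.65 -0.46  1.35  1.87] [ 0.62  0.47 -0.41  2.2  -1.01  0.19  2.82]
150.32649357505184 125.8383108556441 79.62727573135915 (480, -150, 330) 0 -0.4 [-0.7   0.31  1.24  1.77 -0.31  1.28  1.79] [ 0.66  0.48 -0.47  2.2  -0.99  0.19  2.82]
150.57432647820545 126.05957080419604 79.715852246698 (420, -150, 330) 0 -0.4 [-0.83  0.1   1.25  1.88 -0.1   1.23  1.63] [ 0.66  0.48 -0.46  2.2  -1.    0.19  2.82]
```

```bash
nproc
cat > fast.py <<'E'
from sim import *
S=[('z',-1),('y',1),('z',-1),('y',1),('z',-1),('y',1),('z',-1)]
off=[[0,0,L[0]],[0,0,L[1]],[L[4],0,0],[L[5],0,L[2]],[0,0,0],[L[6],0,0],[0,0,L[3]]]
off=np.array(off);R9=R90.as_matrix()
def fkj(q):
    M=np.eye(3);p=np.zeros(3);A=[];O_=[]
    for i,(ax,sn) in enumerate(S):
        a=sn*q[i];c,s=np.cos(a),np.sin(a);k=2 if ax=='z' else 1
        A.append(sn*M[:,k]);O_.append(p)
        M=M@(np.array([[c,-s,0],[s,c,0],[0,0,1]]) if k==2 else np.array([[c,0,s],[0,1,0],[-s,0,c]]));p=p+M@off[i]
    A=np.array(A);J=np.vstack([np.cross(A,p-np.array(O_)).T/300,A.T]);return p,M@R9,J
LIM=.7*np.array([1.89,1.89,2.39,2.39,3.01,3.01,3.01])/12
def rv(M):
    v=np.array([M[2,1]-M[1,2],M[0,2]-M[2,0],M[1,0]-M[0,1]])/2;s=np.linalg.norm(v);c=(np.trace(M)-1)/2
    return v*(np.arctan2(s,c)/s if s>1e-9 else 1)
def trk(q,p1,r1,n=None):
    q=np.array(q,float);p0,M0,_=fkj(q);r0=R.from_matrix(M0);w=(r0.inv()*r1).as_rotvec()
    if n is None:n=int(max(np.linalg.norm(p1-p0)/28,np.degrees(np.linalg.norm(w))/4,4))+1
    Ms=(r0*R.from_rotvec(np.outer(np.arange(1,n+1)/n,w))).as_matrix();mm=9;emax=0
    for i in range(n):
        p=p0+(p1-p0)*(i+1)/n;q0=q.copy()
        for it in range(3):
            a,b,J=fkj(q);e=np.r_[(p-a)/300,rv(Ms[i]@b.T)]
            q=np.clip(q+J.T@np.linalg.solve(J@J.T+1e-4*np.eye(6),e),lo-.03,hi+.03);q=q0+np.clip(q-q0,-LIM,LIM)
        a,b,_=fkj(q);emax=max(emax,np.linalg.norm(a-p)+100*np.linalg.norm(rv(Ms[i]@b.T)));mm=min(mm,np.minimum(q-lo+.03,hi+.03-q).min())
    return q,n,emax,mm
th=np.radians(35)
TASK=[(box([-40,-84,130]),pose(th)),(box([0,-84,86]),pose(th)),(box([0,-194,95]),pose(th,tip=.04)),(box([0,-194,115]),pose(th)),(np.array([490,-320,70.]),pose(th,-.1)),(np.array([490,-320,18.]),pose(th,-.1))]
E
cat > s3.py <<'E'
from fast import *
from station import arm
from multiprocessing import Pool
Q=arm.get_state()["joint_positions"]
def one(seed):
    g=np.random.default_rng(seed);q=Q;wp=[];N=0
    for _ in range(g.integers(2,5)):
        rad=g.uniform(380,780);a=g.uniform(-.9,1.6);P=np.array([rad*np.cos(a),rad*np.sin(a),g.uniform(300,420)])
        if P[2]<400 and P[0]>480 and P[1]<300: P[2]=430
        V=R.from_euler('z',a+g.uniform(-.9,.9))*R.from_rotvec([g.uniform(-.7,.7),g.uniform(-.6,.3),0])*pose(0,0)
        wp.append((P.round(-1),V.as_rotvec().round(2)));q,n,e,m=trk(q,P.round(-1),R.from_rotvec(wp[-1][1]));N+=n
    qw=q;E=0;m0=9
    for i,(P,V) in enumerate(TASK):
        q,n,e,m=trk(q,P,V);N+=n
        if i>=1:E+=min(e,100);m0=min(m0,m)
        if i==0: a,b,_=fkj(q);E+=min(100,np.linalg.norm(a-P))
        if E>150:break
    else: return (E-40*min(m0,.3)+.05*N,E,m0,N,wp,qw.round(2),q.round(2))
    return (999,)
if __name__=="__main__":
    with Pool() as po: res=[r for r in po.imap_unordered(one,range(4000),chunksize=20) if r[0]<900]
    res.sort(key=lambda r:r[0]);print(len(res))
    for r in res[:4]:print(*r)
E
time OMP_NUM_THREADS=1 timeout 400 python3 s3.py
```

```text
4
2
101.03933480233634 95.23933480233634 0.0 116 [(array([100., 470., 380.]), array([-1.46,  2.58,  0.96])), (array([ 370., -280.,  380.]), array([1.22, 2.21, 0.46])), (array([450., 140., 370.]), array([ 0.72,  2.75, -1.  ]))] [ 0.07  0.51 -1.05  1.67  0.74  1.87 -0.02] [ 1.64  0.94 -1.13  2.33  2.11  0.44  0.37]
146.13454126140027 141.73454126140027 0.0 88 [(array([ 350., -220.,  390.]), array([1.39, 2.  , 0.43])), (array([400., 330., 360.]), array([-0.09,  2.76, -0.93]))] [-0.34  0.6  -1.06  1.59  0.84  1.89  0.15] [ 1.64  0.94 -1.13  2.33  2.1   0.44  0.37]
real	0m37.996s
user	2m27.580s
sys	0m0.180s
```

```bash
cat > s4.py <<'E'
from fast import *
from station import arm
from multiprocessing import Pool
Q=arm.get_state()["joint_positions"]
B=[[np.array([350,-220,390.]),np.array([1.39,2.0,.43])],[np.array([400,330,360.]),np.array([-.09,2.76,-.93])],[np.array([480,-30,330.]),np.array([.1,2.7,-.5])]]
B2=[[np.array([100,470,380.]),np.array([-1.46,2.58,.96])],[np.array([370,-280,380.]),np.array([1.22,2.21,.46])],[np.array([450,140,370.]),np.array([.72,2.75,-1.])],[np.array([480,-30,330.]),np.array([.1,2.7,-.5])]]
def ev(wp):
    q=Q;N=0;E=0;m0=9
    for P,V in wp: q,n,e,m=trk(q,P,R.from_rotvec(V));N+=n
    qw=q;tr=[]
    for i,(P,V) in enumerate(TASK):
        q,n,e,m=trk(q,P,V);N+=n
        a,b,_=fkj(q);ef=np.linalg.norm(a-P)+100*np.linalg.norm(rv(V.as_matrix()@b.T))
        E+=min(ef if i==0 else e,120);tr.append(round(e,1))
        if i:m0=min(m0,m)
    return (E-60*min(m0,.25)+.05*N,E,m0,N,tr,wp,qw.round(2),q.round(2))
def climb(seed):
    g=np.random.default_rng(seed);best=ev(B if seed%2 else B2);s=1.
    for k in range(220):
        wp=[[(P+g.normal(0,50*s,3)).clip([150,-330,290],[520,500,420]).round(-1),(V+g.normal(0,.25*s,3)).round(2)] for P,V in best[5]]
        r=ev(wp)
        if r[0]<best[0]:best=r
        s=max(.3,s*.995)
    return best
if __name__=="__main__":
    with Pool(4) as po: res=po.map(climb,range(16),chunksize=1)
    res.sort(key=lambda r:r[0])
    for r in res[:3]:print(*r,"\n")
E
time OMP_NUM_THREADS=1 timeout 560 python3 s4.py
```

```text
22.516005763274183 17.266005763274183 0.0 105 [np.float64(16.9), np.float64(0.0), np.float64(0.0), np.float64(0.0), np.float64(17.3), np.float64(0.0)] [[array([ 350., -190.,  420.]), array([0.24, 2.53, 0.84])], [array([520., 220., 330.]), array([-0.29,  1.75, -0.28])], [array([ 500., -170.,  310.]), array([ 0.12,  2.25, -2.1 ])]] [ 0.53  0.8  -0.81  2.02  1.44  2.   -0.16] [ 1.64  0.94 -1.13  2.33  2.11  0.43  0.36] 

22.70947720747955 17.259477207479552 0.0 109 [np.float64(11.5), np.float64(0.0), np.float64(0.0), np.float64(0.0), np.float64(17.3), np.float64(0.0)] [[array([ 340., -130.,  380.]), array([1.03, 1.69, 0.98])], [array([390., 400., 290.]), array([-0.28,  2.63, -0.66])], [array([ 520., -210.,  310.]), array([ 0.92,  2.14, -1.73])]] [ 0.35  0.78 -0.78  1.83  1.33  2.   -0.14] [ 1.64  0.94 -1.13  2.33  2.11  0.43  0.36] 

22.8880785832237 17.3880785832237 0.0 110 [np.float64(3.1), np.float64(0.0), np.float64(0.0), np.float64(0.0), np.float64(16.9), np.float64(0.0)] [[array([ 470., -230.,  320.]), array([1.11, 2.11, 1.14])], [array([390., 230., 360.]), array([-0.7 ,  1.68, -0.98])], [array([ 510., -180.,  300.]), array([ 0.34,  2.18, -1.94])]] [ 0.21  0.8  -0.69  2.    1.43  2.    0.04] [ 1.64  0.94 -1.13  2.33  2.11  0.43  0.36] 

real	0m51.989s
user	3m12.723s
sys	0m0.190s
```

```bash
cat > chk.py <<'E'
from fast import *
def seg(q0,P,V,verbose=True):
    """track and report min distance from tool axis (TCP..-330mm) to rail bar and sausage, min z of TCP"""
    q=np.array(q0);p0,M0,_=fkj(q);r0=R.from_matrix(M0);w=(r0.inv()*V).as_rotvec();n=int(max(np.linalg.norm(P-p0)/28,np.degrees(np.linalg.norm(w))/4,4))+1
    bar=np.array([box([0,y,260]) for y in np.arange(-245,236,12)]);saus=np.array([box([0,190,z]) for z in range(130,260,12)])
    d=[];e=[];zz=[]
    for i in range(1,n+1):
        q=trk(q,p0+(P-p0)*i/n,r0*R.from_rotvec(w*i/n),1)[0];p,M,_=fkj(q)
        ax=p-np.outer(np.arange(0,340,12),M[:,2])
        d.append(np.linalg.norm(ax[:,None]-bar,axis=2).min());e.append(np.linalg.norm(ax[:,None]-saus,axis=2).min());zz.append(p[2])
    print("to",P.round(),"toolz",M[:,2].round(2),"n",n,"bar",round(min(d)),"saus",round(min(e)),"minz",round(min(zz)),"q",q.round(2));return q
E
python3 - <<'E'
from chk import *
from station import arm
Q=arm.get_state()["joint_positions"]
for wp in ([([340,-130,380],[1.03,1.69,.98]),([390,400,290],[-.28,2.63,-.66]),([520,-210,310],[.92,2.14,-1.73])],[([470,-230,320],[1.11,2.11,1.14]),([390,230,360],[-.7,1.68,-.98]),([510,-180,300],[.34,2.18,-1.94])]):
    q=Q
    for P,V in wp:q=seg(q,np.array(P,float),R.from_rotvec(V))
    for P,V in TASK:q=seg(q,P,V)
    print()
E
```

```text
to [ 340. -130.  380.] toolz [ 0.95  0.13 -0.3 ] n 20 bar 168 saus 291 minz 190 q [ 0.18 -0.39  1.19  2.57 -1.17  1.02  2.66]
to [390. 400. 290.] toolz [ 0.33 -0.73 -0.59] n 26 bar 183 saus 188 minz 222 q [ 0.22  0.28 -1.27  1.9   0.96  1.84 -0.34]
to [ 520. -210.  310.] toolz [-0.19 -0.94 -0.28] n 13 bar 115 saus 164 minz 307 q [ 0.35  0.78 -0.78  1.83  1.33  2.   -0.14]
to [ 588. -106.  130.] toolz [ 0.57  0.08 -0.82] n 23 bar 89 saus 171 minz 130 q [ 1.28  0.62 -1.27  2.29  1.57  0.36  0.51]
to [ 628. -100.   86.] toolz [ 0.57  0.08 -0.82] n 5 bar 100 saus 275 minz 86 q [ 1.14  0.76 -1.17  2.24  1.83  0.45  0.31]
to [ 643. -209.   95.] toolz [ 0.57  0.04 -0.82] n 5 bar 95 saus 297 minz 88 q [ 1.25  0.73 -1.09  2.11  1.47  0.32  0.84]
to [ 643. -209.  115.] toolz [ 0.57  0.08 -0.82] n 5 bar 83 saus 384 minz 99 q [ 1.34  0.79 -1.21  2.08  1.29  0.4   1.03]
to [ 490. -320.   70.] toolz [ 0.57 -0.06 -0.82] n 7 bar 106 saus 398 minz 70 q [ 1.62  0.7  -1.09  2.32  1.89  0.23  0.44]
to [ 490. -320.   18.] toolz [ 0.57 -0.06 -0.82] n 5 bar 252 saus 506 minz 18 q [ 1.64  0.94 -1.13  2.33  
[... 436 characters left out ...]
-0.82] n 22 bar 95 saus 136 minz 130 q [ 1.28  0.62 -1.27  2.29  1.57  0.36  0.51]
to [ 628. -100.   86.] toolz [ 0.57  0.08 -0.82] n 5 bar 100 saus 275 minz 86 q [ 1.14  0.76 -1.17  2.24  1.83  0.45  0.31]
to [ 643. -209.   95.] toolz [ 0.57  0.04 -0.82] n 5 bar 95 saus 297 minz 88 q [ 1.25  0.73 -1.09  2.11  1.47  0.32  0.84]
to [ 643. -209.  115.] toolz [ 0.57  0.08 -0.82] n 5 bar 83 saus 384 minz 99 q [ 1.34  0.79 -1.21  2.08  1.29  0.4   1.03]
to [ 490. -320.   70.] toolz [ 0.57 -0.06 -0.82] n 7 bar 106 saus 398 minz 70 q [ 1.62  0.7  -1.09  2.32  1.89  0.23  0.44]
to [ 490. -320.   18.] toolz [ 0.57 -0.06 -0.82] n 5 bar 252 saus 506 minz 18 q [ 1.64  0.94 -1.13  2.33  2.11  0.43  0.36]
```

```bash
cat >> h.py <<'E'
def blocks(p1,R1,k,m=5):
    """k calls of m identical rows from the measured pose"""
    p,r=cur();w=(r.inv()*R1).as_rotvec();D=(np.asarray(p1,float)-p)/k/m
    for i in range(k):
        Ri=r*R.from_rotvec(w*(i+.5-.5/m)/k);print(np.round(np.r_[Ri.inv().apply(D)/40,np.degrees(w)/k/m/5],2).tolist())
E
python3 -c "
from h import *
blocks([340,-130,380],R.from_rotvec([1.03,1.69,.98]),4)"
```

```text
t 2.48 world [472.5 -84.  201.7] box [-151.7  -47.   201.7] F [ 0.4 -3.7  1.5] w 42.3 ff 0.0 q [-1.14 -0.36  1.25  2.47  0.91  0.19  1.05]
[-0.02, -0.03, -0.28, -0.25, -0.28, 0.69]
[-0.06, 0.02, -0.28, -0.25, -0.28, 0.69]
[-0.08, 0.07, -0.26, -0.25, -0.28, 0.69]
[-0.08, 0.12, -0.24, -0.25, -0.28, 0.69]
```

Call:
{"api": "drive_tool", "payload": {"commands": [[-0.02,-0.03,-0.28,-0.25,-0.28,0.69],[-0.02,-0.03,-0.28,-0.25,-0.28,0.69],[-0.02,-0.03,-0.28,-0.25,-0.28,0.69],[-0.02,-0.03,-0.28,-0.25,-0.28,0.69],[-0.02,-0.03,-0.28,-0.25,-0.28,0.69]]}}

```text
time: 2.9
eef_pos: [449.9, -88.7, 232.8]
orientation: [0.06, 2.415, 0.197]
contact_force: [-0.5, -0.2, 0.1]
width: 42.7
finger_force: 0.0
```

Call:
{"api": "drive_tool", "payload": {"commands": [[-0.06,0.02,-0.28,-0.25,-0.28,0.69],[-0.06,0.02,-0.28,-0.25,-0.28,0.69],[-0.06,0.02,-0.28,-0.25,-0.28,0.69],[-0.06,0.02,-0.28,-0.25,-0.28,0.69],[-0.06,0.02,-0.28,-0.25,-0.28,0.69]]}}

```text
time: 3.32
eef_pos: [427.0, -93.2, 266.4]
orientation: [0.291, 2.315, 0.381]
contact_force: [-0.8, 0.8, 0.2]
width: 42.5
finger_force: 0.0
```

Call:
{"api": "drive_tool", "payload": {"commands": [[-0.08,0.07,-0.26,-0.25,-0.28,0.69],[-0.08,0.07,-0.26,-0.25,-0.28,0.69],[-0.08,0.07,-0.26,-0.25,-0.28,0.69],[-0.08,0.07,-0.26,-0.25,-0.28,0.69],[-0.08,0.07,-0.26,-0.25,-0.28,0.69]]}}

```text
time: 3.73
eef_pos: [399.8, -102.1, 315.8]
orientation: [0.593, 2.137, 0.618]
contact_force: [0.4, 0.2, 0.0]
width: 42.7
finger_force: 0.0
```

Call:
{"api": "drive_tool", "payload": {"commands": [[-0.08,0.12,-0.24,-0.25,-0.28,0.69],[-0.08,0.12,-0.24,-0.25,-0.28,0.69],[-0.08,0.12,-0.24,-0.25,-0.28,0.69],[-0.08,0.12,-0.24,-0.25,-0.28,0.69],[-0.08,0.12,-0.24,-0.25,-0.28,0.69]]}}

```text
time: 4.15
eef_pos: [376.0, -144.3, 372.9]
orientation: [0.88, 1.963, 0.85]
contact_force: [0.6, 0.2, -0.4]
width: 42.7
finger_force: 0.0
```

```bash
python3 -c "
from chk import *
blocks([390,400,290],R.from_rotvec([-.28,2.63,-.66]),6)
from station import arm
q=arm.get_state()['joint_positions']
q=seg(q,np.array([390,400,290.]),R.from_rotvec([-.28,2.63,-.66]));q=seg(q,np.array([520,-210,310.]),R.from_rotvec([.92,2.14,-1.73]))
for t in TASK:q=seg(q,*t)
"
```

```text
t 4.15 world [ 376.  -144.3  372.9] box [-255.4  -93.7  372.9] F [ 0.6  0.2 -0.4] w 42.7 ff 0.0 q [ 0.39 -0.39  0.46  2.46 -1.19  0.87  2.35]
[0.37, 0.23, 0.15, 0.33, 0.15, -0.49]
[0.3, 0.32, 0.13, 0.33, 0.15, -0.49]
[0.22, 0.39, 0.09, 0.33, 0.15, -0.49]
[0.12, 0.44, 0.04, 0.33, 0.15, -0.49]
[0.03, 0.46, -0.02, 0.33, 0.15, -0.49]
[-0.07, 0.45, -0.08, 0.33, 0.15, -0.49]
to [390. 400. 290.] toolz [ 0.27 -0.46 -0.85] n 23 bar 174 saus 182 minz 292 q [ 1.03 -0.39 -1.27  1.94  0.18  1.16  0.6 ]
to [ 520. -210.  310.] toolz [-0.55  0.54 -0.64] n 14 bar 227 saus 278 minz 402 q [ 2.42 -0.17 -1.27  2.    0.19  2.   -0.77]
to [ 588. -106.  130.] toolz [ 0.56  0.15 -0.82] n 36 bar 113 saus 252 minz 130 q [ 0.93  0.36 -0.59  2.28 -1.19  0.19 -2.82]
to [ 628. -100.   86.] toolz [ 0.56  0.36 -0.75] n 5 bar 94 saus 178 minz 122 q [ 1.09  0.56 -0.84  2.24 -1.19  0.19 -2.82]
to [ 643. -209.   95.] toolz [ 0.57  0.06 -0.82] n 8 bar 94 saus 204 minz 95 q [ 0.87  0.51 -0.4   2.1  -1.19  0.19 -2.82]
to [ 643. -209.  115.] toolz [ 0.56  0.08 -0.82] n 5 bar 87 saus 379 minz 99 q [ 0.64  0.45 -0.1   2.07 -1.19  0.35 -2.82]
to [ 490. -320.   70.] toolz [ 0.53  0.37 -0.76] n 7 bar 115 saus 242 minz 75 q [ 1.41  0.61 -0.93  2.42 -1.19  0.19 -2.35]
to [ 490. -320.   18.] toolz [ 0.81  0.3  -0.5 ] n 11 bar 158 saus 252 minz 96 q [ 1.93  0.97 -1.17  2.36 -1.19  0.19 -2.26]
```

```bash
cat > s5.py <<'E'
import s4
from s4 import *
def ev(wp):
    q=Q;N=0;E=0;m0=9;mw=0;ew=0
    for P,V in wp: q,n,e,m=trk(q,P,R.from_rotvec(V));N+=n;mw+=(m<.03);ew+=min(e,60)
    qw=q;tr=[]
    for i,(P,V) in enumerate(TASK):
        q,n,e,m=trk(q,P,V);N+=n;E+=min(e,120);tr.append(round(float(e),1));m0=min(m0,m)
    return (E-150*min(m0,.12)+.1*N+4*mw+.15*ew,E,m0,N,tr,wp,qw.round(2),q.round(2))
def climb(seed):
    g=np.random.default_rng(seed);best=None
    for k in range(60):
        wp=[[g.uniform([330,-300,300],[520,350,420]).round(-1),(R.from_euler('z',g.uniform(-.8,.8))*R.from_rotvec([g.uniform(-1,1),g.uniform(-.5,.3),0])*pose(0,0)).as_rotvec().round(2)] for _ in range(1+seed%3)]
        r=ev(wp)
        if best is None or r[0]<best[0]:best=r
    s=1.
    for k in range(200):
        wp=[[(P+g.normal(0,50*s,3)).clip([300,-330,300],[520,500,420]).round(-1),(V+g.normal(0,.25*s,3)).round(2)] for P,V in best[5]]
        r=ev(wp)
        if r[0]<best[0]:best=r
        s=max(.25,s*.99)
    return best
if __name__=="__main__":
    with Pool(4) as po: res=po.map(climb,range(24),chunksize=1)
    res.sort(key=lambda r:r[0])
    for r in res[:3]:print(*r,"\n")
    from chk import *
    for r in res[:2]:
        q=Q
        for P,V in r[5]:q=seg(q,P,R.from_rotvec(V))
        for P,V in TASK:q=seg(q,P,V)
E
time OMP_NUM_THREADS=1 timeout 560 python3 s5.py
```

```text
35.22640482745348 19.405692392014558 -2.7755575615628914e-17 84 [0.3, 0.0, 0.0, 0.0, 19.1, 0.0] [[array([ 490., -260.,  300.]), array([ 1.2 ,  2.41, -1.9 ])]] [ 0.42  0.81 -0.68  1.63  1.14  2.    0.11] [ 1.64  0.94 -1.13  2.33  2.11  0.43  0.36] 

38.163931059133645 23.117706594819083 -2.7755575615628914e-17 90 [0.8, 0.0, 0.0, 0.0, 22.3, 0.0] [[array([ 520., -200.,  300.]), array([ 0.28, -2.16,  1.98])]] [ 0.22  0.82 -0.66  1.97  1.47  2.    0.64] [ 1.64  0.94 -1.13  2.33  2.11  0.43  0.36] 

41.27648013039305 20.676480130393042 -2.7755575615628914e-17 76 [1.4, 0.0, 0.0, 0.0, 19.3, 0.0] [[array([520., 300., 300.]), array([ 1.37,  2.68, -1.37])]] [-0.16  1.04 -0.92  0.97  0.68  2.   -0.4 ] [ 1.64  0.94 -1.13  2.33  2.11  0.43  0.36] 

to [ 490. -260.  300.] toolz [-0.5  -0.78 -0.37] n 32 bar 99 saus 244 minz 284 q [ 0.42  0.81 -0.68  1.63  1.14  2.    0.11]
to [ 588. -106.  130.] toolz [ 0.57  0.08 -0.82] n 25 bar 97 saus 236 minz 130 q [ 1.28  0.62 -1.27  2.29  1.57  0.36  0.51]
to [ 628. -100.   86.] toolz [ 0.57  0.08 -0.82] n 5 bar 100 saus 275 minz 86 q [ 1.14  0.76 -1.16  2.24 
[... 722 characters left out ...]
.28  0.61 -1.26  2.29  1.57  0.35  0.51]
to [ 628. -100.   86.] toolz [ 0.57  0.08 -0.82] n 5 bar 100 saus 275 minz 86 q [ 1.13  0.76 -1.16  2.24  1.83  0.44  0.31]
to [ 643. -209.   95.] toolz [ 0.57  0.04 -0.82] n 5 bar 95 saus 297 minz 88 q [ 1.25  0.72 -1.07  2.11  1.46  0.31  0.84]
to [ 643. -209.  115.] toolz [ 0.57  0.08 -0.82] n 5 bar 83 saus 384 minz 99 q [ 1.34  0.78 -1.2   2.08  1.28  0.4   1.04]
to [ 490. -320.   70.] toolz [ 0.57 -0.06 -0.82] n 7 bar 106 saus 398 minz 70 q [ 1.62  0.7  -1.09  2.32  1.89  0.23  0.44]
to [ 490. -320.   18.] toolz [ 0.57 -0.06 -0.82] n 5 bar 252 saus 506 minz 18 q [ 1.64  0.94 -1.13  2.33  2.11  0.43  0.36]
real	1m5.949s
user	3m51.983s
sys	0m0.124s
```

Single waypoint from here: (490,-260,300) with rotvec (1.2,2.41,-1.9).

```bash
python3 -c "
from h import *
blocks([490,-260,300],R.from_rotvec([1.2,2.41,-1.9]),7)"
```

```text
t 4.15 world [ 376.  -144.3  372.9] box [-255.4  -93.7  372.9] F [ 0.6  0.2 -0.4] w 42.7 ff 0.0 q [ 0.39 -0.39  0.46  2.46 -1.19  0.87  2.35]
[-0.08, -0.06, 0.08, 0.69, 0.02, -0.14]
[-0.08, -0.03, 0.09, 0.69, 0.02, -0.14]
[-0.08, -0.01, 0.1, 0.69, 0.02, -0.14]
[-0.08, 0.01, 0.1, 0.69, 0.02, -0.14]
[-0.08, 0.04, 0.09, 0.69, 0.02, -0.14]
[-0.09, 0.06, 0.07, 0.69, 0.02, -0.14]
[-0.09, 0.07, 0.05, 0.69, 0.02, -0.14]
```

Call:
{"api": "drive_tool", "payload": {"commands": [[-0.08,-0.06,0.08,0.69,0.02,-0.14],[-0.08,-0.06,0.08,0.69,0.02,-0.14],[-0.08,-0.06,0.08,0.69,0.02,-0.14],[-0.08,-0.06,0.08,0.69,0.02,-0.14],[-0.08,-0.06,0.08,0.69,0.02,-0.14]]}}

```text
time: 4.57
eef_pos: [392.4, -161.0, 361.4]
orientation: [0.981, 2.151, 0.524]
contact_force: [-0.1, -1.1, -0.7]
width: 42.9
finger_force: 0.0
```

Call:
{"api": "drive_tool", "payload": {"commands": [[-0.08,-0.03,0.09,0.69,0.02,-0.14],[-0.08,-0.03,0.09,0.69,0.02,-0.14],[-0.08,-0.03,0.09,0.69,0.02,-0.14],[-0.08,-0.03,0.09,0.69,0.02,-0.14],[-0.08,-0.03,0.09,0.69,0.02,-0.14]]}}

```text
time: 4.98
eef_pos: [409.0, -176.8, 352.4]
orientation: [1.067, 2.303, 0.177]
contact_force: [-0.9, 0.4, 0.3]
width: 42.9
finger_force: 0.0
```

Call:
{"api": "drive_tool", "payload": {"commands": [[-0.08,-0.01,0.1,0.69,0.02,-0.14],[-0.08,-0.01,0.1,0.69,0.02,-0.14],[-0.08,-0.01,0.1,0.69,0.02,-0.14],[-0.08,-0.01,0.1,0.69,0.02,-0.14],[-0.08,-0.01,0.1,0.69,0.02,-0.14]]}}

```text
time: 5.4
eef_pos: [425.6, -193.6, 342.4]
orientation: [1.139, 2.417, -0.196]
contact_force: [-0.2, 0.5, -0.9]
width: 42.8
finger_force: 0.0
```

```bash
python3 -c "
from chk import *
blocks([490,-260,300],R.from_rotvec([1.2,2.41,-1.9]),4)
from station import arm
q=arm.get_state()['joint_positions']
q=seg(q,np.array([490,-260,300.]),R.from_rotvec([1.2,2.41,-1.9]))
for t in TASK:q=seg(q,*t)
"
```

```text
t 5.4 world [ 425.6 -193.6  342.4] box [-212.9 -149.3  342.4] F [-0.2  0.5 -0.9] w 42.8 ff 0.0 q [ 1.1  -0.26 -0.73  2.12  0.01  0.76  1.02]
[-0.08, 0.01, 0.1, 0.69, 0.03, -0.15]
[-0.08, 0.04, 0.09, 0.69, 0.03, -0.15]
[-0.09, 0.06, 0.07, 0.69, 0.03, -0.15]
[-0.09, 0.07, 0.05, 0.69, 0.03, -0.15]
to [ 490. -260.  300.] toolz [-0.5  -0.78 -0.37] n 18 bar 98 saus 244 minz 283 q [ 0.43  0.82 -0.69  1.63  1.14  2.    0.1 ]
to [ 588. -106.  130.] toolz [ 0.57  0.08 -0.82] n 25 bar 97 saus 236 minz 130 q [ 1.28  0.62 -1.27  2.29  1.57  0.36  0.51]
to [ 628. -100.   86.] toolz [ 0.57  0.08 -0.82] n 5 bar 100 saus 275 minz 86 q [ 1.14  0.76 -1.17  2.24  1.83  0.44  0.31]
to [ 643. -209.   95.] toolz [ 0.57  0.04 -0.82] n 5 bar 95 saus 297 minz 88 q [ 1.25  0.73 -1.08  2.11  1.47  0.32  0.84]
to [ 643. -209.  115.] toolz [ 0.57  0.08 -0.82] n 5 bar 83 saus 384 minz 99 q [ 1.34  0.79 -1.21  2.08  1.29  0.4   1.03]
to [ 490. -320.   70.] toolz [ 0.57 -0.06 -0.82] n 7 bar 106 saus 398 minz 70 q [ 1.62  0.7  -1.09  2.32  1.89  0.23  0.44]
to [ 490. -320.   18.] toolz [ 0.57 -0.06 -0.82] n 5 bar 252 saus 506 minz 18 q [ 1.64  0.94 -1.13  2.33  2.11  0.43  0.36]
```

Call:
{"api": "drive_tool", "payload": {"commands": [[-0.08,0.01,0.1,0.69,0.03,-0.15],[-0.08,0.01,0.1,0.69,0.03,-0.15],[-0.08,0.01,0.1,0.69,0.03,-0.15],[-0.08,0.01,0.1,0.69,0.03,-0.15],[-0.08,0.01,0.1,0.69,0.03,-0.15]]}}

```text
time: 5.82
eef_pos: [441.4, -211.3, 332.6]
orientation: [1.188, 2.494, -0.593]
contact_force: [-0.4, -0.5, -0.1]
width: 42.5
finger_force: 0.0
```

Call:
{"api": "drive_tool", "payload": {"commands": [[-0.08,0.04,0.09,0.69,0.03,-0.15],[-0.08,0.04,0.09,0.69,0.03,-0.15],[-0.08,0.04,0.09,0.69,0.03,-0.15],[-0.08,0.04,0.09,0.69,0.03,-0.15],[-0.08,0.04,0.09,0.69,0.03,-0.15]]}}

```text
time: 6.23
eef_pos: [457.8, -227.1, 320.3]
orientation: [1.215, 2.53, -1.01]
contact_force: [-0.6, -1.4, 1.0]
width: 43.2
finger_force: 0.0
```

Call:
{"api": "drive_tool", "payload": {"commands": [[-0.09,0.06,0.07,0.69,0.03,-0.15],[-0.09,0.06,0.07,0.69,0.03,-0.15],[-0.09,0.06,0.07,0.69,0.03,-0.15],[-0.09,0.06,0.07,0.69,0.03,-0.15],[-0.09,0.06,0.07,0.69,0.03,-0.15]]}}

```text
time: 6.65
eef_pos: [475.2, -243.0, 310.6]
orientation: [1.217, 2.507, -1.445]
contact_force: [-1.1, -0.9, 0.3]
width: 42.7
finger_force: 0.0
```

Call:
{"api": "drive_tool", "payload": {"commands": [[-0.09,0.07,0.05,0.69,0.03,-0.15],[-0.09,0.07,0.05,0.69,0.03,-0.15],[-0.09,0.07,0.05,0.69,0.03,-0.15],[-0.09,0.07,0.05,0.69,0.03,-0.15],[-0.09,0.07,0.05,0.69,0.03,-0.15]]}}

```text
time: 7.07
eef_pos: [491.3, -259.2, 300.6]
orientation: [-1.08, -2.195, 1.713]
contact_force: [-0.3, 0.1, -1.1]
width: 42.7
finger_force: 0.0
```

```bash
python3 -c "
from chk import *
blocks(TASK[0][0],TASK[0][1],5)
from station import arm
q=arm.get_state()['joint_positions']
for t in TASK:q=seg(q,*t)
"
```

```text
t 7.07 world [ 491.3 -259.2  300.6] box [-156.7 -223.1  300.6] F [-0.3  0.1 -1.1] w 42.7 ff 0.0 q [ 0.35  0.67 -0.53  1.63  1.09  1.99  0.26]
[0.06, 0.22, -0.09, -0.69, -0.34, -0.23]
[0.03, 0.25, -0.03, -0.69, -0.34, -0.23]
[0.0, 0.24, 0.05, -0.69, -0.34, -0.23]
[-0.01, 0.22, 0.12, -0.69, -0.34, -0.23]
[-0.01, 0.17, 0.18, -0.69, -0.34, -0.23]
to [ 588. -106.  130.] toolz [ 0.53  0.02 -0.85] n 26 bar 94 saus 284 minz 123 q [ 1.09  0.41 -0.97  2.27  1.22  0.19  0.79]
to [ 628. -100.   86.] toolz [ 0.57  0.08 -0.82] n 5 bar 100 saus 275 minz 82 q [ 1.02  0.62 -0.97  2.26  1.95  0.28  0.11]
to [ 643. -209.   95.] toolz [ 0.54 -0.   -0.84] n 5 bar 99 saus 297 minz 78 q [ 1.07  0.62 -0.84  2.11  1.44  0.21  0.69]
to [ 643. -209.  115.] toolz [ 0.57  0.08 -0.82] n 5 bar 83 saus 384 minz 86 q [ 1.32  0.74 -1.15  2.07  1.21  0.35  1.09]
to [ 490. -320.   70.] toolz [ 0.56 -0.04 -0.83] n 7 bar 106 saus 398 minz 66 q [ 1.59  0.69 -1.09  2.32  1.81  0.24  0.46]
to [ 490. -320.   18.] toolz [ 0.57 -0.06 -0.82] n 5 bar 246 saus 492 minz 18 q [ 1.64  0.94 -1.13  2.33  2.11  0.43  0.37]
```

```bash
sed -i 's/1+seed%3/1+seed%2/; s/range(24)/range(12)/; s/\[330,-300,300\],\[520,350,420\]/[400,-330,280],[540,0,420]/' s5.py; OMP_NUM_THREADS=1 timeout 560 python3 s5.py
```

```text
29.088594656061304 18.088593174330864 0.0 110 [0.0, 0.0, 0.0, 0.0, 18.1, 0.0] [[array([380., -60., 420.]), array([1.03, 2.38, 0.85])], [array([ 470., -330.,  310.]), array([ 0.83,  2.19, -2.01])]] [ 0.46  0.77 -0.62  1.89  1.42  1.96  0.05] [ 1.64  0.94 -1.13  2.33  2.11  0.43  0.36] 

30.97602494380085 21.476017096074273 -2.7755575615628914e-17 95 [1.8, 0.0, 0.0, 0.0, 19.6, 0.0] [[array([ 510., -170.,  310.]), array([-0.45, -3.5 , -0.12])], [array([520., -50., 300.]), array([-0.68,  2.1 , -1.88])]] [ 0.01  0.73 -0.8   2.23  1.55  1.95  0.42] [ 1.64  0.94 -1.13  2.33  2.11  0.43  0.36] 

32.167850393140355 23.46784777181952 0.0 87 [0.0, 0.0, 0.0, 0.0, 23.5, 0.0] [[array([340., -40., 360.]), array([ 0.42,  2.99, -0.3 ])], [array([ 400., -310.,  300.]), array([-0.19,  2.14, -1.92])]] [ 0.5   0.68 -0.72  2.52  1.79  1.88  0.05] [ 1.64  0.94 -1.13  2.33  2.11  0.43  0.36] 

to [380. -60. 420.] toolz [ 0.57  0.37 -0.73] n 28 bar 179 saus 306 minz 362 q [ 0.79 -0.33  0.06  2.2  -0.77  1.24  1.85]
to [ 470. -330.  310.] toolz [-0.31 -0.94 -0.15] n 30 bar 109 saus 217 minz 310 q [ 0.46  0.77
[... 1067 characters left out ...]
-0.82] n 22 bar 81 saus 184 minz 130 q [ 1.28  0.62 -1.27  2.29  1.57  0.36  0.51]
to [ 628. -100.   86.] toolz [ 0.57  0.08 -0.82] n 5 bar 100 saus 275 minz 86 q [ 1.14  0.76 -1.16  2.24  1.83  0.44  0.31]
to [ 643. -209.   95.] toolz [ 0.57  0.04 -0.82] n 5 bar 95 saus 297 minz 88 q [ 1.25  0.73 -1.08  2.11  1.46  0.32  0.84]
to [ 643. -209.  115.] toolz [ 0.57  0.08 -0.82] n 5 bar 83 saus 384 minz 99 q [ 1.34  0.78 -1.21  2.08  1.29  0.4   1.03]
to [ 490. -320.   70.] toolz [ 0.57 -0.06 -0.82] n 7 bar 106 saus 398 minz 70 q [ 1.62  0.7  -1.09  2.32  1.89  0.23  0.44]
to [ 490. -320.   18.] toolz [ 0.57 -0.06 -0.82] n 5 bar 252 saus 506 minz 18 q [ 1.64  0.94 -1.13  2.33  2.11  0.43  0.36]
```

```bash
cat > s6.py <<'E'
from fast import *
from station import arm
Q=arm.get_state()["joint_positions"];res=[]
for thd in (35,40):
  t=np.radians(thd)
  T=[(box([-40,-84,130]),pose(t)),(box([0,-84,86]),pose(t)),(box([0,-194,95]),pose(t,tip=.04)),(box([0,-194,115]),pose(t)),(np.array([490,-320,70.]),pose(t,-.1)),(np.array([490,-320,18.]),pose(t,-.1))]
  for x,y,z,a,b,yw in itertools.product((-130,-80),(-84,-20,40),(150,200),(15,30,45),(0,20,40,60),(-.4,0,.4)):
    V=R.from_euler('z',YAW+yw)*R.from_rotvec([-np.radians(a),0,0])*R.from_rotvec([0,-np.radians(b),0])*pose(0,0)
    q,n,e,m=trk(Q,box([x,y,z]),V)
    E=0;m0=9;tr=[];
    for i,(P,W_) in enumerate(T):
        q,n,e,m=trk(q,P,W_);tr.append((round(float(e),1),round(float(m),2)))
        if i>1:E+=e;m0=min(m0,m)
        if E>120:break
    res.append((E-100*min(m0,.1),thd,(x,y,z,a,b,yw),V.as_rotvec().round(2),tr))
res.sort(key=lambda r:r[0])
for r in res[:5]:print(*r)
E
OMP_NUM_THREADS=1 python3 s6.py
```

```text
52.07948623200055 35 (-80, 40, 150, 45, 0, 0.4) [-0.72  2.63 -1.09] [(0.0, 0.06), (0.0, 0.05), (4.3, 0.0), (0.0, 0.08), (47.8, 0.0), (0.0, 0.1)]
54.20809789926322 35 (-130, 40, 150, 45, 0, 0.4) [-0.72  2.63 -1.09] [(0.0, 0.04), (0.0, 0.03), (7.9, 0.0), (0.0, 0.09), (46.3, 0.0), (0.0, 0.1)]
54.57884402648924 35 (-80, 40, 150, 45, 0, 0) [-0.19  2.85 -1.18] [(0.0, 0.04), (0.0, 0.03), (8.4, 0.0), (0.0, 0.09), (46.2, 0.0), (0.0, 0.1)]
57.192015317699145 40 (-130, -84, 200, 30, 40, 0.4) [-0.83  2.17 -0.38] [(0.0, 0.0), (0.0, 0.09), (0.0, 0.02), (57.2, 0.0), (0.0, 0.03), (0.0, 0.19)]
57.29600054769525 40 (-80, -20, 200, 30, 0, 0.4) [-0.77  2.81 -0.75] [(59.5, 0.0), (0.0, 0.1), (0.0, 0.03), (57.3, 0.0), (0.0, 0.05), (0.0, 0.1)]
```

```bash
python3 -c "
from h import *
blocks([380,-60,420],R.from_rotvec([1.03,2.38,.85]),6)"
```

```text
t 7.07 world [ 491.3 -259.2  300.6] box [-156.7 -223.1  300.6] F [-0.3  0.1 -1.1] w 42.7 ff 0.0 q [ 0.35  0.67 -0.53  1.63  1.09  1.99  0.26]
[0.14, -0.1, -0.13, -0.73, 0.09, 0.05]
[0.15, -0.06, -0.15, -0.73, 0.09, 0.05]
[0.15, -0.02, -0.15, -0.73, 0.09, 0.05]
[0.16, 0.03, -0.14, -0.73, 0.09, 0.05]
[0.16, 0.07, -0.12, -0.73, 0.09, 0.05]
[0.17, 0.1, -0.09, -0.73, 0.09, 0.05]
```

Call:
{"api": "drive_tool", "payload": {"commands": [[0.14,-0.1,-0.13,-0.73,0.09,0.05],[0.14,-0.1,-0.13,-0.73,0.09,0.05],[0.14,-0.1,-0.13,-0.73,0.09,0.05],[0.14,-0.1,-0.13,-0.73,0.09,0.05],[0.14,-0.1,-0.13,-0.73,0.09,0.05]]}}

```text
time: 7.48
eef_pos: [473.3, -224.6, 320.9]
orientation: [-1.197, -2.503, 1.359]
contact_force: [1.2, 0.4, -1.0]
width: 42.9
finger_force: 0.0
```

Call:
{"api": "drive_tool", "payload": {"commands": [[0.15,-0.06,-0.15,-0.73,0.09,0.05],[0.15,-0.06,-0.15,-0.73,0.09,0.05],[0.15,-0.06,-0.15,-0.73,0.09,0.05],[0.15,-0.06,-0.15,-0.73,0.09,0.05],[0.15,-0.06,-0.15,-0.73,0.09,0.05]]}}

```text
time: 7.9
eef_pos: [454.1, -190.5, 340.9]
orientation: [1.249, 2.673, -0.923]
contact_force: [1.3, -0.5, 0.2]
width: 42.2
finger_force: 0.0
```

Call:
{"api": "drive_tool", "payload": {"commands": [[0.15,-0.02,-0.15,-0.73,0.09,0.05],[0.15,-0.02,-0.15,-0.73,0.09,0.05],[0.15,-0.02,-0.15,-0.73,0.09,0.05],[0.15,-0.02,-0.15,-0.73,0.09,0.05],[0.15,-0.02,-0.15,-0.73,0.09,0.05]]}}

```text
time: 8.32
eef_pos: [434.8, -158.2, 360.7]
orientation: [1.23, 2.689, -0.448]
contact_force: [-0.5, 0.5, 0.3]
width: 42.8
finger_force: 0.0
```

Call:
{"api": "drive_tool", "payload": {"commands": [[0.16,0.03,-0.14,-0.73,0.09,0.05],[0.16,0.03,-0.14,-0.73,0.09,0.05],[0.16,0.03,-0.14,-0.73,0.09,0.05],[0.16,0.03,-0.14,-0.73,0.09,0.05],[0.16,0.03,-0.14,-0.73,0.09,0.05]]}}

```text
time: 8.73
eef_pos: [415.8, -124.7, 379.6]
orientation: [1.184, 2.641, 0.01]
contact_force: [-0.3, 1.2, -0.8]
width: 42.7
finger_force: 0.0
```

Call:
{"api": "drive_tool", "payload": {"commands": [[0.16,0.07,-0.12,-0.73,0.09,0.05],[0.16,0.07,-0.12,-0.73,0.09,0.05],[0.16,0.07,-0.12,-0.73,0.09,0.05],[0.16,0.07,-0.12,-0.73,0.09,0.05],[0.16,0.07,-0.12,-0.73,0.09,0.05]]}}

```text
time: 9.15
eef_pos: [397.8, -91.6, 398.9]
orientation: [1.112, 2.535, 0.445]
contact_force: [0.8, -0.0, 0.1]
width: 42.8
finger_force: 0.0
```

Call:
{"api": "drive_tool", "payload": {"commands": [[0.17,0.1,-0.09,-0.73,0.09,0.05],[0.17,0.1,-0.09,-0.73,0.09,0.05],[0.17,0.1,-0.09,-0.73,0.09,0.05],[0.17,0.1,-0.09,-0.73,0.09,0.05],[0.17,0.1,-0.09,-0.73,0.09,0.05]]}}

```text
time: 9.57
eef_pos: [380.6, -58.7, 418.3]
orientation: [1.015, 2.379, 0.852]
contact_force: [1.2, 1.5, 1.4]
width: 42.6
finger_force: 0.0
```

```bash
python3 -c "
from chk import *
blocks([470,-330,310],R.from_rotvec([.83,2.19,-2.01]),7)
from station import arm
q=arm.get_state()['joint_positions']
q=seg(q,np.array([470,-330,310.]),R.from_rotvec([.83,2.19,-2.01]))
for t in TASK:q=seg(q,*t)
"
```

```text
t 9.57 world [380.6 -58.7 418.3] box [-239.3   -9.5  418.3] F [1.2 1.5 1.4] w 42.6 ff 0.0 q [ 0.78 -0.39 -0.13  2.2  -0.83  1.17  1.69]
[-0.17, -0.13, 0.04, 0.65, -0.15, -0.14]
[-0.16, -0.12, 0.09, 0.65, -0.15, -0.14]
[-0.15, -0.1, 0.13, 0.65, -0.15, -0.14]
[-0.13, -0.07, 0.16, 0.65, -0.15, -0.14]
[-0.12, -0.02, 0.18, 0.65, -0.15, -0.14]
[-0.11, 0.02, 0.19, 0.65, -0.15, -0.14]
[-0.1, 0.07, 0.18, 0.65, -0.15, -0.14]
to [ 470. -330.  310.] toolz [-0.31 -0.94 -0.16] n 30 bar 109 saus 217 minz 308 q [ 0.5   0.79 -0.69  1.89  1.44  2.    0.04]
to [ 588. -106.  130.] toolz [ 0.57  0.08 -0.82] n 25 bar 107 saus 215 minz 130 q [ 1.28  0.62 -1.27  2.29  1.57  0.36  0.51]
to [ 628. -100.   86.] toolz [ 0.57  0.08 -0.82] n 5 bar 100 saus 275 minz 86 q [ 1.14  0.76 -1.17  2.24  1.83  0.45  0.31]
to [ 643. -209.   95.] toolz [ 0.57  0.04 -0.82] n 5 bar 95 saus 297 minz 88 q [ 1.25  0.73 -1.09  2.11  1.47  0.32  0.84]
to [ 643. -209.  115.] toolz [ 0.57  0.08 -0.82] n 5 bar 83 saus 384 minz 99 q [ 1.34  0.79 -1.21  2.08  1.29  0.4   1.03]
to [ 490. -320.   70.] toolz [ 0.57 -0.06 -0.82] n 7 bar 106 saus 398 minz 70 q [ 1.62  0.7  -1.09  2.32  1.89  0.23  0.44]
to [ 490. -320.   18.] toolz [ 0.57 -0.06 -0.82] n 5 bar 252 saus 506 minz 18 q [ 1.64  0.94 -1.13  2.33  2.11  0.43  0.36]
```

Prediction is even a bit better than planned. Next leg.

Call:
{"api": "drive_tool", "payload": {"commands": [[-0.17,-0.13,0.04,0.65,-0.15,-0.14],[-0.17,-0.13,0.04,0.65,-0.15,-0.14],[-0.17,-0.13,0.04,0.65,-0.15,-0.14],[-0.17,-0.13,0.04,0.65,-0.15,-0.14],[-0.17,-0.13,0.04,0.65,-0.15,-0.14]]}}

```text
time: 9.98
eef_pos: [392.9, -98.8, 402.1]
orientation: [1.054, 2.509, 0.451]
contact_force: [-1.1, -0.1, 0.5]
width: 42.8
finger_force: 0.0
```

Call:
{"api": "drive_tool", "payload": {"commands": [[-0.16,-0.12,0.09,0.65,-0.15,-0.14],[-0.16,-0.12,0.09,0.65,-0.15,-0.14],[-0.16,-0.12,0.09,0.65,-0.15,-0.14],[-0.16,-0.12,0.09,0.65,-0.15,-0.14],[-0.16,-0.12,0.09,0.65,-0.15,-0.14]]}}

```text
time: 10.4
eef_pos: [405.8, -137.4, 386.1]
orientation: [1.068, 2.589, 0.042]
contact_force: [-0.2, -0.2, -0.7]
width: 43.0
finger_force: 0.0
```

Call:
{"api": "drive_tool", "payload": {"commands": [[-0.15,-0.1,0.13,0.65,-0.15,-0.14],[-0.15,-0.1,0.13,0.65,-0.15,-0.14],[-0.15,-0.1,0.13,0.65,-0.15,-0.14],[-0.15,-0.1,0.13,0.65,-0.15,-0.14],[-0.15,-0.1,0.13,0.65,-0.15,-0.14]]}}

```text
time: 10.82
eef_pos: [418.9, -176.8, 370.7]
orientation: [1.061, 2.618, -0.379]
contact_force: [-0.4, -0.8, -0.3]
width: 42.4
finger_force: 0.0
```

Call:
{"api": "drive_tool", "payload": {"commands": [[-0.13,-0.07,0.16,0.65,-0.15,-0.14],[-0.13,-0.07,0.16,0.65,-0.15,-0.14],[-0.13,-0.07,0.16,0.65,-0.15,-0.14],[-0.13,-0.07,0.16,0.65,-0.15,-0.14],[-0.13,-0.07,0.16,0.65,-0.15,-0.14]]}}

```text
time: 11.23
eef_pos: [430.7, -215.9, 355.5]
orientation: [1.033, 2.594, -0.805]
contact_force: [-0.6, -1.5, -0.3]
width: 42.6
finger_force: 0.0
```

Call:
{"api": "drive_tool", "payload": {"commands": [[-0.12,-0.02,0.18,0.65,-0.15,-0.14],[-0.12,-0.02,0.18,0.65,-0.15,-0.14],[-0.12,-0.02,0.18,0.65,-0.15,-0.14],[-0.12,-0.02,0.18,0.65,-0.15,-0.14],[-0.12,-0.02,0.18,0.65,-0.15,-0.14]]}}

```text
time: 11.65
eef_pos: [444.4, -253.9, 339.5]
orientation: [0.981, 2.518, -1.229]
contact_force: [-0.2, -1.8, 0.7]
width: 43.0
finger_force: 0.0
```

Call:
{"api": "drive_tool", "payload": {"commands": [[-0.11,0.02,0.19,0.65,-0.15,-0.14],[-0.11,0.02,0.19,0.65,-0.15,-0.14],[-0.11,0.02,0.19,0.65,-0.15,-0.14],[-0.11,0.02,0.19,0.65,-0.15,-0.14],[-0.11,0.02,0.19,0.65,-0.15,-0.14]]}}

```text
time: 12.07
eef_pos: [457.5, -293.1, 324.5]
orientation: [0.907, 2.384, -1.642]
contact_force: [-0.3, -0.2, -0.2]
width: 42.6
finger_force: 0.0
```

Call:
{"api": "drive_tool", "payload": {"commands": [[-0.1,0.07,0.18,0.65,-0.15,-0.14],[-0.1,0.07,0.18,0.65,-0.15,-0.14],[-0.1,0.07,0.18,0.65,-0.15,-0.14],[-0.1,0.07,0.18,0.65,-0.15,-0.14],[-0.1,0.07,0.18,0.65,-0.15,-0.14]]}}

```text
time: 12.48
eef_pos: [471.0, -331.5, 309.2]
orientation: [0.811, 2.194, -2.037]
contact_force: [0.6, -0.6, -0.2]
width: 42.7
finger_force: 0.0
```

```bash
python3 -c "
from chk import *
blocks(TASK[0][0],TASK[0][1],5)
from station import arm
q=arm.get_state()['joint_positions']
for t in TASK:q=seg(q,*t)
"
```

```text
t 12.48 world [ 471.  -331.5  309.2] box [-186.5 -292.1  309.2] F [ 0.6 -0.6 -0.2] w 42.7 ff 0.0 q [ 0.51  0.66 -0.64  1.87  1.45  1.96  0.22]
[0.03, 0.24, -0.2, -0.75, -0.24, -0.1]
[0.0, 0.29, -0.11, -0.75, -0.24, -0.1]
[-0.02, 0.31, -0.01, -0.75, -0.24, -0.1]
[-0.03, 0.3, 0.09, -0.75, -0.24, -0.1]
[-0.02, 0.25, 0.18, -0.75, -0.24, -0.1]
to [ 588. -106.  130.] toolz [ 0.57  0.08 -0.82] n 25 bar 99 saus 270 minz 130 q [ 1.23  0.54 -1.18  2.29  1.53  0.27  0.52]
to [ 628. -100.   86.] toolz [ 0.57  0.08 -0.82] n 5 bar 100 saus 275 minz 86 q [ 1.1   0.71 -1.1   2.25  1.86  0.38  0.26]
to [ 643. -209.   95.] toolz [ 0.57  0.04 -0.82] n 5 bar 95 saus 297 minz 88 q [ 1.2   0.68 -1.    2.11  1.39  0.25  0.89]
to [ 643. -209.  115.] toolz [ 0.57  0.08 -0.82] n 5 bar 83 saus 384 minz 99 q [ 1.32  0.75 -1.17  2.07  1.23  0.36  1.07]
to [ 490. -320.   70.] toolz [ 0.57 -0.06 -0.82] n 7 bar 106 saus 398 minz 70 q [ 1.63  0.7  -1.1   2.32  1.87  0.24  0.46]
to [ 490. -320.   18.] toolz [ 0.57 -0.06 -0.82] n 5 bar 252 saus 505 minz 18 q [ 1.64  0.94 -1.13  2.33  2.1   0.44  0.37]
```

Call:
{"api": "drive_tool", "payload": {"commands": [[0.03,0.24,-0.2,-0.75,-0.24,-0.1],[0.03,0.24,-0.2,-0.75,-0.24,-0.1],[0.03,0.24,-0.2,-0.75,-0.24,-0.1],[0.03,0.24,-0.2,-0.75,-0.24,-0.1],[0.03,0.24,-0.2,-0.75,-0.24,-0.1]]}}

```text
time: 12.9
eef_pos: [494.7, -284.8, 273.6]
orientation: [0.609, 2.413, -1.62]
contact_force: [-0.1, -0.4, 0.9]
width: 42.6
finger_force: 0.0
```

Call:
{"api": "drive_tool", "payload": {"commands": [[0.0,0.29,-0.11,-0.75,-0.24,-0.1],[0.0,0.29,-0.11,-0.75,-0.24,-0.1],[0.0,0.29,-0.11,-0.75,-0.24,-0.1],[0.0,0.29,-0.11,-0.75,-0.24,-0.1],[0.0,0.29,-0.11,-0.75,-0.24,-0.1]]}}

```text
time: 13.32
eef_pos: [518.2, -240.1, 238.5]
orientation: [0.407, 2.547, -1.197]
contact_force: [0.0, -0.2, -0.4]
width: 42.4
finger_force: 0.0
```

Call:
{"api": "drive_tool", "payload": {"commands": [[-0.02,0.31,-0.01,-0.75,-0.24,-0.1],[-0.02,0.31,-0.01,-0.75,-0.24,-0.1],[-0.02,0.31,-0.01,-0.75,-0.24,-0.1],[-0.02,0.31,-0.01,-0.75,-0.24,-0.1],[-0.02,0.31,-0.01,-0.75,-0.24,-0.1]]}}

```text
time: 13.73
eef_pos: [542.0, -195.3, 203.3]
orientation: [0.208, 2.607, -0.77]
contact_force: [0.1, -0.2, -0.7]
width: 42.7
finger_force: 0.0
```

Call:
{"api": "drive_tool", "payload": {"commands": [[-0.03,0.3,0.09,-0.75,-0.24,-0.1],[-0.03,0.3,0.09,-0.75,-0.24,-0.1],[-0.03,0.3,0.09,-0.75,-0.24,-0.1],[-0.03,0.3,0.09,-0.75,-0.24,-0.1],[-0.03,0.3,0.09,-0.75,-0.24,-0.1]]}}

```text
time: 14.15
eef_pos: [565.8, -149.5, 168.3]
orientation: [0.014, 2.596, -0.348]
contact_force: [-0.0, -0.0, -0.7]
width: 42.8
finger_force: 0.0
```

```bash
python3 -c "
from chk import *
blocks(TASK[0][0],TASK[0][1],2,4)
from station import arm
q=arm.get_state()['joint_positions']
for t in TASK:q=seg(q,*t)
"
```

```text
t 14.15 world [ 565.8 -149.5  168.3] box [ -68.1 -124.5  168.3] F [-0.  -0.  -0.7] w 42.8 ff 0.0 q [ 1.07  0.44 -1.13  2.18  1.37  0.61  0.52]
[-0.01, 0.16, 0.11, -0.46, -0.14, -0.07]
[-0.01, 0.14, 0.13, -0.46, -0.14, -0.07]
to [ 588. -106.  130.] toolz [ 0.57  0.08 -0.82] n 5 bar 75 saus 277 minz 130 q [ 1.22  0.53 -1.16  2.29  1.52  0.26  0.53]
to [ 628. -100.   86.] toolz [ 0.57  0.08 -0.82] n 5 bar 100 saus 275 minz 86 q [ 1.09  0.7  -1.09  2.25  1.86  0.37  0.25]
to [ 643. -209.   95.] toolz [ 0.57  0.04 -0.82] n 5 bar 95 saus 297 minz 88 q [ 1.2   0.67 -1.    2.11  1.39  0.25  0.89]
to [ 643. -209.  115.] toolz [ 0.57  0.08 -0.82] n 5 bar 83 saus 384 minz 99 q [ 1.32  0.75 -1.17  2.07  1.23  0.36  1.07]
to [ 490. -320.   70.] toolz [ 0.57 -0.06 -0.82] n 7 bar 106 saus 398 minz 70 q [ 1.63  0.7  -1.1   2.32  1.87  0.24  0.46]
to [ 490. -320.   18.] toolz [ 0.57 -0.06 -0.82] n 5 bar 252 saus 505 minz 18 q [ 1.64  0.94 -1.13  2.33  2.1   0.44  0.37]
```

Call:
{"api": "drive_tool", "payload": {"commands": [[-0.01,0.16,0.11,-0.46,-0.14,-0.07],[-0.01,0.16,0.11,-0.46,-0.14,-0.07],[-0.01,0.16,0.11,-0.46,-0.14,-0.07],[-0.01,0.16,0.11,-0.46,-0.14,-0.07]]}}

```text
time: 14.48
eef_pos: [577.1, -128.0, 149.2]
orientation: [-0.08, 2.57, -0.147]
contact_force: [-0.7, 0.6, -0.2]
width: 42.7
finger_force: 0.0
```

Call:
{"api": "drive_tool", "payload": {"commands": [[-0.01,0.14,0.13,-0.46,-0.14,-0.07],[-0.01,0.14,0.13,-0.46,-0.14,-0.07],[-0.01,0.14,0.13,-0.46,-0.14,-0.07],[-0.01,0.14,0.13,-0.46,-0.14,-0.07]]}}

```text
time: 14.82
eef_pos: [588.4, -106.2, 130.9]
orientation: [-0.173, 2.529, 0.052]
contact_force: [-0.1, 0.3, 0.0]
width: 42.8
finger_force: 0.0
```

```bash
cat >> h.py <<'E'
def fray(d,u,v):
    K=d["camera_matrix"];T=d["world_from_camera"];x=(u-K[0,2])/K[0,0];y=(v-K[1,2])/K[1,1];r=np.hypot(x,y)
    k=np.sin(r)/r if r>1e-9 else 1;return T[:3,3],T[:3,:3]@np.array([x*k,y*k,np.cos(r)])
def fz(d,u,v,z):
    o,r=fray(d,u,v);return o+r*(z-o[2])/r[2]
E
python3 - <<'E'
from h import *
from station import arm
p,r=cur();print("err",np.degrees((r.inv()*pose(np.radians(35))).as_rotvec()).round(2))
d=arm.snapshot("wrist");np.savez("w2.npz",**d);cv2.imwrite("pics/w2.png",cv2.resize(d["img"][90:330,100:420,::-1],None,fx=2.4,fy=2.4,interpolation=2))
E
```

```text
t 14.82 world [ 588.4 -106.2  130.9] box [-39.8 -84.7 130.9] F [-0.1  0.3  0. ] w 42.8 ff 0.0 q [ 1.19  0.63 -1.17  2.17  1.38  0.34  0.73]
err [-0.04 -0.19  0.12]
```

View pics/w2.png

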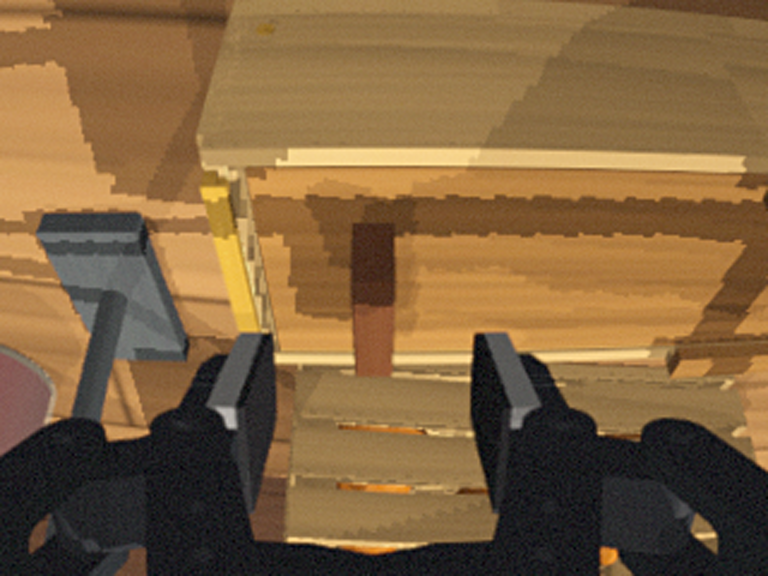

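The view shows the pull centred between the fingers: its top face spans crop (355–393, 305–376) and the lip is at (235,260). I'll compute its exact location and the descent.

Run:
```python
from h import *
d=np.load("w2.npz");f=lambda a,b,z:R.from_euler('z',-YAW).apply(fz(d,100+a/2.4-.3,90+b/2.4-.3,z)-O).round(1)
print("pull top near L,R,far L,R",f(352,305,98),f(394,305,98),f(357,376,98),f(392,376,98))
print("cheek near inner",f(285,152,76),f(740,160,76),"lip near",f(215,175,76),"lip far",f(253,330,76))
p,r=cur();blocks(box([2,-84.5,86]),pose(np.radians(35)),2,4)
```

```text
pull top near L,R,far L,R [-16.1 -90.8  98. ] [-16.1 -79.4  98. ] [ 23.  -90.1  98. ] [ 22.9 -79.   98. ]
cheek near inner [ -52.  -107.6   76. ] [-52.3  16.8  76. ] lip near [ -44.  -127.2   76. ] lip far [  30.5 -126.5   76. ]
t 14.87 world [ 588.3 -106.4  129.9] box [-40.  -84.8 129.9] F [-2.2 -2.  -2.5] w 42.4 ff 0.0 q [ 1.19  0.63 -1.17  2.17  1.38  0.34  0.73]
t 14.87 world [ 588.3 -106.4  129.9] box [-40.  -84.8 129.9] F [-2.2 -2.  -2.5] w 42.4 ff 0.0 q [ 1.19  0.63 -1.17  2.17  1.38  0.34  0.73]
[-0.03, 0.0, 0.19, 0.0, -0.01, 0.0]
[-0.03, 0.0, 0.19, 0.0, -0.01, 0.0]
```

Call:
{"api": "drive_tool", "payload": {"commands": [[-0.03,0.0,0.19,0.0,-0.01,0.0],[-0.03,0.0,0.19,0.0,-0.01,0.0],[-0.03,0.0,0.19,0.0,-0.01,0.0],[-0.03,0.0,0.19,0.0,-0.01,0.0],[-0.03,0.0,0.19,0,0,0]]}}

```text
time: 15.28
eef_pos: [615.0, -102.9, 103.2]
orientation: [-0.172, 2.526, 0.049]
contact_force: [1.2, -0.5, -0.5]
width: 42.8
finger_force: 0.0
```

Call:
{"api": "drive_tool", "payload": {"commands": [[-0.03,0.0,0.19,0,0,0],[-0.03,0.0,0.19,0.0,0,0.0],[-0.03,0.0,0.19,0.0,0,0.0],[0,0,0,0,0,0]]}}

```text
time: 15.62
eef_pos: [631.0, -100.5, 86.2]
orientation: [-0.172, 2.527, 0.05]
contact_force: [-0.2, 0.8, -0.0]
width: 42.6
finger_force: 0.0
```

Call:
{"api": "drive_tool", "payload": {"commands": [[0,0,0,0,0,0],[0,0,0,0,0,0],[0,0,0,0,0,0],[0,0,0,0,0,0]], "hand": 1}}

```text
time: 15.95
eef_pos: [630.6, -100.9, 87.4]
orientation: [-0.173, 2.526, 0.049]
contact_force: [-3.7, -0.4, 5.6]
width: 10.1
finger_force: 59.4
```

Run:
```python
from h import *
p,r=cur();print("err",np.degrees((r.inv()*pose(np.radians(35))).as_rotvec()).round(2))
from station import arm
print(arm.get_state()["torque"])
```

```text
t 15.95 world [ 630.6 -100.9   87.4] box [  2.7 -85.   87.4] F [-3.7 -0.4  5.6] w 10.1 ff 59.4 q [ 1.03  0.73 -1.04  2.1   1.62  0.36  0.52]
err [-0.17 -0.    0.14]
[-0.03552852  0.69743113  0.09439435]
```

Call:
{"api": "drive_tool", "payload": {"commands": [[-0.026,0,-0.037,0.08,0,-0.057],[-0.026,0,-0.037,0.08,0,-0.057],[-0.026,0,-0.037,0.08,0,-0.057],[0,0,0,0,0,0]]}}

```text
time: 16.28
eef_pos: [630.8, -100.5, 92.9]
orientation: [-0.184, 2.523, 0.016]
contact_force: [0.6, 0.0, -0.9]
width: 10.0
finger_force: 58.5
```

```bash
cat >> h.py <<'E'
def tipstate():
    p,r=cur();Z=r.as_matrix();b=R.from_euler('z',-YAW)*r
    e=(b*(pose(np.radians(35),0)).inv()).as_rotvec();print("tip/roll/yaw deg rel (box axes)",np.degrees(e).round(2))
    from station import arm
    s=arm.get_state();print("F box",R.from_euler('z',-YAW).apply(s["contact_force"]).round(1),"M",s["torque"].round(2))
E
python3 -c "
from h import *
tipstate()"
```

```text
t 16.28 world [ 630.8 -100.5   92.9] box [  3.  -84.7  92.9] F [ 0.6  0.  -0.9] w 10.0 ff 58.5 q [ 1.02  0.71 -1.04  2.1   1.63  0.38  0.5 ]
tip/roll/yaw deg rel (box axes) [-1.74 -0.    0.06]
F box [ 0.6 -0.  -0.9] M [-0.03  0.71  0.01]
```

Call:
{"api": "drive_tool", "payload": {"commands": [[-0.013,0,-0.019,0.04,0,-0.028],[0,0,0,0,0,0]]}}

```text
time: 16.45
eef_pos: [630.7, -100.6, 93.4]
orientation: [-0.185, 2.523, 0.011]
contact_force: [-0.5, 1.0, -0.5]
width: 10.3
finger_force: 58.5
```

Call:
{"api": "drive_tool", "payload": {"commands": [[-0.01,0,-0.014,0.03,0,-0.021],[0,0,0,0,0,0]]}}

```text
time: 16.62
eef_pos: [630.7, -100.6, 94.0]
orientation: [-0.186, 2.523, 0.008]
contact_force: [0.3, 0.4, -1.0]
width: 10.8
finger_force: 58.5
```

```bash
python3 -c "
from h import *
tipstate()"
```

```text
t 16.62 world [ 630.7 -100.6   94. ] box [  2.8 -84.8  94. ] F [ 0.3  0.4 -1. ] w 10.8 ff 58.5 q [ 1.02  0.71 -1.04  2.11  1.64  0.38  0.5 ]
tip/roll/yaw deg rel (box axes) [-2.1   0.02  0.04]
F box [ 0.3  0.4 -1. ] M [ 0.07  0.71 -0.05]
```

```bash
cat >> h.py <<'E'
def lidpose(d,f):
    f=np.radians(f);return box([2.8,121.2-d-206*np.cos(f)+17.4*np.sin(f),70+206*np.sin(f)+17.4*np.cos(f)]),pose(np.radians(35),tip=f+np.radians(.22))
E
python3 -c "
from h import *
p,r=cur()
a,b=lidpose(0,2.1);plan(p,r,a,b,1);p,r=a,b
for d,f,n in((6,2.13,3),(12,2.2,2),(20,2.35,3)):
    a,b=lidpose(d,f);print(d);plan(p,r,a,b,n);p,r=a,b
"
```

```text
t 16.62 world [ 630.7 -100.6   94. ] box [  2.8 -84.8  94. ] F [ 0.3  0.4 -1. ] w 10.8 ff 58.5 q [ 1.02  0.71 -1.04  2.11  1.64  0.38  0.5 ]
[-0.013, 0.018, -0.02, 0.04, -0.004, -0.018]
6
[0.001, -0.05, 0.001, 0.002, 0.0, -0.001]
[0.001, -0.05, 0.001, 0.002, 0.0, -0.001]
[0.001, -0.05, 0.001, 0.002, 0.0, -0.001]
12
[-0.0, -0.075, -0.0, 0.006, 0.0, -0.004]
[-0.0, -0.075, -0.0, 0.006, 0.0, -0.004]
20
[-0.001, -0.066, -0.001, 0.008, 0.0, -0.006]
[-0.001, -0.066, -0.001, 0.008, 0.0, -0.006]
[-0.001, -0.066, -0.001, 0.008, 0.0, -0.006]
```

Call:
{"api": "drive_tool", "payload": {"commands": [[-0.013,0,-0.02,0.04,0,-0.024],[0,0,0,0,0,0]]}}

```text
time: 16.78
eef_pos: [630.7, -100.6, 95.0]
orientation: [-0.187, 2.523, 0.002]
contact_force: [0.2, 0.2, -0.7]
width: 10.4
finger_force: 58.5
```

Call:
{"api": "drive_tool", "payload": {"commands": [[0.001,-0.05,0.001,0.002,0.0,-0.001],[0.001,-0.05,0.001,0.002,0.0,-0.001],[0.001,-0.05,0.001,0.002,0.0,-0.001]]}}

```text
time: 17.03
eef_pos: [631.5, -106.9, 95.0]
orientation: [-0.187, 2.523, 0.002]
contact_force: [-0.4, 0.2, -1.3]
width: 10.3
finger_force: 58.6
```

```bash
python3 -c "
from h import *
tipstate()"
```

```text
t 17.03 world [ 631.5 -106.9   95. ] box [  2.8 -91.1  95. ] F [-0.4  0.2 -1.3] w 10.3 ff 58.6 q [ 1.03  0.71 -1.04  2.1   1.62  0.38  0.52]
tip/roll/yaw deg rel (box axes) [-2.36  0.02  0.01]
F box [-0.4  0.3 -1.3] M [0.03 0.66 0.05]
```

Call:
{"api": "drive_tool", "payload": {"commands": [[0,-0.075,0,0.006,0,-0.004],[0,-0.075,0,0.006,0,-0.004]]}}

```text
time: 17.2
eef_pos: [632.3, -112.9, 95.2]
orientation: [-0.188, 2.523, 0.0]
contact_force: [-0.3, 0.8, -0.4]
width: 10.4
finger_force: 58.6
```

Call:
{"api": "drive_tool", "payload": {"commands": [[-0.001,-0.066,-0.001,0.008,0.0,-0.006],[-0.001,-0.066,-0.001,0.008,0.0,-0.006],[-0.001,-0.066,-0.001,0.008,0.0,-0.006]]}}

```text
time: 17.45
eef_pos: [633.4, -120.7, 95.8]
orientation: [-0.189, 2.523, -0.003]
contact_force: [-0.3, 0.6, -0.4]
width: 10.8
finger_force: 58.6
```

```bash
python3 -c "
from h import *
tipstate()
p,r=cur()
for d,f,n in((35,2.65,4),(60,3.1,5),(85,3.5,5),(112,4.3,5)):
    a,b=lidpose(d,f);print(d,a,b.as_rotvec());plan(p,r,a,b,n);p,r=a,b
"
```

```text
t 17.45 world [ 633.4 -120.7   95.8] box [   2.8 -105.    95.8] F [-0.3  0.6 -0.4] w 10.8 ff 58.6 q [ 1.04  0.71 -1.03  2.09  1.59  0.37  0.57]
tip/roll/yaw deg rel (box axes) [-2.58  0.02  0.01]
F box [-0.3  0.6 -0.4] M [ 0.04  0.69 -0.01]
t 17.45 world [ 633.4 -120.7   95.8] box [   2.8 -105.    95.8] F [-0.3  0.6 -0.4] w 10.8 ff 58.6 q [ 1.04  0.71 -1.03  2.09  1.59  0.37  0.57]
35 [ 635.26051749 -134.31767048   96.90574831] [-0.19049902  2.52177969 -0.00942555]
[-0.002, -0.086, -0.003, 0.012, -0.001, -0.008]
[-0.002, -0.086, -0.003, 0.012, -0.001, -0.008]
[-0.002, -0.086, -0.002, 0.012, -0.001, -0.008]
[-0.002, -0.086, -0.002, 0.012, -0.001, -0.008]
60 [ 638.59598344 -158.87454697   98.51477354] [-0.19358357  2.52102391 -0.01933692]
[-0.001, -0.124, -0.001, 0.015, -0.0, -0.01]
[-0.001, -0.124, -0.001, 0.015, -0.0, -0.01]
[-0.001, -0.124, -0.001, 0.015, -0.0, -0.01]
[-0.001, -0.124, -0.001, 0.015, -0.0, -0.01]
[-0.001, -0.124, -0.001, 0.015, -0.0, -0.01]
85 [ 641.93327687 -183.44487806   99.94354464] [-0.1963227   2.52032452 -0.028145  ]
[0.0, -0.124, 0.0, 0.013, 0.0, -0.009]
[0.0, -0.124, 0.0, 0.013, 0.0, -0.009]
[0.0, -0.124, 0.0, 0.013, 0.0, -0.009]
[0.0, -0.124, 0.0, 0.013, 0.0, -0.009]
[0.0, -0.124, 0.001, 0.013, 0.0, -0.009]
112 [ 645.50826252 -209.76518314  102.79663905] [-0.2017933   2.51884789 -0.04575523]
[-0.003, -0.133, -0.005, 0.026, -0.0, -0.018]
[-0.003, -0.133, -0.004, 0.026, -0.0, -0.018]
[-0.003, -0.133, -0.004, 0.026, -0.0, -0.018]
[-0.003, -0.133, -0.004, 0.026, -0.0, -0.018]
[-0.002, -0.134, -0.003, 0.026, -0.0, -0.018]
```

Call:
{"api": "drive_tool", "payload": {"commands": [[-0.002,-0.086,-0.003,0.012,0,-0.008],[-0.002,-0.086,-0.003,0.012,0,-0.008],[-0.002,-0.086,-0.002,0.012,0,-0.008],[-0.002,-0.086,-0.002,0.012,0,-0.008]]}}

```text
time: 17.78
eef_pos: [635.3, -134.4, 96.9]
orientation: [-0.191, 2.522, -0.01]
contact_force: [-0.2, -0.2, -0.8]
width: 10.3
finger_force: 58.5
```

Call:
{"api": "drive_tool", "payload": {"commands": [[-0.001,-0.124,-0.001,0.015,0,-0.01],[-0.001,-0.124,-0.001,0.015,0,-0.01],[-0.001,-0.124,-0.001,0.015,0,-0.01],[-0.001,-0.124,-0.001,0.015,0,-0.01],[-0.001,-0.124,-0.001,0.015,0,-0.01]]}}

```text
time: 18.2
eef_pos: [638.7, -159.1, 98.5]
orientation: [-0.193, 2.521, -0.02]
contact_force: [-0.2, 0.5, -0.7]
width: 10.1
finger_force: 58.5
```

```bash
python3 -c "
from h import *
tipstate()
p,r=cur()
for d,f,n in((85,3.5,5),(112,4.3,5)):
    a,b=lidpose(d,f);print(d,a,b.as_rotvec());plan(p,r,a,b,n);p,r=a,b
"
```

```text
t 18.2 world [ 638.7 -159.1   98.5] box [   2.9 -143.7   98.5] F [-0.2  0.5 -0.7] w 10.1 ff 58.5 q [ 1.09  0.72 -1.02  2.05  1.5   0.35  0.74]
tip/roll/yaw deg rel (box axes) [-3.32  0.02 -0.01]
F box [-0.1  0.5 -0.7] M [0.06 0.72 0.01]
t 18.2 world [ 638.7 -159.1   98.5] box [   2.9 -143.7   98.5] F [-0.2  0.5 -0.7] w 10.1 ff 58.5 q [ 1.09  0.72 -1.02  2.05  1.5   0.35  0.74]
85 [ 641.93327687 -183.44487806   99.94354464] [-0.1963227   2.52032452 -0.028145  ]
[0.0, -0.123, -0.0, 0.013, -0.001, -0.009]
[0.0, -0.123, -0.0, 0.013, -0.001, -0.009]
[0.001, -0.123, 0.0, 0.013, -0.001, -0.009]
[0.001, -0.123, 0.0, 0.013, -0.001, -0.009]
[0.001, -0.123, 0.0, 0.013, -0.001, -0.009]
112 [ 645.50826252 -209.76518314  102.79663905] [-0.2017933   2.51884789 -0.04575523]
[-0.003, -0.133, -0.005, 0.026, -0.0, -0.018]
[-0.003, -0.133, -0.004, 0.026, -0.0, -0.018]
[-0.003, -0.133, -0.004, 0.026, -0.0, -0.018]
[-0.003, -0.133, -0.004, 0.026, -0.0, -0.018]
[-0.002, -0.134, -0.003, 0.026, -0.0, -0.018]
```

Call:
{"api": "drive_tool", "payload": {"commands": [[0,-0.123,0,0.013,0,-0.009],[0,-0.123,0,0.013,0,-0.009],[0,-0.123,0,0.013,0,-0.009],[0,-0.123,0,0.013,0,-0.009],[0,-0.123,0,0.013,0,-0.009]]}}

```text
time: 18.62
eef_pos: [642.0, -183.3, 100.0]
orientation: [-0.196, 2.521, -0.028]
contact_force: [-0.1, 0.6, -0.5]
width: 10.4
finger_force: 58.5
```

Call:
{"api": "drive_tool", "payload": {"commands": [[-0.003,-0.133,-0.005,0.026,0,-0.018],[-0.003,-0.133,-0.004,0.026,0,-0.018],[-0.003,-0.133,-0.004,0.026,0,-0.018],[-0.003,-0.133,-0.004,0.026,0,-0.018],[-0.003,-0.133,-0.003,0.026,0,-0.018]]}}

```text
time: 19.03
eef_pos: [645.6, -209.6, 102.9]
orientation: [-0.202, 2.519, -0.046]
contact_force: [-0.1, 0.2, -1.1]
width: 10.3
finger_force: 58.5
```

```bash
python3 -c "
from chk import *
tipstate()
T=[(box([-5,-194,114]),pose(th,tip=.004)),(box([-60,-210,116]),pose(th,tip=.004)),(np.array([490,-320,70.]),pose(th,-.1,.004)),(np.array([490,-320,18.]),pose(th,-.1,.004))]
p,r=cur();p,r=p,r
for (a,b),n in zip(T[:1],(8,)): plan(p,r,a,b,n)
from station import arm
q=arm.get_state()['joint_positions']
for t in T:q=seg(q,*t)
"
```

```text
t 19.03 world [ 645.6 -209.6  102.9] box [   2.9 -194.8  102.9] F [-0.1  0.2 -1.1] w 10.3 ff 58.5 q [ 1.17  0.76 -1.04  1.99  1.39  0.36  0.95]
tip/roll/yaw deg rel (box axes) [-4.52  0.02 -0.  ]
F box [-0.   0.3 -1.1] M [0.03 0.67 0.05]
t 19.03 world [ 645.6 -209.6  102.9] box [   2.9 -194.8  102.9] F [-0.1  0.2 -1.1] w 10.3 ff 58.5 q [ 1.17  0.76 -1.04  1.99  1.39  0.36  0.95]
[0.0, -0.0, -0.043, -0.088, -0.001, 0.061]
[0.0, -0.0, -0.043, -0.088, -0.001, 0.061]
[0.0, 0.0, -0.043, -0.088, -0.001, 0.061]
[0.0, 0.001, -0.043, -0.088, -0.001, 0.061]
[0.0, 0.001, -0.043, -0.088, -0.001, 0.061]
[0.0, 0.001, -0.043, -0.088, -0.001, 0.061]
[0.0, 0.002, -0.043, -0.088, -0.001, 0.061]
[0.0, 0.002, -0.043, -0.088, -0.001, 0.061]
to [ 638. -210.  114.] toolz [ 0.57  0.07 -0.82] n 5 bar 59 saus 384 minz 104 q [ 1.33  0.75 -1.18  2.09  1.26  0.36  1.05]
to [ 585. -233.  116.] toolz [ 0.57  0.07 -0.82] n 5 bar 97 saus 388 minz 114 q [ 1.5   0.76 -1.25  2.16  1.23  0.36  1.15]
to [ 490. -320.   70.] toolz [ 0.51 -0.09 -0.85] n 5 bar 154 saus 423 minz 62 q [ 1.58  0.67 -1.07  2.32  1.74  0.28  0.56]
to [ 490. -320.   18.] toolz [ 0.57 -0.06 -0.82] n 5 bar 261 saus 506 minz 18 q [ 1.64  0.95 -1.13  2.33  2.11  0.44  0.37]
```

Call:
{"api": "drive_tool", "payload": {"commands": [[0,0,-0.043,-0.088,0,0.061],[0,0,-0.043,-0.088,0,0.061],[0,0,-0.043,-0.088,0,0.061],[0,0,-0.043,-0.088,0,0.061]]}}

```text
time: 19.37
eef_pos: [641.4, -209.0, 108.7]
orientation: [-0.187, 2.523, 0.003]
contact_force: [-0.4, 0.2, -1.9]
width: 10.1
finger_force: 58.5
```

Call:
{"api": "drive_tool", "payload": {"commands": [[0,0,-0.043,-0.088,0,0.061],[0,0,-0.043,-0.088,0,0.061],[0,0,-0.043,-0.088,0,0.061],[0,0,-0.043,-0.088,0,0.061]]}}

```text
time: 19.7
eef_pos: [637.5, -209.6, 114.3]
orientation: [-0.172, 2.526, 0.05]
contact_force: [-1.2, 0.2, -1.6]
width: 10.6
finger_force: 58.5
```

```bash
python3 -c "
from chk import *
tipstate()
p,r=cur()
a,b=box([-70,-215,116]),pose(th,tip=.004);print('A');plan(p,r,a,b,5)
p,r=a,b;a,b=np.array([490,-320,60.]),pose(th,-.1,.004);print('B');plan(p,r,a,b,10)
"
```

```text
t 19.7 world [ 637.5 -209.6  114.3] box [  -5.1 -193.6  114.3] F [-1.2  0.2 -1.6] w 10.6 ff 58.5 q [ 1.27  0.81 -1.15  1.98  1.22  0.41  1.12]
tip/roll/yaw deg rel (box axes) [-0.16  0.02  0.02]
F box [-1.2  0.4 -1.6] M [-0.2   0.69 -0.03]
t 19.7 world [ 637.5 -209.6  114.3] box [  -5.1 -193.6  114.3] F [-1.2  0.2 -1.6] w 10.6 ff 58.5 q [ 1.27  0.81 -1.15  1.98  1.22  0.41  1.12]
A
[0.261, -0.107, -0.193, 0.003, -0.001, -0.001]
[0.261, -0.107, -0.193, 0.003, -0.001, -0.001]
[0.261, -0.107, -0.193, 0.003, -0.001, -0.001]
[0.261, -0.107, -0.193, 0.003, -0.001, -0.001]
[0.261, -0.107, -0.193, 0.003, -0.001, -0.001]
B
[0.278, -0.17, -0.023, 0.154, 0.001, 0.221]
[0.274, -0.176, -0.02, 0.154, 0.001, 0.221]
[0.271, -0.181, -0.018, 0.154, 0.001, 0.221]
[0.267, -0.186, -0.015, 0.154, 0.001, 0.221]
[0.264, -0.192, -0.013, 0.154, 0.001, 0.221]
[0.26, -0.197, -0.01, 0.154, 0.001, 0.221]
[0.256, -0.202, -0.007, 0.154, 0.001, 0.221]
[0.252, -0.207, -0.005, 0.154, 0.001, 0.221]
[0.248, -0.212, -0.002, 0.154, 0.001, 0.221]
[0.244, -0.217, 0.001, 0.154, 0.001, 0.221]
```

Call:
{"api": "drive_tool", "payload": {"commands": [[0.26,-0.11,-0.19,0,0,0],[0.26,-0.11,-0.19,0,0,0],[0.26,-0.11,-0.19,0,0,0],[0.26,-0.11,-0.19,0,0,0],[0.26,-0.11,-0.19,0,0,0]]}}

```text
time: 20.12
eef_pos: [576.2, -240.2, 115.7]
orientation: [-0.173, 2.526, 0.05]
contact_force: [0.5, 0.1, -1.7]
width: 10.4
finger_force: 58.6
```

```bash
python3 -c "
from chk import *
p,r=cur()
a,b=np.array([490,-320,100.]),pose(th,-.1,.004);plan(p,r,a,b,10)
from station import arm
q=arm.get_state()['joint_positions']
for z in(100,40,18):q=seg(q,np.array([490,-320,z]),b)
"
```

```text
t 20.12 world [ 576.2 -240.2  115.7] box [ -70.  -215.8  115.7] F [ 0.5  0.1 -1.7] w 10.4 ff 58.6 q [ 1.45  0.8  -1.21  2.07  1.16  0.38  1.25]
[0.22, -0.168, -0.105, 0.155, 0.001, 0.221]
[0.217, -0.174, -0.103, 0.155, 0.001, 0.221]
[0.213, -0.179, -0.101, 0.155, 0.001, 0.221]
[0.21, -0.185, -0.098, 0.155, 0.001, 0.221]
[0.206, -0.19, -0.096, 0.155, 0.001, 0.221]
[0.202, -0.195, -0.093, 0.155, 0.001, 0.221]
[0.199, -0.201, -0.09, 0.155, 0.001, 0.221]
[0.195, -0.206, -0.088, 0.155, 0.001, 0.221]
[0.191, -0.21, -0.085, 0.155, 0.001, 0.221]
[0.187, -0.215, -0.082, 0.155, 0.001, 0.221]
to [ 490 -320  100] toolz [ 0.53 -0.08 -0.84] n 6 bar 131 saus 437 minz 93 q [ 1.62  0.57 -1.06  2.27  1.23  0.19  1.04]
to [ 490 -320   40] toolz [ 0.56 -0.08 -0.82] n 5 bar 262 saus 512 minz 45 q [ 1.64  0.83 -1.13  2.33  2.01  0.37  0.39]
to [ 490 -320   18] toolz [ 0.57 -0.06 -0.82] n 5 bar 265 saus 510 minz 18 q [ 1.64  0.94 -1.13  2.33  2.11  0.44  0.36]
```

```bash
python3 -c "
from chk import *
p,r=cur()
a,b=np.array([522,-330,100.]),pose(th,.05,.004);plan(p,r,a,b,5)
from station import arm
q=arm.get_state()['joint_positions']
for z in(100,60,40,18):q=seg(q,np.array([522,-330,z]),b)
"
```

```text
t 20.12 world [ 576.2 -240.2  115.7] box [ -70.  -215.8  115.7] F [ 0.5  0.1 -1.7] w 10.4 ff 58.6 q [ 1.45  0.8  -1.21  2.07  1.16  0.38  1.25]
[0.315, -0.408, -0.124, 0.113, 0.0, 0.16]
[0.31, -0.413, -0.119, 0.113, 0.0, 0.16]
[0.304, -0.419, -0.115, 0.113, 0.0, 0.16]
[0.298, -0.424, -0.111, 0.113, 0.0, 0.16]
[0.292, -0.429, -0.107, 0.113, 0.0, 0.16]
to [ 522 -330  100] toolz [ 0.57  0.03 -0.82] n 5 bar 130 saus 441 minz 100 q [ 1.72  0.82 -1.26  2.15  1.14  0.37  1.37]
to [ 522 -330   60] toolz [ 0.57  0.03 -0.82] n 5 bar 213 saus 507 minz 60 q [ 1.62  0.8  -1.09  2.17  1.25  0.24  1.27]
to [ 522 -330   40] toolz [ 0.55  0.01 -0.84] n 5 bar 233 saus 511 minz 35 q [ 1.54  0.77 -0.98  2.18  1.33  0.19  1.18]
to [ 522 -330   18] toolz [ 0.57  0.03 -0.82] n 5 bar 254 saus 517 minz 17 q [ 1.54  0.84 -0.99  2.21  1.76  0.19  0.79]
```

```bash
python3 -c "
from fast import *
from station import arm
q0=arm.get_state()['joint_positions']
for x,y,yw in itertools.product((500,530,560),(-290,-330),(.135,.25,.35,.5)):
    q=q0;o=[]
    for z in(105,60,18):
        q,n,e,m=trk(q,np.array([x,y,z]),pose(th,yw,.004),None);o.append((round(float(e),1),round(float(m),2)))
    print(x,y,yw,o,q.round(2))
"
```

```text
500 -290 0.135 [(35.2, -0.0), (0.0, 0.02), (75.7, 0.0)] [ 1.47  0.71 -0.87  2.27  1.54  0.19  1.03]
500 -290 0.25 [(61.3, -0.0), (0.0, 0.01), (0.0, 0.04)] [ 1.63  0.89 -1.06  2.18  1.08  0.23  1.68]
500 -290 0.35 [(72.5, -0.0), (0.0, 0.0), (0.0, 0.04)] [ 1.69  0.99 -1.14  2.13  0.97  0.34  1.93]
500 -290 0.5 [(73.2, -0.0), (0.0, 0.0), (0.0, 0.02)] [ 1.71  1.07 -1.18  2.06  0.82  0.48  2.24]
500 -330 0.135 [(44.2, -0.0), (0.0, 0.02), (1.1, 0.0)] [ 1.63  0.86 -1.01  2.17  1.16  0.19  1.52]
500 -330 0.25 [(62.6, -0.0), (0.0, 0.01), (0.0, 0.06)] [ 1.71  0.98 -1.12  2.11  1.01  0.33  1.84]
500 -330 0.35 [(70.1, -0.0), (0.0, 0.0), (0.0, 0.03)] [ 1.74  1.05 -1.17  2.06  0.91  0.43  2.06]
500 -330 0.5 [(77.8, -0.0), (1.0, -0.0), (0.0, 0.01)] [ 1.74  1.11 -1.2   1.98  0.79  0.56  2.33]
530 -290 0.135 [(19.7, -0.0), (0.0, 0.03), (57.7, 0.0)] [ 1.42  0.74 -0.88  2.23  1.57  0.19  0.96]
530 -290 0.25 [(49.8, -0.0), (0.0, 0.01), (0.0, 0.06)] [ 1.57  0.91 -1.06  2.14  1.12  0.25  1.62]
530 -290 0.35 [(63.7, -0.0), (0.0, 0.01), (0.0, 0.05)] [ 1.63  1.   -1.14  2.09  1.    0.36  1.88]
530 -290 0.5 [
[... 564 characters left out ...]
0.19  0.96]
560 -290 0.25 [(39.5, -0.0), (0.0, 0.01), (0.0, 0.08)] [ 1.52  0.93 -1.06  2.09  1.15  0.27  1.56]
560 -290 0.35 [(55.2, -0.0), (0.0, 0.01), (0.0, 0.05)] [ 1.57  1.02 -1.14  2.04  1.02  0.38  1.83]
560 -290 0.5 [(61.5, -0.0), (0.0, 0.0), (0.0, 0.03)] [ 1.6   1.1  -1.18  1.97  0.86  0.5   2.16]
560 -330 0.135 [(20.9, -0.0), (0.0, 0.02), (0.0, 0.05)] [ 1.52  0.9  -1.02  2.08  1.25  0.24  1.39]
560 -330 0.25 [(44.5, -0.0), (0.0, 0.01), (0.0, 0.07)] [ 1.59  1.01 -1.12  2.02  1.07  0.36  1.73]
560 -330 0.35 [(56.1, -0.0), (0.0, 0.0), (0.0, 0.04)] [ 1.62  1.08 -1.17  1.97  0.96  0.45  1.96]
560 -330 0.5 [(62.5, -0.0), (0.0, 0.0), (0.0, 0.02)] [ 1.63  1.14 -1.2   1.9   0.82  0.57  2.26]
```

```bash
python3 -c "
from fast import *
from station import arm
q0=arm.get_state()['joint_positions']
for (x,y,z,yw) in ((535,-280,98,.135),(535,-280,98,.17),(540,-290,98,.2),(540,-310,97,.12)):
  for y2,yw2 in ((-300,.25),(-320,.25),(-320,.3)):
    q=q0;o=[]
    for t in((x,y,z,yw),(535,y2,60,yw2),(535,y2,18,yw2)):
        q,n,e,m=trk(q,np.array(t[:3]),pose(th,t[3],.004),8);o.append((round(float(e),1),round(float(m),2)))
    print((x,y,z,yw),y2,yw2,o,q.round(2))
p,r=cur();a,b=np.array([535,-280,98.]),pose(th,.135,.004);plan(p,r,a,b,4)
"
```

```text
(535, -280, 98, 0.135) -300 0.25 [(0.0, 0.0), (2.9, -0.0), (0.0, 0.01)] [ 1.62  1.   -1.15  2.12  1.26  0.35  1.53]
(535, -280, 98, 0.135) -320 0.25 [(0.0, 0.0), (7.6, -0.0), (0.0, 0.01)] [ 1.65  1.03 -1.17  2.09  1.19  0.39  1.63]
(535, -280, 98, 0.135) -320 0.3 [(0.0, 0.0), (15.2, -0.0), (0.0, 0.01)] [ 1.67  1.06 -1.19  2.06  1.11  0.42  1.77]
(535, -280, 98, 0.17) -300 0.25 [(14.0, -0.0), (0.0, 0.0), (0.0, 0.02)] [ 1.62  0.99 -1.14  2.12  1.24  0.34  1.54]
(535, -280, 98, 0.17) -320 0.25 [(14.0, -0.0), (4.7, -0.0), (0.0, 0.01)] [ 1.65  1.03 -1.17  2.09  1.19  0.38  1.64]
(535, -280, 98, 0.17) -320 0.3 [(14.0, -0.0), (12.4, -0.0), (0.0, 0.01)] [ 1.67  1.06 -1.19  2.06  1.11  0.42  1.77]
(540, -290, 98, 0.2) -300 0.25 [(22.8, -0.0), (0.0, 0.0), (0.0, 0.04)] [ 1.61  0.97 -1.12  2.12  1.19  0.31  1.58]
(540, -290, 98, 0.2) -320 0.25 [(22.8, -0.0), (0.0, 0.0), (0.0, 0.02)] [ 1.65  1.02 -1.16  2.08  1.17  0.37  1.65]
(540, -290, 98, 0.2) -320 0.3 [(22.8, -0.0), (8.3, -0.0), (0.0, 0.01)] [ 1.66  1.06 -1.18  2.06  1.1   0.42  1.78]
(540, -310, 97, 0.12) -300 0.25 [(4.9, -0.0), (1.3, -0.0), (0.0, 0.01)] [ 1.62  1.   -1.15  2.12  1.25  0.35  1.53]
(540, -310, 97, 0.12) -320 0.25 [(4.9, -0.0), (6.1, -0.0), (0.0, 0.01)] [ 1.65  1.03 -1.17  2.09  1.19  0.38  1.63]
(540, -310, 97, 0.12) -320 0.3 [(4.9, -0.0), (13.7, -0.0), (0.0, 0.01)] [ 1.67  1.06 -1.19  2.06  1.11  0.42  1.77]
t 20.12 world [ 576.2 -240.2  115.7] box [ -70.  -215.8  115.7] F [ 0.5  0.1 -1.7] w 10.4 ff 58.6 q [ 1.45  0.8  -1.21  2.07  1.16  0.38  1.25]
[0.3, -0.211, -0.075, 0.002, -0.001, 0.0]
[0.3, -0.211, -0.075, 0.002, -0.001, 0.0]
[0.3, -0.211, -0.075, 0.002, -0.001, 0.0]
[0.3, -0.211, -0.075, 0.002, -0.001, 0.0]
```

Call:
{"api": "drive_tool", "payload": {"commands": [[0.3,-0.21,-0.075,0,0,0],[0.3,-0.21,-0.075,0,0,0],[0.3,-0.21,-0.075,0,0,0],[0.3,-0.21,-0.075,0,0,0]]}}

```text
time: 20.45
eef_pos: [535.0, -280.1, 98.0]
orientation: [-0.173, 2.526, 0.049]
contact_force: [0.7, -0.1, -2.1]
width: 10.3
finger_force: 58.6
```

```bash
python3 -c "
from fast import *
from station import arm
p,r=cur();a,b=np.array([535,-300,60.]),pose(th,.25,.004);plan(p,r,a,b,8)
q=arm.get_state()['joint_positions']
for z in (60,18):
    q,n,e,m=trk(q,np.array([535,-300,z]),b,8);print(e,m,q.round(2))
"
```

```text
t 20.45 world [ 535.  -280.1   98. ] box [-116.1 -249.8   98. ] F [ 0.7 -0.1 -2.1] w 10.3 ff 58.6 q [ 1.58  0.84 -1.22  2.1   1.13  0.37  1.39]
[0.075, -0.061, 0.093, -0.094, -0.001, -0.135]
[0.076, -0.061, 0.092, -0.094, -0.001, -0.135]
[0.077, -0.061, 0.092, -0.094, -0.001, -0.135]
[0.077, -0.061, 0.091, -0.094, -0.001, -0.135]
[0.078, -0.06, 0.091, -0.094, -0.001, -0.135]
[0.079, -0.06, 0.09, -0.094, -0.001, -0.135]
[0.079, -0.06, 0.09, -0.094, -0.001, -0.135]
[0.08, -0.06, 0.089, -0.094, -0.001, -0.135]
8.195763519852655e-08 0.005174423909210385 [ 1.68  0.99 -1.26  2.11  1.15  0.44  1.61]
2.836187791820317e-07 0.019560807837852162 [ 1.62  0.99 -1.14  2.12  1.24  0.34  1.54]
```

Call:
{"api": "drive_tool", "payload": {"commands": [[0.075,-0.06,0.093,-0.094,0,-0.135],[0.076,-0.06,0.092,-0.094,0,-0.135],[0.077,-0.06,0.092,-0.094,0,-0.135],[0.077,-0.06,0.091,-0.094,0,-0.135]]}}

```text
time: 20.78
eef_pos: [535.5, -289.8, 78.9]
orientation: [-0.246, 2.521, 0.072]
contact_force: [0.0, -0.6, -0.2]
width: 10.7
finger_force: 58.6
```

Call:
{"api": "drive_tool", "payload": {"commands": [[0.078,-0.06,0.091,-0.094,0,-0.135],[0.079,-0.06,0.09,-0.094,0,-0.135],[0.079,-0.06,0.09,-0.094,0,-0.135],[0.08,-0.06,0.089,-0.094,0,-0.135]]}}

```text
time: 21.12
eef_pos: [535.5, -299.6, 59.9]
orientation: [-0.318, 2.514, 0.095]
contact_force: [0.3, -0.8, -0.3]
width: 10.1
finger_force: 58.6
```

```bash
python3 -c "
from fast import *
from station import arm
p,r=cur();b=pose(th,.25,.004);print(np.degrees((r.inv()*b).as_rotvec()))
a=np.array([535,-300,24.]);plan(p,r,a,b,5);plan(a,b,np.array([535,-300,16.5]),b,4)
d=arm.snapshot('scene');np.savez('sc2.npz',**d);cv2.imwrite('pics/sc2.png',cv2.resize(d['img'][120:280,120:350,::-1],None,fx=3,fy=3,interpolation=2))
"
```

```text
t 21.12 world [ 535.5 -299.6   59.9] box [-118.3 -269.1   59.9] F [ 0.3 -0.8 -0.3] w 10.1 ff 58.6 q [ 1.6   1.01 -1.22  2.04  1.12  0.44  1.63]
[ 0.03654035 -0.02589584  0.02631795]
[0.105, -0.001, 0.145, 0.001, -0.001, 0.001]
[0.105, -0.001, 0.145, 0.001, -0.001, 0.001]
[0.105, -0.001, 0.145, 0.001, -0.001, 0.001]
[0.105, -0.001, 0.145, 0.001, -0.001, 0.001]
[0.105, -0.001, 0.145, 0.001, -0.001, 0.001]
[0.027, 0.0, 0.038, 0.0, 0.0, 0.0]
[0.027, 0.0, 0.038, 0.0, 0.0, 0.0]
[0.027, 0.0, 0.038, 0.0, 0.0, 0.0]
[0.027, 0.0, 0.038, 0.0, 0.0, 0.0]
```

View pics/sc2.png

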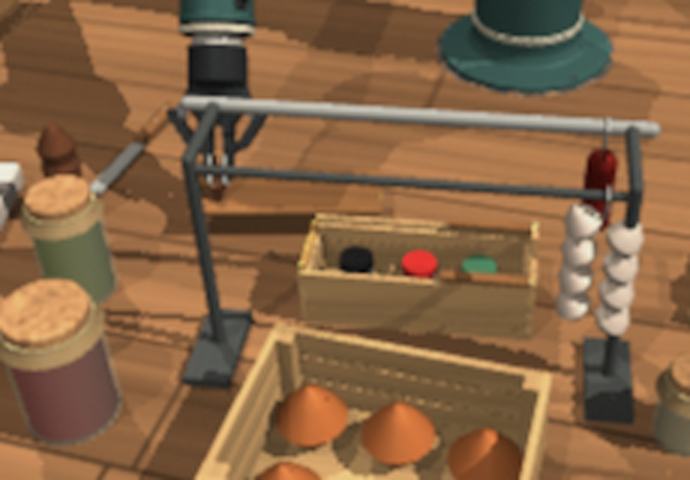

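The lid is held level in front of the box. The red cap sits in the middle compartment, with black on the left (-y) and green on the right. Lowering.

Call:
{"api": "drive_tool", "payload": {"commands": [[0.105,0,0.145,0,0,0],[0.105,0,0.145,0,0,0],[0.105,0,0.145,0,0,0],[0.105,0,0.145,0,0,0],[0.105,0,0.145,0,0,0]]}}

```text
time: 21.58
eef_pos: [534.9, -299.4, 23.4]
orientation: [-0.318, 2.514, 0.094]
contact_force: [0.3, -0.2, -1.3]
width: 10.5
finger_force: 58.6
```

Call:
{"api": "drive_tool", "payload": {"commands": [[0.027,0,0.038,0,0,0],[0.027,0,0.038,0,0,0],[0.014,0,0.019,0,0,0],[0,0,0,0,0,0]]}}

```text
time: 21.92
eef_pos: [535.1, -299.6, 19.5]
orientation: [-0.318, 2.514, 0.094]
contact_force: [0.4, -0.1, -1.4]
width: 10.2
finger_force: 58.6
```

```bash
python3 -c "
from h import *
tipstate()
"
```

```text
t 21.92 world [ 535.1 -299.6   19.5] box [-118.7 -269.1   19.5] F [ 0.4 -0.1 -1.4] w 10.2 ff 58.6 q [ 1.55  1.03 -1.12  2.04  1.21  0.36  1.57]
tip/roll/yaw deg rel (box axes) [-0.24  0.02  6.6 ]
F box [ 0.4 -0.2 -1.4] M [-0.26  0.73 -0.01]
```

Call:
{"api": "drive_tool", "payload": {"commands": [[0.014,0,0.02,0,0,0],[0.014,0,0.02,0,0,0],[0,0,0,0,0,0]]}}

```text
time: 22.17
eef_pos: [535.0, -299.7, 17.6]
orientation: [-0.318, 2.514, 0.094]
contact_force: [0.5, -0.3, 0.2]
width: 10.3
finger_force: 58.7
```

Call:
{"api": "drive_tool", "payload": {"commands": [[0.014,0,0.02,0,0,0],[0,0,0,0,0,0]]}}

```text
time: 22.33
eef_pos: [535.5, -299.7, 17.4]
orientation: [-0.318, 2.513, 0.094]
contact_force: [-3.7, -0.6, 10.2]
width: 10.3
finger_force: 60.3
```

Contact is felt. I'll release, back off along the tool axis, and check the lid.

Call:
{"api": "drive_tool", "payload": {"commands": [[-0.008,0,-0.012,0,0,0],[0,0,0,0,0,0],[0,0,0,0,0,0],[0,0,0,0,0,0]], "hand": 0.5}}

```text
time: 22.67
eef_pos: [534.9, -299.7, 17.1]
orientation: [-0.318, 2.514, 0.094]
contact_force: [-0.5, 0.3, -0.2]
width: 42.8
finger_force: 0.0
```

Call:
{"api": "drive_tool", "payload": {"commands": [[0,0,-0.2,0,0,0],[0,0,-0.3,0,0,0],[0,0,-0.4,0,0,0],[0,0,-0.4,0,0,0]]}}

```text
time: 23.0
eef_pos: [505.4, -306.6, 60.4]
orientation: [-0.318, 2.514, 0.095]
contact_force: [0.4, -0.1, -0.6]
width: 42.7
finger_force: 0.0
```

```bash
cat > s7.py <<'E'
from chk import *
from station import arm
p,r=cur();q0=arm.get_state()['joint_positions']
def w(bx,by): # board -> world
    c,s=np.cos(-.112),np.sin(-.112);return np.array([457.2+c*bx-s*by,412.3+s*bx+c*by])
for L_ in (28,33):
  for bp in ((-70,-45),(0,-80),(-40,-70)):
   for yb in (.3,.6,.9):
    t=np.radians(L_);B=w(*bp);f=np.array([np.cos(yb),np.sin(yb)])*13.6;TB=np.r_[B+f,45.];q=q0;o=[]
    for P,V in((box([-110,-100,160]),pose(t)),(box([-40,0,118]),pose(t)),(box([13.6,0,35]),pose(t)),(box([-5,0,110]),pose(t)),(box([-150,60,130]),pose(t,.3)),(TB+[0,0,100],pose(t,yb)),(TB,pose(t,yb))):
        q,n,e,m=trk(q,P,V);o.append((round(float(e)),round(float(m),2)))
    print(L_,bp,yb,o,q.round(2))
E
python3 s7.py
```

```text
t 23.0 world [ 505.4 -306.6   60.4] box [-149.1 -272.1   60.4] F [ 0.4 -0.1 -0.6] w 42.7 ff 0.0 q [ 1.67  0.99 -1.23  2.07  1.08  0.43  1.7 ]
28 (-70, -45) 0.3 [(59, -0.0), (9, 0.05), (108, 0.0), (0, 0.02), (22, -0.0), (56, 0.0), (0, 0.26)] [-0.31  0.62 -0.86  2.31  1.67  0.76 -0.62]
28 (-70, -45) 0.6 [(59, -0.0), (9, 0.05), (108, 0.0), (0, 0.02), (22, -0.0), (33, 0.0), (0, 0.19)] [-0.3   0.53 -0.73  2.38  1.88  0.5  -0.5 ]
28 (-70, -45) 0.9 [(59, -0.0), (9, 0.05), (108, 0.0), (0, 0.02), (22, -0.0), (19, -0.0), (100, 0.0)] [-0.46  0.41 -0.4   2.42  1.58  0.19  0.13]
28 (0, -80) 0.3 [(59, -0.0), (9, 0.05), (108, 0.0), (0, 0.02), (22, -0.0), (67, 0.0), (0, 0.28)] [-0.15  0.61 -0.82  2.29  1.72  0.66 -0.49]
28 (0, -80) 0.6 [(59, -0.0), (9, 0.05), (108, 0.0), (0, 0.02), (22, -0.0), (20, 0.01), (31, 0.04)] [-0.22  0.51 -0.6   2.34  1.82  0.36 -0.3 ]
28 (0, -80) 0.9 [(59, -0.0), (9, 0.05), (108, 0.0), (0, 0.02), (22, -0.0), (4, -0.0), (91, 0.0)] [-0.17  0.42 -0.48  2.32  1.39  0.19  0.52]
28 (-40, -70) 0.3 [(59, -0.0), (9, 0.05), (108, 0.0), (0, 0.02), (22, -0.0), (56, 0.0), (0, 0.24)] [-0
[... 912 characters left out ...]
 0.6 [(74, -0.0), (142, 0.0), (44, 0.0), (4, 0.0), (68, -0.0), (2, -0.0), (0, 0.17)] [ 0.1   0.72 -1.    2.4   2.11  0.69 -0.43]
33 (0, -80) 0.9 [(74, -0.0), (142, 0.0), (44, 0.0), (4, 0.0), (68, -0.0), (58, -0.0), (16, 0.06)] [ 0.32  0.8  -1.12  2.39  2.1   0.53  0.01]
33 (-40, -70) 0.3 [(74, -0.0), (142, 0.0), (44, 0.0), (4, 0.0), (68, -0.0), (12, -0.0), (0, 0.13)] [-0.15  0.74 -0.99  2.38  1.9   0.93 -0.73]
33 (-40, -70) 0.6 [(74, -0.0), (142, 0.0), (44, 0.0), (4, 0.0), (68, -0.0), (16, -0.0), (0, 0.13)] [ 0.01  0.73 -1.02  2.44  2.1   0.76 -0.52]
33 (-40, -70) 0.9 [(74, -0.0), (142, 0.0), (44, 0.0), (4, 0.0), (68, -0.0), (60, -0.0), (22, 0.03)] [ 0.24  0.79 -1.13  2.44  2.16  0.6  -0.14]
```

```bash
cat > s8.py <<'E'
from s7 import w
from fast import *
from station import arm
from multiprocessing import Pool
Q=arm.get_state()['joint_positions']
def ev(x):
    L_,yj,yb,bi,vx,vy,vz,va,vb,vw,cx,cy,cz,cw=x
    t=np.radians(L_);bp=[(-70,-45),(0,-80),(-40,-70)][int(bi)%3];B=w(*bp);f=np.array([np.cos(yb),np.sin(yb)])*13.6;TB=np.r_[B+f,45.]
    F=lambda k:O+R.from_euler('z',yj).apply([k,0,0])
    J=lambda k,z:box([0,0,0])+R.from_euler('z',yj).apply([k,0,0])+[0,0,z]
    V0=R.from_euler('z',yj+vw)*R.from_rotvec([-np.radians(va),0,0])*R.from_rotvec([0,-np.radians(vb),0])*pose(0,0)
    T=[(np.array([vx,vy,vz]),V0),(J(-40,118),pose(t,yj)),(J(13.6,35),pose(t,yj)),(J(-5,110),pose(t,yj)),(np.array([cx,cy,cz]),pose(t,cw)),(TB+[0,0,80],pose(t,yb)),(TB,pose(t,yb))]
    q=Q;o=[];c=0
    for i,(P,V) in enumerate(T):
        q,n,e,m=trk(q,P,V);o.append((round(float(e)),round(float(m),2),n))
        c+=min(e,150)*[.15,.3,1,1,.7,.7,1][i]+(60*max(0,.06-m) if i>1 else 0)+.05*n
        if c>300:break
    return c,x,o,T
lo_=np.array([28,-.5,.1,0,400,-300,170,0,10,-.6,380,-50,120,-.3]);hi_=np.array([36,.2,.9,3,540,-30,300,60,40,.6,520,150,170,.6])
def climb(seed):
    g=np.random.default_rng(seed);best=min((ev(g.uniform(lo_,hi_)) for _ in range(40)),key=lambda r:r[0]);s=.25
    for k in range(220):
        r=ev(np.clip(best[1]+g.normal(0,s,14)*(hi_-lo_)*(g.random(14)<.5),lo_,hi_-1e-6))
        if r[0]<best[0]:best=r
        s=max(.04,s*.99)
    return best
if __name__=="__main__":
    with Pool(4) as po: res=po.map(climb,range(12),chunksize=1)
    res.sort(key=lambda r:r[0])
    for r in res[:3]:
        print(round(r[0],1),r[1].round(2).tolist(),r[2])
    from chk import *
    q=Q
    for P,V in res[0][3]:print(V.as_rotvec().round(2));q=seg(q,P,V)
E
sed -i 's/^p,r=cur()/if 0: p,r=cur()/; s/^for L_ in (28,33):/for L_ in ():/' s7.py
OMP_NUM_THREADS=1 timeout 500 python3 s8.py
```

```text
2.4 [28.0, -0.39, 0.22, 1.84, 532.88, -197.01, 170.0, 3.1, 21.77, 0.08, 492.55, 150.0, 150.91, -0.07] [(0, 0.07, 9), (0, 0.23, 8), (0, 0.36, 5), (0, 0.36, 5), (0, 0.25, 8), (0, 0.25, 7), (0, 0.29, 5)]
2.4 [28.0, -0.19, 0.49, 1.66, 540.0, -270.35, 177.73, 9.74, 24.69, 0.11, 513.47, 76.27, 127.19, -0.18] [(0, 0.06, 7), (0, 0.13, 10), (0, 0.25, 5), (0, 0.24, 5), (0, 0.22, 5), (0, 0.22, 10), (0, 0.25, 5)]
2.4 [28.73, -0.47, 0.18, 1.31, 506.52, -111.68, 193.35, 3.83, 14.34, -0.07, 520.0, 150.0, 147.59, -0.07] [(0, 0.07, 13), (0, 0.23, 6), (0, 0.37, 5), (0, 0.42, 5), (0, 0.28, 7), (0, 0.28, 7), (0, 0.29, 5)]
[ 0.41  2.74 -0.16]
to [ 533. -197.  170.] toolz [ 0.34 -0.16 -0.93] n 9 bar 130 saus 364 minz 67 q [ 1.2   0.36 -1.09  2.13  0.8   0.59  0.85]
[ 0.51  2.61 -0.13]
to [579.  -2. 118.] toolz [ 0.43 -0.18 -0.88] n 8 bar 91 saus 165 minz 118 q [ 0.43  0.4  -0.75  2.22  1.29  0.57 -0.16]
[ 0.51  2.61 -0.13]
to [629. -22.  35.] toolz [ 0.43 -0.18 -0.88] n 5 bar 83 saus 165 minz 35 q [ 0.34  0.61 -0.61  2.16  1.62  0.56 -0.41]
[ 0.51  2.61 -0.13]
to [612. -15. 110.] toolz [ 0.43 -0.18 -0.88] n 5 bar 67 saus 165 minz 50 q [ 0.43  0.46 -0.72  2.16  1.3   0.57 -0.11]
[ 0.09  2.65 -0.02]
to [493. 150. 151.] toolz [ 0.47 -0.03 -0.88] n 8 bar 77 saus 93 minz 115 q [ 0.32  0.25 -0.96  2.32  1.14  0.55 -0.04]
[-0.29  2.64  0.07]
to [462. 336. 125.] toolz [ 0.46  0.1  -0.88] n 7 bar 142 saus 103 minz 125 q [-0.05  0.46 -0.97  2.23  1.33  0.69 -0.22]
[-0.29  2.64  0.07]
to [462. 336.  45.] toolz [ 0.46  0.1  -0.88] n 5 bar 211 saus 210 minz 45 q [-0.18  0.62 -0.82  2.28  1.67  0.71 -0.54]
```

```bash
cat > jar.py <<'E'
from s7 import w
from chk import *
tj=np.radians(32);yj=-.2;yb=.2
JC=np.array([616.5,-17.])
def J(k,z,c=None): return np.r_[JC if c is None else c,z]+R.from_euler('z',yj).apply([k,0,0])
B=w(0,-80);TB=np.r_[B+13.6*np.array([np.cos(yb),np.sin(yb)]),45.]
T=[(np.array([530,-190,175.]),R.from_rotvec([.41,2.74,-.16])),(J(-45,120),pose(tj,yj)),(J(13.6,35),pose(tj,yj)),(J(-8,110),pose(tj,yj)),(np.array([480,120,150.]),pose(tj,-.07)),(TB+[0,0,80],pose(tj,yb)),(TB,pose(tj,yb))]
E
python3 -c "
from jar import *
from station import arm
q=arm.get_state()['joint_positions']
for t in T:q=seg(q,*t)
blocks(*T[0],2)
p,r=T[0];a,b=T[1];plan(p,r,a,b,7)
"
```

```text
to [ 530. -190.  175.] toolz [ 0.34 -0.16 -0.93] n 9 bar 130 saus 358 minz 68 q [ 1.21  0.35 -1.11  2.13  0.78  0.6   0.85]
to [572.  -8. 120.] toolz [ 0.52 -0.11 -0.85] n 7 bar 109 saus 181 minz 119 q [ 0.49  0.35 -0.74  2.33  1.59  0.42 -0.16]
to [630. -20.  35.] toolz [ 0.52 -0.11 -0.85] n 5 bar 103 saus 179 minz 35 q [ 0.47  0.64 -0.7   2.25  1.99  0.55 -0.53]
to [609. -15. 110.] toolz [ 0.52 -0.11 -0.85] n 5 bar 83 saus 179 minz 50 q [ 0.46  0.42 -0.7   2.26  1.61  0.43 -0.23]
to [480. 120. 150.] toolz [ 0.53 -0.04 -0.85] n 7 bar 94 saus 116 minz 116 q [ 0.32  0.18 -0.91  2.43  1.35  0.47 -0.26]
to [462. 336. 125.] toolz [ 0.52  0.11 -0.85] n 8 bar 158 saus 116 minz 125 q [-0.08  0.47 -0.97  2.28  1.5   0.73 -0.42]
to [462. 336.  45.] toolz [ 0.52  0.11 -0.85] n 5 bar 216 saus 210 minz 45 q [-0.19  0.67 -0.85  2.32  1.82  0.81 -0.71]
t 23.0 world [ 505.4 -306.6   60.4] box [-149.1 -272.1   60.4] F [ 0.4 -0.1 -0.6] w 42.7 ff 0.0 q [ 1.67  0.99 -1.23  2.07  1.08  0.43  1.7 ]
[-0.24, 0.28, -0.19, 0.36, 0.28, 0.54]
[-0.14, 0.29, -0.26, 0.36, 0.28, 0.54]
[0.108, 0.675, 0.127, -0.164, -0.297, -0.116]
[0.104, 0.674, 0.134, -0.164, -0.297, -0.116]
[0.101, 0.674, 0.141, -0.164, -0.297, -0.116]
[0.098, 0.672, 0.148, -0.164, -0.297, -0.116]
[0.095, 0.671, 0.155, -0.164, -0.297, -0.116]
[0.092, 0.67, 0.162, -0.164, -0.297, -0.116]
[0.09, 0.668, 0.17, -0.164, -0.297, -0.116]
```

Call:
{"api": "drive_tool", "payload": {"commands": [[-0.24,0.2,-0.3,0.36,0.28,0.54],[-0.24,0.28,-0.19,0.36,0.28,0.54],[-0.24,0.28,-0.19,0.36,0.28,0.54],[-0.24,0.28,-0.19,0.36,0.28,0.54],[-0.24,0.28,-0.19,0.36,0.28,0.54]], "hand": 0.35}}

```text
time: 23.42
eef_pos: [516.4, -251.8, 121.7]
orientation: [0.042, 2.653, -0.033]
contact_force: [-0.0, -0.4, 0.2]
width: 55.9
finger_force: 0.0
```

Call:
{"api": "drive_tool", "payload": {"commands": [[-0.14,0.29,-0.26,0.36,0.28,0.54],[-0.14,0.29,-0.26,0.36,0.28,0.54],[-0.14,0.29,-0.26,0.36,0.28,0.54],[-0.14,0.29,-0.26,0.36,0.28,0.54],[-0.14,0.29,-0.26,0.36,0.28,0.54]]}}

```text
time: 23.83
eef_pos: [527.8, -193.1, 178.8]
orientation: [0.419, 2.743, -0.166]
contact_force: [-0.3, -1.1, 0.2]
width: 55.3
finger_force: 0.0
```

```bash
python3 -c "
from jar import *
from station import arm
q=arm.get_state()['joint_positions']
for t in T[1:]:q=seg(q,*t)
blocks(*T[1],2,4)
"
```

```text
to [572.  -8. 120.] toolz [ 0.52 -0.11 -0.85] n 8 bar 106 saus 179 minz 120 q [ 0.53  0.37 -0.79  2.33  1.6   0.44 -0.22]
to [630. -20.  35.] toolz [ 0.52 -0.11 -0.85] n 5 bar 103 saus 179 minz 35 q [ 0.49  0.66 -0.72  2.25  1.98  0.57 -0.51]
to [609. -15. 110.] toolz [ 0.52 -0.11 -0.85] n 5 bar 83 saus 179 minz 50 q [ 0.5   0.43 -0.73  2.26  1.61  0.45 -0.23]
to [480. 120. 150.] toolz [ 0.53 -0.04 -0.85] n 7 bar 94 saus 116 minz 116 q [ 0.35  0.19 -0.95  2.43  1.36  0.48 -0.27]
to [462. 336. 125.] toolz [ 0.52  0.11 -0.85] n 8 bar 158 saus 116 minz 125 q [-0.06  0.48 -0.99  2.28  1.51  0.75 -0.42]
to [462. 336.  45.] toolz [ 0.52  0.11 -0.85] n 5 bar 216 saus 210 minz 45 q [-0.17  0.68 -0.87  2.32  1.82  0.83 -0.7 ]
t 23.83 world [ 527.8 -193.1  178.8] box [-111.6 -162.6  178.8] F [-0.3 -1.1  0.2] w 55.3 ff 0.0 q [ 1.23  0.42 -1.16  2.08  0.85  0.67  0.82]
[0.09, 0.6, 0.13, -0.15, -0.27, -0.11]
[0.08, 0.6, 0.15, -0.15, -0.27, -0.11]
```

Call:
{"api": "drive_tool", "payload": {"commands": [[0.09,0.6,0.13,-0.15,-0.27,-0.11],[0.09,0.6,0.13,-0.15,-0.27,-0.11],[0.09,0.6,0.13,-0.15,-0.27,-0.11],[0.09,0.6,0.13,-0.15,-0.27,-0.11]]}}

```text
time: 24.17
eef_pos: [550.6, -100.8, 148.5]
orientation: [0.332, 2.656, -0.117]
contact_force: [0.8, -0.6, -0.2]
width: 55.6
finger_force: 0.0
```

Call:
{"api": "drive_tool", "payload": {"commands": [[0.08,0.6,0.15,-0.15,-0.27,-0.11],[0.08,0.6,0.15,-0.15,-0.27,-0.11],[0.08,0.6,0.15,-0.15,-0.27,-0.11],[0.08,0.6,0.15,-0.15,-0.27,-0.11]]}}

```text
time: 24.5
eef_pos: [573.3, -7.9, 119.9]
orientation: [0.252, 2.567, -0.073]
contact_force: [0.4, -0.1, 0.4]
width: 55.6
finger_force: 0.0
```

```bash
python3 -c "
from jar import *
from station import arm
d=arm.snapshot('wrist');np.savez('w3.npz',**d);im=d['img'];cv2.imwrite('pics/w3.png',cv2.resize(im[90:330,100:420,::-1],None,fx=2.4,fy=2.4,interpolation=2))
h=cv2.cvtColor(im,cv2.COLOR_RGB2HSV)
m=(((h[...,0]<8)|(h[...,0]>172))&(h[...,1]>170)&(h[...,2]>70)).astype(np.uint8);m=cv2.morphologyEx(m,cv2.MORPH_OPEN,np.ones((3,3)))
n,l,s,c=cv2.connectedComponentsWithStats(m)
for i in range(1,n):
    if s[i,4]>80:print(s[i],c[i],fz(d,*c[i],64))
p,r=cur();plan(p,r,*T[2],6)
"
```

```text
[ 231  185   51   44 1847] [255.7661072  206.93502978] [611.61261333 -14.89064341  64.        ]
t 24.55 world [573.3  -3.1 119. ] box [-41.   19.6 119. ] F [-4.3  5.  -1.9] w 55.3 ff 0.0 q [ 0.64  0.44 -0.9   2.23  1.51  0.5  -0.09]
[-0.019, -0.024, 0.426, 0.014, 0.012, 0.012]
[-0.02, -0.024, 0.426, 0.014, 0.012, 0.012]
[-0.02, -0.023, 0.426, 0.014, 0.012, 0.012]
[-0.021, -0.022, 0.426, 0.014, 0.012, 0.012]
[-0.021, -0.022, 0.426, 0.014, 0.012, 0.012]
[-0.022, -0.021, 0.426, 0.014, 0.012, 0.012]
```

View pics/w3.png

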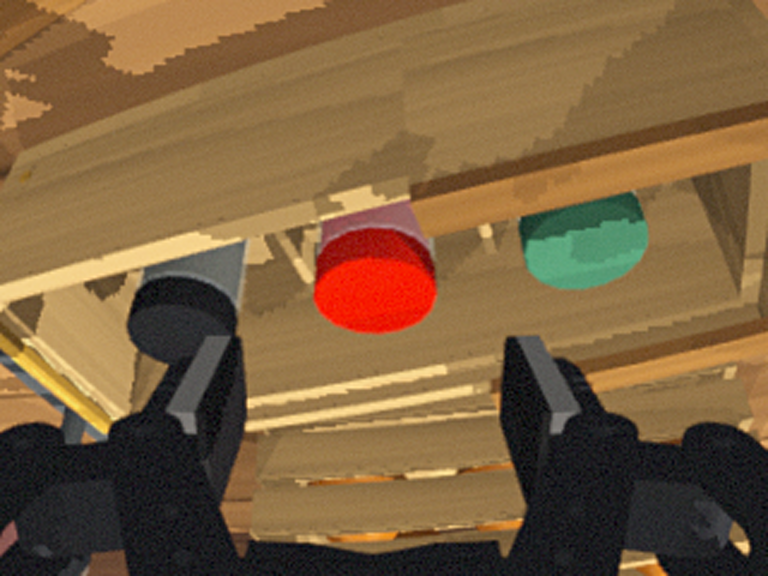

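The view shows the red cap top at crop (376,291) between the fingers, with the black cap top at (182,325) and the green at (587,262). I'll compute the positions.

```bash
python3 -c "
from jar import *
d=np.load('w3.npz')
f=lambda a,b:fz(d,100+a/2.4-.3,90+b/2.4-.3,64)
for n,a,b in(('red',376,292),('redL',316,285),('redR',437,287),('redfar',375,332),('black',182,328),('blackL',130,315),('blackR',236,325),('green',587,262)):
    P=f(a,b);print(n,P.round(1),R.from_euler('z',-YAW).apply(P-O).round(1))
"
```

```text
red [616.9 -15.5  64. ] [ 0.6  1.5 64. ]
redL [609.9 -33.1  64. ] [ -8.8 -15.1  64. ]
redR [618.2   3.7  64. ] [ 4.4 20.3 64. ]
redfar [638.  -19.9  64. ] [20.9 -5.8 64. ]
black [624. -85.  64.] [ -1.7 -68.4  64. ]
blackL [ 613.9 -100.7   64. ] [-13.9 -82.6  64. ]
blackR [625.5 -65.4  64. ] [  2.4 -49.2  64. ]
green [615.6  51.2  64. ] [ 8.3 67.7 64. ]
```

```bash
sed -i 's/JC=np.array(\[616.5,-17.\])/JC=np.array([616.5,-15.3])/' jar.py; python3 -c "
from jar import *
p,r=cur();a,b=J(-20,88.8),pose(tj,yj);plan(p,r,a,b,4);plan(a,b,*T[2],6)
"
```

```text
t 24.55 world [573.3  -3.1 119. ] box [-41.   19.6 119. ] F [-4.3  5.  -1.9] w 55.3 ff 0.0 q [ 0.64  0.44 -0.9   2.23  1.51  0.5  -0.09]
[-0.03, -0.023, 0.242, 0.021, 0.018, 0.017]
[-0.03, -0.022, 0.242, 0.021, 0.018, 0.017]
[-0.031, -0.022, 0.242, 0.021, 0.018, 0.017]
[-0.031, -0.021, 0.242, 0.021, 0.018, 0.017]
[0.0, -0.0, 0.264, 0.0, 0.0, 0.0]
[0.0, -0.0, 0.264, 0.0, 0.0, 0.0]
[0.0, -0.0, 0.264, 0.0, 0.0, 0.0]
[0.0, -0.0, 0.264, 0.0, 0.0, 0.0]
[0.0, -0.0, 0.264, 0.0, 0.0, 0.0]
[0.0, -0.0, 0.264, 0.0, 0.0, 0.0]
```

Call:
{"api": "drive_tool", "payload": {"commands": [[-0.03,-0.023,0.242,0.021,0.018,0.017],[-0.03,-0.022,0.242,0.021,0.018,0.017],[-0.031,-0.022,0.242,0.021,0.018,0.017],[-0.031,-0.021,0.242,0.021,0.018,0.017],[0,0,0,0,0,0]], "hand": 0.4}}

```text
time: 24.97
eef_pos: [597.2, -18.1, 88.6]
orientation: [0.266, 2.575, -0.08]
contact_force: [-0.1, -0.0, 0.6]
width: 51.3
finger_force: 0.0
```

```bash
python3 -c "
from jar import *
p,r=cur();plan(p,r,*T[2],6)
"
```

```text
t 24.97 world [597.2 -18.1  88.6] box [-19.3   1.5  88.6] F [-0.1 -0.   0.6] w 51.3 ff 0.0 q [ 0.61  0.55 -0.85  2.18  1.61  0.53 -0.13]
[0.005, 0.029, 0.26, -0.012, -0.007, -0.008]
[0.005, 0.029, 0.26, -0.012, -0.007, -0.008]
[0.005, 0.028, 0.26, -0.012, -0.007, -0.008]
[0.005, 0.028, 0.26, -0.012, -0.007, -0.008]
[0.005, 0.028, 0.26, -0.012, -0.007, -0.008]
[0.005, 0.028, 0.26, -0.012, -0.007, -0.008]
```

Call:
{"api": "drive_tool", "payload": {"commands": [[0.01,0.17,0.06,-0.035,-0.02,-0.025],[0.01,0,0.1,-0.035,-0.02,-0.025],[0.005,0,0.2,0,0,0],[0.005,0,0.25,0,0,0]]}}

```text
time: 25.3
eef_pos: [610.2, -12.8, 68.8]
orientation: [0.255, 2.57, -0.074]
contact_force: [0.4, 0.4, 0.0]
width: 51.5
finger_force: 0.0
```

```bash
python3 -c "
from jar import *
p,r=cur();plan(p,r,*T[2],4)
"
```

```text
t 25.3 world [610.2 -12.8  68.8] box [-5.6  5.  68.8] F [0.4 0.4 0. ] w 51.5 ff 0.0 q [ 0.58  0.61 -0.83  2.16  1.71  0.55 -0.2 ]
[0.005, -0.007, 0.246, 0.002, 0.007, 0.006]
[0.005, -0.007, 0.246, 0.002, 0.007, 0.006]
[0.005, -0.007, 0.246, 0.002, 0.007, 0.006]
[0.005, -0.007, 0.246, 0.002, 0.007, 0.006]
```

Call:
{"api": "drive_tool", "payload": {"commands": [[0.005,-0.015,0.24,0,0,0],[0.005,-0.01,0.24,0,0,0],[0.005,0,0.24,0,0,0],[0.005,0,0.24,0,0,0],[0,0,0,0,0,0]]}}

```text
time: 25.72
eef_pos: [629.3, -18.1, 34.2]
orientation: [0.257, 2.572, -0.074]
contact_force: [-1.5, -0.5, -0.0]
width: 51.2
finger_force: 0.0
```

Call:
{"api": "drive_tool", "payload": {"commands": [[0,0,0,0,0,0],[0,0,0,0,0,0],[0,0,0,0,0,0],[0,0,0,0,0,0]], "hand": 1}}

```text
time: 26.05
eef_pos: [629.1, -18.0, 35.8]
orientation: [0.256, 2.571, -0.074]
contact_force: [0.2, 0.6, -1.6]
width: 38.5
finger_force: 60.2
```

```bash
python3 -c "
from jar import *
p,r=cur()
a,b=J(-10,112),pose(tj,yj);d=a-p
# keep orientation: pure shift
plan(p,r,p+d,r,6)
"
```

```text
t 26.05 world [629.1 -18.   35.8] box [12.4 -2.7 35.8] F [ 0.2  0.6 -1.6] w 38.5 ff 60.2 q [ 0.56  0.7  -0.79  2.12  1.81  0.58 -0.26]
[-0.088, 0.001, -0.32, 0.0, 0.0, 0.0]
[-0.088, 0.001, -0.32, 0.0, 0.0, 0.0]
[-0.088, 0.001, -0.32, 0.0, 0.0, 0.0]
[-0.088, 0.001, -0.32, 0.0, 0.0, 0.0]
[-0.088, 0.001, -0.32, 0.0, 0.0, 0.0]
[-0.088, 0.001, -0.32, 0.0, 0.0, 0.0]
```

Call:
{"api": "drive_tool", "payload": {"commands": [[-0.085,0,-0.136,0,0,0],[-0.17,0,-0.271,0,0,0],[-0.17,0,-0.271,0,0,0],[-0.17,0,-0.271,0,0,0],[-0.17,0,-0.271,0,0,0]]}}

```text
time: 26.47
eef_pos: [629.0, -17.9, 93.9]
orientation: [0.256, 2.571, -0.074]
contact_force: [-0.1, 0.1, -0.6]
width: 38.2
finger_force: 60.3
```

Call:
{"api": "drive_tool", "payload": {"commands": [[-0.027,0,-0.278,0,0,0],[-0.027,0,-0.278,0,0,0],[0,0,0,0,0,0]]}}

```text
time: 26.72
eef_pos: [619.4, -15.8, 114.9]
orientation: [0.255, 2.569, -0.075]
contact_force: [1.3, 0.4, -2.0]
width: 38.8
finger_force: 60.3
```

```bash
python3 -c "
from jar import *
from station import arm
p,r=cur();print(np.degrees((r*pose(tj,yj).inv()).as_rotvec()).round(2))
q=arm.get_state()['joint_positions']
rel=pose(tj,yj).inv()*r
for t in T[4:]:q=seg(q,t[0],t[1]*rel)
blocks(T[4][0],T[4][1]*rel,2,5)
"
```

```text
t 26.72 world [619.4 -15.8 114.9] box [  3.    0.8 114.9] F [ 1.3  0.4 -2. ] w 38.8 ff 60.3 q [ 0.62  0.52 -0.86  2.12  1.48  0.52  0.01]
[-0.09 -0.18  0.11]
to [480. 120. 150.] toolz [ 0.53 -0.04 -0.85] n 9 bar 43 saus 109 minz 128 q [ 0.46  0.23 -1.08  2.44  1.4   0.53 -0.3 ]
to [462. 336. 125.] toolz [ 0.52  0.11 -0.85] n 8 bar 158 saus 116 minz 125 q [-0.01  0.53 -1.07  2.28  1.54  0.81 -0.43]
to [462. 336.  45.] toolz [ 0.52  0.11 -0.85] n 5 bar 216 saus 210 minz 45 q [-0.13  0.72 -0.94  2.32  1.83  0.88 -0.69]
t 26.72 world [619.4 -15.8 114.9] box [  3.    0.8 114.9] F [ 1.3  0.4 -2. ] w 38.8 ff 60.3 q [ 0.62  0.52 -0.86  2.12  1.48  0.52  0.01]
[0.29, 0.27, -0.29, -0.08, -0.0, -0.13]
[0.28, 0.3, -0.28, -0.08, -0.0, -0.13]
```

Call:
{"api": "drive_tool", "payload": {"commands": [[0.22,-0.05,-0.18,0,0,0],[0.44,-0.1,-0.33,0,0,0],[0.44,-0.1,-0.33,0,0,0],[0.44,-0.1,-0.33,0,0,0],[0.44,-0.1,-0.33,0,0,0]]}}

```text
time: 27.13
eef_pos: [517.7, -14.2, 121.4]
orientation: [0.256, 2.572, -0.074]
contact_force: [0.4, 1.0, -0.2]
width: 38.6
finger_force: 60.4
```

```bash
python3 -c "
from jar import *
from station import arm
p,r=cur()
q=arm.get_state()['joint_positions']
rel=pose(tj,yj).inv()*r
a,b=TB+[0,0,80],T[5][1]*rel
q=seg(q,np.array([480,120,140.]),T[4][1]*rel)
q=seg(q,a,b);seg(q,TB,b);print(TB)
blocks([480,120,140],T[4][1]*rel,1,5)
plan(np.array([480,120,140.]),T[4][1]*rel,a,b,9)
"
```

```text
t 27.13 world [517.7 -14.2 121.4] box [-97.6  16.1 121.4] F [ 0.4  1.  -0.2] w 38.6 ff 60.4 q [ 0.69  0.33 -0.91  2.34  1.52  0.43 -0.14]
to [480. 120. 140.] toolz [ 0.53 -0.04 -0.85] n 7 bar 119 saus 122 minz 136 q [ 0.44  0.27 -1.07  2.45  1.48  0.56 -0.37]
to [462. 336. 125.] toolz [ 0.52  0.11 -0.85] n 8 bar 162 saus 116 minz 125 q [-0.    0.53 -1.08  2.28  1.53  0.81 -0.43]
to [462. 336.  45.] toolz [ 0.52  0.11 -0.85] n 5 bar 216 saus 210 minz 45 q [-0.12  0.72 -0.95  2.32  1.82  0.89 -0.68]
[461.58762609 335.50313861  45.        ]
t 27.13 world [517.7 -14.2 121.4] box [-97.6  16.1 121.4] F [ 0.4  1.  -0.2] w 38.6 ff 60.4 q [ 0.69  0.33 -0.91  2.34  1.52  0.43 -0.14]
[0.19, 0.64, -0.23, -0.16, -0.0, -0.25]
[0.1, 0.594, -0.014, -0.182, -0.0, -0.291]
[0.085, 0.596, -0.004, -0.182, -0.0, -0.291]
[0.07, 0.598, 0.005, -0.182, -0.0, -0.291]
[0.055, 0.6, 0.015, -0.182, -0.0, -0.291]
[0.039, 0.6, 0.024, -0.182, -0.0, -0.291]
[0.024, 0.601, 0.034, -0.182, -0.0, -0.291]
[0.009, 0.601, 0.043, -0.182, -0.0, -0.291]
[-0.007, 0.6, 0.053, -0.182, -0.0, -0.291]
[-0.022, 0.599, 0.063, -0.182, -0.0, -0.291]
```

Call:
{"api": "drive_tool", "payload": {"commands": [[0.19,0.64,-0.23,-0.16,0,-0.25],[0.19,0.64,-0.23,-0.16,0,-0.25],[0.19,0.64,-0.23,-0.16,0,-0.25],[0.19,0.64,-0.23,-0.16,0,-0.25],[0.19,0.64,-0.23,-0.16,0,-0.25]]}}

```text
time: 27.55
eef_pos: [481.2, 121.8, 140.7]
orientation: [0.088, 2.58, -0.024]
contact_force: [1.0, -0.9, -1.6]
width: 38.6
finger_force: 60.6
```

Call:
{"api": "drive_tool", "payload": {"commands": [[0.1,0.594,-0.014,-0.182,0,-0.291],[0.085,0.596,-0.004,-0.182,0,-0.291],[0.07,0.598,0.005,-0.182,0,-0.291],[0.055,0.6,0.015,-0.182,0,-0.291],[0.039,0.6,0.024,-0.182,0,-0.291]]}}

```text
time: 27.97
eef_pos: [471.3, 241.5, 132.1]
orientation: [-0.105, 2.58, 0.031]
contact_force: [0.4, -0.8, -0.9]
width: 38.7
finger_force: 60.6
```

```bash
python3 -c "
from jar import *
p,r=cur()
b=pose(tj,yb);a=TB+[0,0,60]
blocks(a,b,2,4)
"
```

```text
t 27.97 world [471.3 241.5 132.1] box [-109.1  275.7  132.1] F [ 0.4 -0.8 -0.9] w 38.7 ff 60.6 q [ 0.24  0.43 -1.09  2.28  1.44  0.71 -0.27]
t 27.97 world [471.3 241.5 132.1] box [-109.1  275.7  132.1] F [ 0.4 -0.8 -0.9] w 38.7 ff 60.6 q [ 0.24  0.43 -1.09  2.28  1.44  0.71 -0.27]
[0.04, 0.3, 0.07, -0.09, 0.0, -0.14]
[0.03, 0.29, 0.08, -0.09, 0.0, -0.14]
```

Call:
{"api": "drive_tool", "payload": {"commands": [[0.04,0.3,0.07,-0.09,0,-0.14],[0.04,0.3,0.07,-0.09,0,-0.14],[0.04,0.3,0.07,-0.09,0,-0.14],[0.04,0.3,0.07,-0.09,0,-0.14]]}}

```text
time: 28.3
eef_pos: [467.0, 288.9, 119.1]
orientation: [-0.179, 2.576, 0.054]
contact_force: [-0.4, -0.9, -1.3]
width: 38.7
finger_force: 60.7
```

Call:
{"api": "drive_tool", "payload": {"commands": [[0.03,0.29,0.08,-0.09,0,-0.14],[0.03,0.29,0.08,-0.09,0,-0.14],[0.03,0.29,0.08,-0.09,0,-0.14],[0.03,0.29,0.08,-0.09,0,-0.14],[0,0,0,0,0,0]]}}

```text
time: 28.72
eef_pos: [461.8, 336.2, 105.6]
orientation: [-0.256, 2.571, 0.078]
contact_force: [-0.4, 0.5, -2.0]
width: 38.4
finger_force: 60.6
```

```bash
python3 -c "
from jar import *
from station import arm
p,r=cur();b=pose(tj,yb);print(np.degrees((r*b.inv()).as_rotvec()).round(2))
plan(p,r,TB+[0,0,5],b,6)
d=arm.snapshot('scene');cv2.imwrite('pics/sc3.png',cv2.resize(d['img'][100:270,120:470,::-1],None,fx=2.2,fy=2.2,interpolation=2))
"
```

```text
t 28.72 world [461.8 336.2 105.6] box [-105.7  370.8  105.6] F [-0.4  0.5 -2. ] w 38.4 ff 60.6 q [ 0.02  0.59 -1.05  2.19  1.54  0.81 -0.33]
[ 0.19 -0.02 -0.05]
[0.124, -0.003, 0.195, 0.004, 0.002, -0.005]
[0.124, -0.003, 0.195, 0.004, 0.002, -0.005]
[0.124, -0.003, 0.195, 0.004, 0.002, -0.005]
[0.124, -0.003, 0.195, 0.004, 0.002, -0.005]
[0.124, -0.003, 0.196, 0.004, 0.002, -0.005]
[0.124, -0.003, 0.196, 0.004, 0.002, -0.005]
```

View pics/sc3.png

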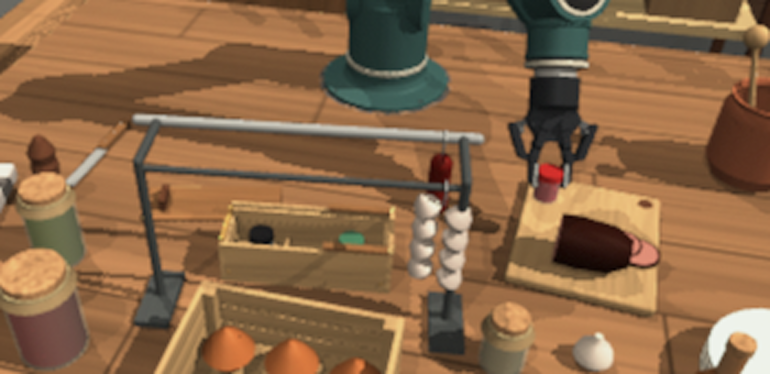

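The jar hangs upright over the bare corner of the board, the lid lies flat at left, and the black and green jars are in place. Lowering.

Call:
{"api": "drive_tool", "payload": {"commands": [[0.127,0,0.203,0,0,0],[0.127,0,0.203,0,0,0],[0.127,0,0.203,0,0,0],[0.127,0,0.203,0,0,0],[0.127,0,0.203,0,0,0]]}}

```text
time: 29.18
eef_pos: [462.7, 333.7, 58.0]
orientation: [-0.251, 2.571, 0.075]
contact_force: [0.1, 0.1, -0.9]
width: 39.0
finger_force: 60.6
```

Call:
{"api": "drive_tool", "payload": {"commands": [[0.08,0,0.127,0,0,0],[0.02,0,0.032,0,0,0],[0,0,0,0,0,0]]}}

```text
time: 29.43
eef_pos: [462.3, 334.2, 50.6]
orientation: [-0.253, 2.572, 0.075]
contact_force: [1.1, 1.0, -1.5]
width: 38.4
finger_force: 60.6
```

Call:
{"api": "drive_tool", "payload": {"commands": [[0.013,0,0.021,0,0,0],[0,0,0,0,0,0]]}}

```text
time: 29.6
eef_pos: [462.6, 334.6, 50.3]
orientation: [-0.253, 2.57, 0.076]
contact_force: [0.4, -0.5, -0.8]
width: 38.7
finger_force: 60.6
```

Call:
{"api": "drive_tool", "payload": {"commands": [[0.02,0,0.032,0,0,0],[0.02,0,0.032,0,0,0],[0,0,0,0,0,0]]}}

```text
time: 29.85
eef_pos: [462.4, 334.6, 46.8]
orientation: [-0.253, 2.571, 0.076]
contact_force: [-1.0, 0.1, -1.8]
width: 38.6
finger_force: 60.6
```

Call:
{"api": "drive_tool", "payload": {"commands": [[0.013,0,0.021,0,0,0],[0,0,0,0,0,0]]}}

```text
time: 30.02
eef_pos: [462.3, 334.6, 45.7]
orientation: [-0.253, 2.571, 0.076]
contact_force: [0.3, -0.7, -0.4]
width: 38.7
finger_force: 60.6
```

Call:
{"api": "drive_tool", "payload": {"commands": [[0.013,0,0.021,0,0,0],[0,0,0,0,0,0]]}}

```text
time: 30.18
eef_pos: [462.5, 334.8, 45.5]
orientation: [-0.253, 2.57, 0.075]
contact_force: [-3.6, -3.5, 11.2]
width: 39.0
finger_force: 62.2
```

Call:
{"api": "drive_tool", "payload": {"commands": [[-0.008,0,-0.013,0,0,0],[0,0,0,0,0,0]]}}

```text
time: 30.35
eef_pos: [462.4, 334.7, 45.6]
orientation: [-0.253, 2.571, 0.076]
contact_force: [0.4, -0.0, -0.4]
width: 38.7
finger_force: 60.5
```

Call:
{"api": "drive_tool", "payload": {"commands": [[0,0,0,0,0,0],[0,0,0,0,0,0],[0,0,0,0,0,0],[0,0,0,0,0,0]], "hand": 0.3}}

```text
time: 30.68
eef_pos: [462.4, 334.6, 45.5]
orientation: [-0.253, 2.571, 0.076]
contact_force: [-0.2, -0.3, 0.4]
width: 60.1
finger_force: 0.0
```

Call:
{"api": "drive_tool", "payload": {"commands": [[0,0,-0.15,0,0,0],[0,0,-0.3,0,0,0],[0,0,-0.4,0,0,0],[0,0,-0.5,0,0,0],[0,0,-0.5,0,0,0]]}}

```text
time: 31.1
eef_pos: [422.8, 326.7, 108.8]
orientation: [-0.254, 2.572, 0.075]
contact_force: [0.6, 1.2, -0.5]
width: 59.8
finger_force: 0.0
```

Call:
{"api": "drive_tool", "payload": {"commands": [[0,0,-0.4,0,0,0],[0,0,-0.3,0,0,0],[0,0,0,0,0,0],[0,0,0,0,0,0]]}}

```text
time: 31.43
eef_pos: [409.5, 323.7, 132.4]
orientation: [-0.253, 2.569, 0.075]
contact_force: [0.5, -1.0, -0.2]
width: 59.6
finger_force: 0.0
```

```bash
python3 -c "
from jar import *
from station import arm
cur()
d=arm.snapshot('top');W=cloud(d);im=d['img']
cv2.imwrite('pics/fin.png',cv2.resize(im[120:310,40:450,::-1],None,fx=1.9,fy=1.9,interpolation=2))
h=cv2.cvtColor(im,cv2.COLOR_RGB2HSV);m=((h[...,0]<8)|(h[...,0]>172))&(h[...,1]>190)&(h[...,2]>120)&(W[...,1]>250)
if m.any():print('cap',m.sum(),np.median(W[m],0))
k=(abs(W[...,0]-520)<75)&(W[...,1]<-90)&(W[...,1]>-350)&(W[...,2]>3)&(W[...,2]<40);print('lid z',np.percentile(W[k][:,2],[10,50,90]),W[k].mean(0))
"
```

```text
t 31.43 world [409.5 323.7 132.4] box [-159.2  365.4  132.4] F [ 0.5 -1.  -0.2] w 59.6 ff 0.0 q [ 0.06  0.46 -1.15  2.28  1.44  0.8  -0.35]
cap 170 [456.5710519  333.00341863  73.94811597]
lid z [3.94290179 6.16388859 8.98955756] [ 513.28210668 -214.52402712    7.02531811]
```

View pics/fin.png

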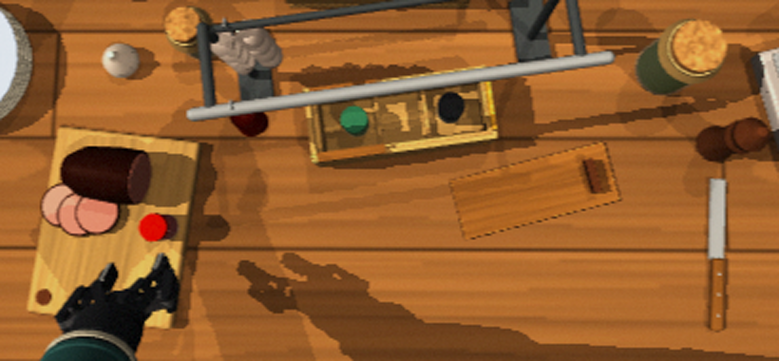

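The red-capped jar stands on the board at (153,227) with its cap top at z = 74, and the lid lies flat at (535,190) with its pull up. The other jars and the bystanders are where they were, and the gripper is clear.

```bash
python3 -c "
from station import arm
print(arm.job_done())"
```

```text
the job is handed in; nothing more can be done
None
```

The job is handed in; no verdict came back. The lid was drawn out over the lip with no rise in the measured force and lies flat on the table with its pull up. The red-capped jar stands upright on the board beside the ham, and the other jars and bystanders looked unmoved in the last picture.

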